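# Turn round the vacuum pods of a CNC router for the next batch

## Robot

A 7-joint arm with a two-finger parallel gripper is mounted at the origin on the work surface. World frame = base frame: x ahead of the robot, y to its left, z up, the work surface at z = 0. Lengths are in m, angles in rad, forces in N, time in s.
With the tool pointing down it reaches from about 0.4 to 0.875 m from the base axis. Payload 19.3 kg.
Tool frame: the origin (TCP) lies at the very end of the fingers, on their centre line; the grasp point (between the pads) lies 19 mm behind it (bot.pinch_z is the distance from the TCP to the grasp point, in m); y points along the fingers, x is the direction in which the jaws open and shut, and the axes are right-handed (so a half turn about y gives the same grasp; the last joint's range is limited). The gripper opens to 85 mm and grips with 20 to 120 N. Pads are 22 mm wide; open, the fingers measure 114 mm over their backs; the gripper's body (76 mm by 85 mm) begins 54 mm behind the grasp point. The pads swing forward as they close: fully open they stand 13 mm farther back than shut.
Start: joints at [1.155, 0.521, -0.036, 1.599, 0.021, 1.021, -0.113], TCP at [0.212, -0.588, 0.231] pointing down, gripper open.
Joint ranges: [-2.91, 2.91], [-0.3, 2.13], [-1.5, 1.42], [0.17, 2.43], [-1.26, 4.41], [0.16, 1.93], [-2.52, 2.52]. Speed limits (rad/s): [1.89, 1.89, 2.39, 2.39, 3.01, 3.01, 3.01].

## Interface

Orientations are given as [roll, pitch, yaw] about the fixed x, y, z axes, in that order (R = Rz(yaw) Ry(pitch) Rx(roll)).
In Python, from workcell import bot gives the robot as it stands. The module is installed in compiled form; this text tells all that it offers.
- The arm moves only by the tool arm_command, never from a script. Its argument "moves" is a list of rows, each an object of numbers: "rx", "ry", "rz": the turn, a rotation vector about the tool's x, y, z in rad; "x", "y", "z": the shift along the tool's x, y, z in cm; "gripper": the opening, from -1 (shut) to 1 (fully open). In form: [{"rx": .., "ry": .., "rz": .., "x": .., "y": .., "z": .., "gripper": ..}, ...]. A call has 1 to 5 rows; each row is the pose to reach, as a shift and turn from the pose commanded when the call began, along the tool's axes at that moment; what a row does not reach only later rows make up. A row lasts 1/12 s, in which the tool goes at most 41.7 mm and 7.16 degrees, less where a joint would pass 70% of its speed; a pose out of reach is approached as far as the arm can. A call with a gripper value outside its range is refused whole. The fingers move at their own pace and stop on an object; "squeeze" is the grip in N (left out, the last holds). Time passes only in rows, so rows that repeat a pose let the fingers close. It gives the time, the measured TCP pose, the force and the opening at its end, in the units of the state.
- bot.observe(): the state, without advancing time (a new reading comes with each control period).
- bot.grab_frame(name): name is "side" or "top"; returns (picture, depth): 480x640x3 uint8, red, green, blue; 480x640 float32, m along the optical axis (not along the pixel's ray), 0 where there is no reading.
- bot.camera_model(name): a dict with "vfov" (degrees; the focal length in pixels is half the picture's height over the tangent of half this angle, whatever the lens; pixels are square), "cx", "cy" (the principal point, pixels), "dist_coeffs" ([k1, k2, p1, p2, k3] as OpenCV has them; the pictures are not rectified), "extrinsics" (4x4, takes a point from camera to world coordinates). Camera axes: x right, y down, z forward; pixel columns grow to the right and rows downward; lengths in m; the calibration is good to about 2 mm. A picture is of the moment at which its call begins. camera_model takes no time and is no camera call.
- bot.job_done(): hands the job in, once; it reports no verdict.
Trained networks look in the newest picture that a camera, given by its name, has taken for a name from the list of things; names that differ only in an ending like _2 or _b are one class to them, and where a whole thing is asked for, a point or a joint stands for the part that bears it (a point fixed in the world has none). Each returns a list of dicts, best first, with "p" (0 to 1); they miss things now and then, are a little off and sometimes report something else, mostly with a low value. They report only what shows in the picture. A call takes as long as a camera call. They do not tell look-alikes from the thing itself.
- bot.spot_in(name, camera): "box" ([left, top, right, bottom] in pixels, round what is visible of it).
- bot.masks_of(name, camera): "mask" (480x640 bool, what is visible of it) and "box" ([left, top, right, bottom] in pixels, round what is visible of it).
The state is a dict: "clock": time; "qpos": joint angles; "qd": joint speeds; "joint_efforts": joint torques, N m; "position": TCP position; "tool_rot": TCP orientation; "force": force on the tool from outside, world axes, zero at the start; "moment": the same for the moment, N m; "grip_width": finger opening in m.
Only numpy, scipy, OpenCV 4.12 (cv2) and the standard library are available. Lean on these libraries where they do the work, as an engineer would, in place of code of your own. Each camera call takes 0.05 s, during which the arm holds its last target.

## Task

The router has finished a batch of coat-hook boards. Before lifting anything, shut the vacuum off with the red valve handle (straight across the pipe); then stand each finished dark board on one short end on the foot ledge of the timber rest, leaning back flat against its slope, and fit every light blank over the central spigot and the anti-rotation pin of a free pod until it lies flush on the pod. When all boards are in place and let go, turn the vacuum back on (handle in line with the pipe), leaving the mug, glue bottle and brush where they are.

Things in the scene. Friction and masses are not known exactly. Their poses are not given: they have to be found in the camera images.
- valve (a joint): Red lever of the ball valve on the vacuum line, turning level about its upright stem. 0 rad: straight across the pipe, vacuum off; 1.57 rad (a quarter turn clockwise from above): in line with the pipe, vacuum on. End stops there; it stays where left and takes 0.12 N m, so shut fingers can push it.
- valve_pivot (a point): Where the lever's mid-height meets the stem's axis, 81 mm above the bed. z up, x along the pipe (130 mm long, 24 mm thick, centre 42 mm above the bed). The lever (95 mm long, 18 mm wide, 18 mm high) points to this frame's -y at joint 0, to its -x at 1.57. A gauge stands 60 mm to +x, up to 110 mm above the bed.
- valve_tip (a point): Far end of the valve lever, at its mid-height, 95 mm from the stem.
- rest_foot (a point): Timber rest, fixed to the bed, 320 mm wide (its y). Its 45 degree slope faces the pods and rises towards +x and +z from this point: the middle of the corner of slope and foot ledge, 36 mm above the bed. The ledge is square to the slope, 30 mm wide. A leaned board's centre is 64 mm up the slope and 11 mm out of it: 37 mm along x, 53 mm along z from here.
- rest_rail (a point): Middle of the rest's upper rail, on the face that boards lean on, 98 mm up the slope from the foot corner (rail 20 mm high; a lower rail fills the first 18 mm of the slope, open between). Three boards fit side by side, centred 100 mm apart along the rest's y.
- P1_seat (a point): Fixed grey vacuum pod, 100 x 46 mm, with a black face. Point: centre of its level top face, 50 mm above the bed, on the axis of the steel spigot (16 mm thick, 34 mm high, top 7 mm tapered). x points to the brass anti-rotation pin 40 mm away (8 mm thick, 28 mm high, top 5 mm tapered). The centre of a seated board is 11 mm above this point. Starts empty or with a finished board on.
- P2_seat (a point): Fixed grey vacuum pod, 100 x 46 mm, with a black face. Point: centre of its level top face, 50 mm above the bed, on the axis of the steel spigot (16 mm thick, 34 mm high, top 7 mm tapered). x points to the brass anti-rotation pin 40 mm away (8 mm thick, 28 mm high, top 5 mm tapered). The centre of a seated board is 11 mm above this point. Starts empty or with a finished board on.
- P3_seat (a point): Fixed grey vacuum pod, 100 x 46 mm, with a black face. Point: centre of its level top face, 50 mm above the bed, on the axis of the steel spigot (16 mm thick, 34 mm high, top 7 mm tapered). x points to the brass anti-rotation pin 40 mm away (8 mm thick, 28 mm high, top 5 mm tapered). The centre of a seated board is 11 mm above this point. Starts empty or with a finished board on.
- F1_mid (a point): Finished hook board of dark wood with notched corners and a pale milled line, 128 (x) x 56 (y) x 22 mm (z), about 110 g. Point: its centre, half-way up. It starts seated on a pod: through holes of 19 mm at the centre and 11 mm at 40 mm to +x. May be absent.
- F2_mid (a point): Finished hook board of dark wood with notched corners and a pale milled line, 128 (x) x 56 (y) x 22 mm (z), about 110 g. Point: its centre, half-way up. It starts seated on a pod: through holes of 19 mm at the centre and 11 mm at 40 mm to +x. May be absent.
- F3_mid (a point): Finished hook board of dark wood with notched corners and a pale milled line, 128 (x) x 56 (y) x 22 mm (z), about 110 g. Point: its centre, half-way up. It starts seated on a pod: through holes of 19 mm at the centre and 11 mm at 40 mm to +x. May be absent.
- B1_mid (a point): Fresh blank: plain light-wood board with square corners, 128 (x) x 56 (y) x 22 mm (z), about 110 g. Point: its centre, half-way up. A 19 mm through hole at the centre and an 11 mm one 40 mm to +x. It starts lying flat on the grey mat (3 mm thick). May be absent.
- B2_mid (a point): Fresh blank: plain light-wood board with square corners, 128 (x) x 56 (y) x 22 mm (z), about 110 g. Point: its centre, half-way up. A 19 mm through hole at the centre and an 11 mm one 40 mm to +x. It starts lying flat on the grey mat (3 mm thick). May be absent.
- B3_mid (a point): Fresh blank: plain light-wood board with square corners, 128 (x) x 56 (y) x 22 mm (z), about 110 g. Point: its centre, half-way up. A 19 mm through hole at the centre and an 11 mm one 40 mm to +x. It starts lying flat on the grey mat (3 mm thick). May be absent.
- mug: Blue mug, 80 mm across, 95 mm high, a bystander. Origin: centre of its underside.
- glue: White glue bottle with an orange cap, 60 mm across, 150 mm high, a bystander. Origin: centre of its underside.
- brush: Hand brush lying flat, 200 mm long along its x, a bystander. Origin: under its middle.
Mind the look-alikes: they are no part of the job. What is shaped like the part that bears F2_mid but purple or turquoise is not meant.

How it is judged:
On the way, in this order (a step that is already met when the one before it is completed fails the run):
1. the vacuum is shut off while every finished board still lies on its pod and every blank is unlifted (value of joint valve below 0.2 rad and distance of each of F1_mid, F2_mid, F3_mid from where it was at the start of the episode below 0.012 m and height (world z) of each of B1_mid, B2_mid, B3_mid below 0.03 m), for 0.2 s.
2. with the vacuum off, every finished board leans on the rest and every blank lies flush on a pod over spigot and pin, let go (value of joint valve below 0.2 rad and angle between F1_mid's own z axis and vertical between 0.65 and 0.92 rad and angle between F1_mid's own y axis and vertical between 1.42 and 1.72 rad and x of F1_mid in the frame of rest_foot between 0.022 and 0.053 m and z of F1_mid in the frame of rest_foot between 0.04 and 0.067 m and y of F1_mid in the frame of rest_foot between -0.145 and 0.145 m and angle between F2_mid's own z axis and vertical between 0.65 and 0.92 rad and angle between F2_mid's own y axis and vertical between 1.42 and 1.72 rad and x of F2_mid in the frame of rest_foot between 0.022 and 0.053 m and z of F2_mid in the frame of rest_foot between 0.04 and 0.067 m and y of F2_mid in the frame of rest_foot between -0.145 and 0.145 m and angle between F3_mid's own z axis and vertical between 0.65 and 0.92 rad and angle between F3_mid's own y axis and vertical between 1.42 and 1.72 rad and x of F3_mid in the frame of rest_foot between 0.022 and 0.053 m and z of F3_mid in the frame of rest_foot between 0.04 and 0.067 m and y of F3_mid in the frame of rest_foot between -0.145 and 0.145 m and ((horizontal distance between B1_mid and P1_seat below 0.005 m and z of B1_mid in the frame of P1_seat between 0.007 and 0.0145 m and angle between the x axis of B1_mid and the x axis of P1_seat, either way round below 0.12 rad and angle between B1_mid's own z axis and vertical below 0.06 rad) or (horizontal distance between B1_mid and P2_seat below 0.005 m and z of B1_mid in the frame of P2_seat between 0.007 and 0.0145 m and angle between the x axis of B1_mid and the x axis of P2_seat, either way round below 0.12 rad and angle between B1_mid's own z axis and vertical below 0.06 rad) or (horizontal distance between B1_mid and P3_seat below 0.005 m and z of B1_mid in the frame of P3_seat between 0.007 and 0.0145 m and angle between the x axis of B1_mid and the x axis of P3_seat, either way round below 0.12 rad and angle between B1_mid's own z axis and vertical below 0.06 rad)) and ((horizontal distance between B2_mid and P1_seat below 0.005 m and z of B2_mid in the frame of P1_seat between 0.007 and 0.0145 m and angle between the x axis of B2_mid and the x axis of P1_seat, either way round below 0.12 rad and angle between B2_mid's own z axis and vertical below 0.06 rad) or (horizontal distance between B2_mid and P2_seat below 0.005 m and z of B2_mid in the frame of P2_seat between 0.007 and 0.0145 m and angle between the x axis of B2_mid and the x axis of P2_seat, either way round below 0.12 rad and angle between B2_mid's own z axis and vertical below 0.06 rad) or (horizontal distance between B2_mid and P3_seat below 0.005 m and z of B2_mid in the frame of P3_seat between 0.007 and 0.0145 m and angle between the x axis of B2_mid and the x axis of P3_seat, either way round below 0.12 rad and angle between B2_mid's own z axis and vertical below 0.06 rad)) and ((horizontal distance between B3_mid and P1_seat below 0.005 m and z of B3_mid in the frame of P1_seat between 0.007 and 0.0145 m and angle between the x axis of B3_mid and the x axis of P1_seat, either way round below 0.12 rad and angle between B3_mid's own z axis and vertical below 0.06 rad) or (horizontal distance between B3_mid and P2_seat below 0.005 m and z of B3_mid in the frame of P2_seat between 0.007 and 0.0145 m and angle between the x axis of B3_mid and the x axis of P2_seat, either way round below 0.12 rad and angle between B3_mid's own z axis and vertical below 0.06 rad) or (horizontal distance between B3_mid and P3_seat below 0.005 m and z of B3_mid in the frame of P3_seat between 0.007 and 0.0145 m and angle between the x axis of B3_mid and the x axis of P3_seat, either way round below 0.12 rad and angle between B3_mid's own z axis and vertical below 0.06 rad)) and linear speed of each of B1, B2, B3, F1, F2, F3 below 0.02 m/s and contact force between the fingers and anything else below 0.1 N), for 0.3 s.
3. the vacuum is turned on again (value of joint valve above 1.37 rad), for 0.2 s.
At the end, for the whole second after the job is handed in: Valve within 0.2 rad of in line; each finished board on its short end on the ledge, leaning at 45 degrees (within 7.5, centre within 14 mm of flat against the slope); each blank level on a pod, centred within 5 mm, flush within 4 mm, squared within 0.12 rad; all at rest (value of joint valve above 1.37 rad and angle between F1_mid's own z axis and vertical between 0.65 and 0.92 rad and angle between F1_mid's own y axis and vertical between 1.42 and 1.72 rad and x of F1_mid in the frame of rest_foot between 0.022 and 0.053 m and z of F1_mid in the frame of rest_foot between 0.04 and 0.067 m and y of F1_mid in the frame of rest_foot between -0.145 and 0.145 m and angle between F2_mid's own z axis and vertical between 0.65 and 0.92 rad and angle between F2_mid's own y axis and vertical between 1.42 and 1.72 rad and x of F2_mid in the frame of rest_foot between 0.022 and 0.053 m and z of F2_mid in the frame of rest_foot between 0.04 and 0.067 m and y of F2_mid in the frame of rest_foot between -0.145 and 0.145 m and angle between F3_mid's own z axis and vertical between 0.65 and 0.92 rad and angle between F3_mid's own y axis and vertical between 1.42 and 1.72 rad and x of F3_mid in the frame of rest_foot between 0.022 and 0.053 m and z of F3_mid in the frame of rest_foot between 0.04 and 0.067 m and y of F3_mid in the frame of rest_foot between -0.145 and 0.145 m and ((horizontal distance between B1_mid and P1_seat below 0.005 m and z of B1_mid in the frame of P1_seat between 0.007 and 0.0145 m and angle between the x axis of B1_mid and the x axis of P1_seat, either way round below 0.12 rad and angle between B1_mid's own z axis and vertical below 0.06 rad) or (horizontal distance between B1_mid and P2_seat below 0.005 m and z of B1_mid in the frame of P2_seat between 0.007 and 0.0145 m and angle between the x axis of B1_mid and the x axis of P2_seat, either way round below 0.12 rad and angle between B1_mid's own z axis and vertical below 0.06 rad) or (horizontal distance between B1_mid and P3_seat below 0.005 m and z of B1_mid in the frame of P3_seat between 0.007 and 0.0145 m and angle between the x axis of B1_mid and the x axis of P3_seat, either way round below 0.12 rad and angle between B1_mid's own z axis and vertical below 0.06 rad)) and ((horizontal distance between B2_mid and P1_seat below 0.005 m and z of B2_mid in the frame of P1_seat between 0.007 and 0.0145 m and angle between the x axis of B2_mid and the x axis of P1_seat, either way round below 0.12 rad and angle between B2_mid's own z axis and vertical below 0.06 rad) or (horizontal distance between B2_mid and P2_seat below 0.005 m and z of B2_mid in the frame of P2_seat between 0.007 and 0.0145 m and angle between the x axis of B2_mid and the x axis of P2_seat, either way round below 0.12 rad and angle between B2_mid's own z axis and vertical below 0.06 rad) or (horizontal distance between B2_mid and P3_seat below 0.005 m and z of B2_mid in the frame of P3_seat between 0.007 and 0.0145 m and angle between the x axis of B2_mid and the x axis of P3_seat, either way round below 0.12 rad and angle between B2_mid's own z axis and vertical below 0.06 rad)) and ((horizontal distance between B3_mid and P1_seat below 0.005 m and z of B3_mid in the frame of P1_seat between 0.007 and 0.0145 m and angle between the x axis of B3_mid and the x axis of P1_seat, either way round below 0.12 rad and angle between B3_mid's own z axis and vertical below 0.06 rad) or (horizontal distance between B3_mid and P2_seat below 0.005 m and z of B3_mid in the frame of P2_seat between 0.007 and 0.0145 m and angle between the x axis of B3_mid and the x axis of P2_seat, either way round below 0.12 rad and angle between B3_mid's own z axis and vertical below 0.06 rad) or (horizontal distance between B3_mid and P3_seat below 0.005 m and z of B3_mid in the frame of P3_seat between 0.007 and 0.0145 m and angle between the x axis of B3_mid and the x axis of P3_seat, either way round below 0.12 rad and angle between B3_mid's own z axis and vertical below 0.06 rad)) and linear speed of each of B1, B2, B3, F1, F2, F3 below 0.02 m/s); the robot touches nothing.
It fails at once if the mug is knocked over or shifted by more than 3 cm (distance of mug from where it was at the start of the episode above 0.03 m or angle between mug's own z axis and vertical above 0.5 rad).
It fails at once if the glue bottle is knocked over or shifted by more than 3 cm (distance of glue from where it was at the start of the episode above 0.03 m or angle between glue's own z axis and vertical above 0.5 rad).
It fails at once if the brush is knocked over or shifted by more than 3 cm (distance of brush from where it was at the start of the episode above 0.03 m).
Of F1, F2, F3 only 2 to 3 are there at a start; the rules pass over those that are not, and their reading is None.
Of B1, B2, B3 only 2 to 3 are there at a start; the rules pass over those that are not, and their reading is None.
At some moment in a run one of B1, B2, B3 may be knocked a few centimetres aside while the robot is not near it.
Once in a run the grip may slacken for a moment while it holds something.
It also fails if it takes over 210 s, if anything falls off the work surface, if the arm or the gripper's body presses on something with over 40 N, if the wrist force passes 120 N, or if a joint passes its speed limit or range.

## Working session

There is one attempt and no reset: what is moved stays moved. The work goes in short steps, Python scripts to look and compute and a tool call to move; the robot and the scene stay as the last step left them, time stands still between calls to the robot, and variables do not carry over. Pictures are saved under pics/ and viewed, and the job is handed in when it is done.

Besides the shell and the picture viewer there is one more tool, called after ">>>" as name(argument=value, ...) on one line, values as JSON. arm_command: Moves the arm, as the interface text tells. Its arguments: {"type":"object","properties":{"moves":{"type":"array"},"squeeze":{"type":"number"}},"required":["moves"]}

```bash
mkdir -p pics; ls
python3 - <<'E'
from workcell import bot
import cv2,numpy as np
s=bot.observe(); print({k:np.round(v,3).tolist() for k,v in s.items()}); print(bot.pinch_z)
for c in ("side","top"):
    im,d=bot.grab_frame(c); cv2.imwrite(f"pics/{c}0.png",im[:,:,::-1]); np.savez(f"pics/{c}0.npz",im=im,d=d)
    m=bot.camera_model(c); print(c,{k:np.round(v,4).tolist() for k,v in m.items()})
E
```

```text
pics
{'clock': 0.0, 'qpos': [1.155, 0.522, -0.036, 1.6, 0.021, 1.021, -0.113], 'qd': [-0.001, 0.0, 0.001, 0.001, 0.001, -0.002, -0.0], 'joint_efforts': [0.001, -92.71, 1.98, -36.994, 0.018, 0.008, -0.0], 'position': [0.212, -0.588, 0.231], 'tool_rot': [-1.571, 0.001, -1.225], 'force': [0.723, 0.535, 0.056], 'moment': [0.011, -0.021, -0.028], 'grip_width': 0.085}
0.0187
side {'vfov': 55.8362, 'cx': 315.7981, 'cy': 237.9469, 'dist_coeffs': [0.0075, 0.0, 0.0, 0.0, 0.0], 'extrinsics': [[-0.933, -0.2143, 0.2891, 0.2882], [-0.3597, 0.5307, -0.7674, 0.7938], [0.0111, -0.82, -0.5723, 0.7478], [0.0, 0.0, 0.0, 1.0]]}
top {'vfov': 51.4206, 'cx': 324.2539, 'cy': 241.0158, 'dist_coeffs': [-0.1229, 0.0, 0.0, 0.0, 0.0], 'extrinsics': [[0.022, -0.9975, 0.0665, 0.5215], [-0.9996, -0.0232, -0.0174, -0.0765], [0.0189, -0.0661, -0.9976, 1.4966], [0.0, 0.0, 0.0, 1.0]]}
```

View pics/top0.png

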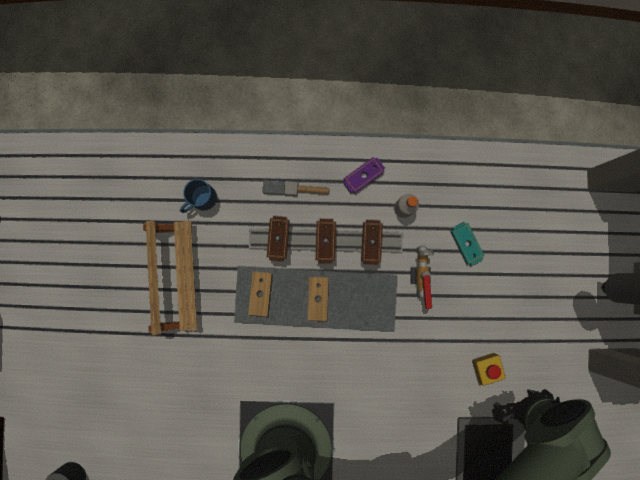

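View pics/side0.png

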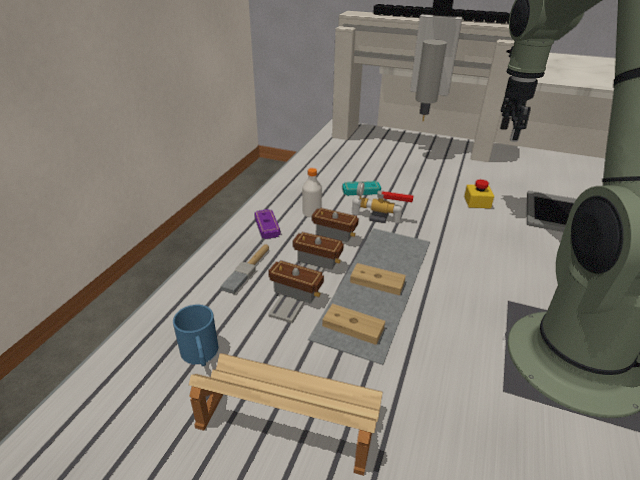

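```bash
cat > h.py <<'E'
from workcell import bot
import cv2,numpy as np,time
from scipy.spatial.transform import Rotation as Rn
H=480
def cam(c):
    m=bot.camera_model(c); f=H/2/np.tan(np.radians(m["vfov"])/2)
    return np.array([[f,0,m["cx"]],[0,f,m["cy"]],[0,0,1]]),np.array(m["dist_coeffs"]),np.array(m["extrinsics"])
def cloud(c,d):
    K,D,T=cam(c); u,v=np.meshgrid(np.arange(640.),np.arange(480.))
    n=cv2.undistortPoints(np.stack([u,v],-1).reshape(-1,1,2),K,D).reshape(480,640,2)
    p=np.dstack([n*d[...,None],d]); return p@T[:3,:3].T+T[:3,3]
def pix(c,P):
    K,D,T=cam(c); Ti=np.linalg.inv(T); rv=cv2.Rodrigues(Ti[:3,:3])[0]
    return cv2.projectPoints(np.atleast_2d(np.float64(P)),rv,Ti[:3,3],K,D)[0].reshape(-1,2)
def onplane(c,uv,z):
    K,D,T=cam(c); n=cv2.undistortPoints(np.float64(uv).reshape(-1,1,2),K,D).reshape(-1,2)
    r=np.c_[n,np.ones(len(n))]@T[:3,:3].T; return T[:3,3]+r*((z-T[2,3])/r[:,2])[:,None]
def save(im,name,box=None,k=1):
    if box is not None: im=im[box[1]:box[3],box[0]:box[2]]
    im=cv2.resize(im,None,fx=k,fy=k,interpolation=cv2.INTER_CUBIC); cv2.imwrite("pics/"+name,im[:,:,::-1])
def pose():
    s=bot.observe(); return np.array(s["position"]),Rn.from_euler("xyz",s["tool_rot"]),s
def st():
    p,R,s=pose(); print("t %.2f"%s["clock"],"pos",np.round(p,4),"rpy",np.round(s["tool_rot"],3),"F",np.round(s["force"],1),"w %.4f"%s["grip_width"],"q",np.round(s["qpos"],2))
def go(P,rpy):
    """shift/turn in tool axes to reach world TCP P and rpy"""
    p,R,s=pose(); d=R.inv().apply(np.array(P)-p)*100; r=(R.inv()*Rn.from_euler("xyz",rpy)).as_rotvec()
    print("xyz cm",np.round(d,2),"rot",np.round(r,3),"|d|",round(np.linalg.norm(d),1),"deg",round(np.degrees(np.linalg.norm(r)),1))
E
python3 - <<'E'
from h import *
for c in("top","side"):
    for n in("F1_mid","B1_mid","P1_seat","valve","valve_tip","rest_rail","rest_foot","mug","glue","brush"):
        if c=="side" and n not in("F1_mid","B1_mid"): continue
        try:
            r=bot.masks_of(n,c); print(c,n,[(round(x["p"],2),[int(v) for v in x["box"]],int(x["mask"].sum())) for x in r[:7]])
            np.save(f"pics/m_{c}_{n}.npy",np.array([x["mask"] for x in r]))
        except Exception as e: print(n,e)
for c in("top","side"):
    z=np.load(f"pics/{c}0.npz"); X=cloud(c,z["d"]); bed=(abs(X[...,2])<.02)&(z["d"]>0); print(c,"bed z med",np.median(X[bed][:,2]),X[bed][:,2].std())
E
```

```text
top F1_mid [(0.55, [314, 219, 338, 265], 817)]
top B1_mid [(0.62, [307, 275, 325, 322], 819)]
top P1_seat [(0.34, [420, 268, 433, 309], 280)]
top valve [(0.56, [423, 272, 432, 310], 283)]
top valve_tip [(0.81, [420, 269, 433, 307], 281)]
top rest_rail [(0.86, [144, 216, 194, 334], 3216)]
top rest_foot [(0.81, [140, 222, 199, 332], 3182)]
top mug [(0.79, [178, 179, 213, 212], 881), (0.53, [410, 246, 432, 309], 839)]
top glue [(0.82, [393, 194, 417, 218], 461), (0.19, [307, 277, 328, 322], 855)]
top brush [(0.89, [262, 180, 329, 197], 706)]
side F1_mid [(0.89, [290, 232, 345, 255], 901)]
side B1_mid [(0.98, [351, 265, 403, 295], 1091)]
top bed z med 0.001129361544457197 0.00445542012713763
side bed z med -0.001179288953383928 0.004560761061247185
```

Run:
```python
from h import *
z=np.load("pics/top0.npz"); im=z["im"]
save(im,"top0_crop.png",(225,150,485,345),3)
X=cloud("top",z["d"]); np.save("pics/X.npy",X)
# per region top-surface fit
def fit(name,box,zlo,zhi):
    m=np.zeros((480,640),bool); m[box[1]:box[3],box[0]:box[2]]=1
    m&=(X[...,2]>zlo)&(X[...,2]<zhi); P=X[m]
    r=cv2.minAreaRect((P[:,:2]*1000).astype(np.float32)); print(name,m.sum(),"zmed %.4f"%np.median(P[:,2]),"rect",np.round(r[0],1),np.round(r[1],1),round(r[2],1))
for i,b in enumerate([(262,210,296,272),(310,210,344,272),(356,210,390,272)]): fit("F%d"%i,b,.06,.08)
for i,b in enumerate([(243,268,277,322),(302,272,334,326)]): fit("B%d"%i,b,.016,.036)
fit("mug",(175,175,220,220),.07,.12)
fit("glue",(390,190,425,222),.05,.2)
fit("lever",(400,240,440,315),.06,.13)
fit("lever all",(400,240,440,315),.02,.16)
fit("rest",(135,210,205,340),.03,.2)
```

```text
F0 808 zmed 0.0725 rect [622.1  32.3] [ 56.9 124.9] 86.9
F1 806 zmed 0.0728 rect [ 616.9 -105. ] [126.8  54.7] 1.3
F2 796 zmed 0.0729 rect [ 618.1 -238.6] [ 56.7 125.3] 87.9
B0 810 zmed 0.0257 rect [461.3  84.6] [ 57.4 129.2] 86.2
B1 791 zmed 0.0260 rect [451.1 -87. ] [ 56.  128.6] 89.2
mug 282 zmed 0.0888 rect [743.6 274.7] [80.9 99. ] 9.1
glue 378 zmed 0.1056 rect [ 726.3 -337.6] [56.5 58.4] 46.0
lever 405 zmed 0.0908 rect [ 513.8 -391.5] [164.7  44.1] 1.2
lever all 731 zmed 0.0641 rect [ 522.4 -386.8] [ 47.7 181.4] 88.7
rest 3183 zmed 0.0528 rect [521.9 342.9] [353.1 132.9] 5.0
```

View pics/top0_crop.png

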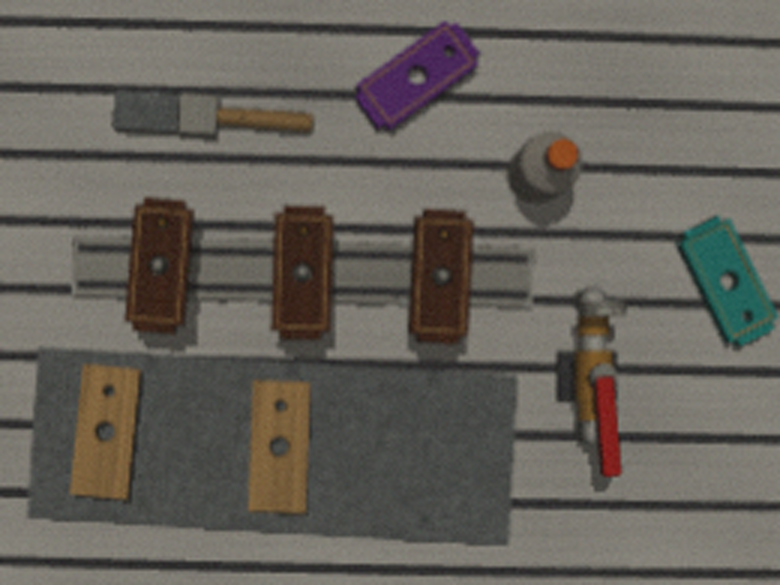

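Run:
```python
from h import *
z=np.load("pics/top0.npz"); im=z["im"].astype(int); X=cloud("top",z["d"])
red=(im[...,0]>110)&(im[...,1]<70)&(im[...,2]<70); red[:, :400]=0; red[:,445:]=0; red[320:]=0
v,u=np.nonzero(red); W=onplane("top",np.c_[u,v],.09)
r=cv2.minAreaRect((W[:,:2]*1000).astype(np.float32)); print(r, len(u)); print(np.round(cv2.boxPoints(r)))
# pipe
print(onplane("top",[[422,250],[421,296],[425.7,274.3]],.042))
print("stem",onplane("top",[[425.7,274.3]],.09))
# rest: planes
b=(slice(210,340),slice(135,205)); P=X[b].reshape(-1,3); P=P[(P[:,2]>.03)&(P[:,2]<.2)]
for lo,hi in((.03,.045),(.045,.06),(.06,.08),(.08,.1),(.1,.12),(.12,.14)):
    q=P[(P[:,2]>lo)&(P[:,2]<hi)]; print(lo,hi,len(q),np.round(q.min(0),3) if len(q) else'',np.round(q.max(0),3) if len(q) else '')
side=np.load("pics/side0.npz"); save(side["im"],"side_rest.png",(170,340,400,480),3)
save(z["im"],"top_rest.png",(130,205,215,345),5)
```

```text
((588.472412109375, -375.3773193359375), (314.1719970703125, 23.904861450195312), 9.745681762695312) 182
[[ 432. -390.]
 [ 436. -414.]
 [ 745. -361.]
 [ 741. -337.]]
[[ 0.5986335  -0.39045618  0.042     ]
 [ 0.46349417 -0.38912291  0.042     ]
 [ 0.52734369 -0.40227304  0.042     ]]
stem [[ 0.52714926 -0.39152456  0.09      ]]
0.03 0.045 885 [0.348 0.269 0.03 ] [0.702 0.402 0.045]
0.045 0.06 1113 [0.35  0.264 0.045] [0.699 0.373 0.06 ]
0.06 0.08 134 [0.35 0.27 0.06] [0.697 0.392 0.08 ]
0.08 0.1 153 [0.345 0.355 0.08 ] [0.658 0.42  0.1  ]
0.1 0.12 898 [0.342 0.353 0.1  ] [0.66  0.41  0.118]
0.12 0.14 0
```

View pics/side_rest.png

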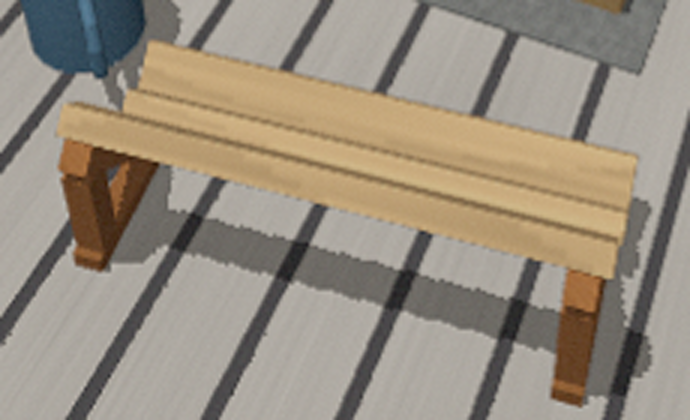

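View pics/top_rest.png

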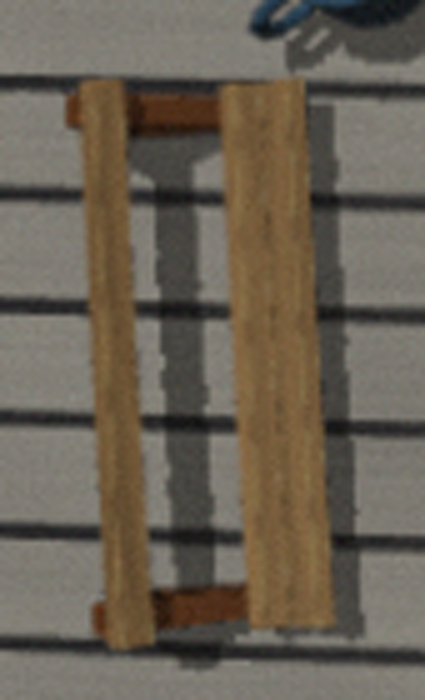

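Run:
```python
from h import *
from scipy.optimize import least_squares
for c in("top","side"):
    z=np.load(f"pics/{c}0.npz"); X=cloud(c,z["d"]); 
    m=(X[...,0]>.36)&(X[...,0]<.68)&(X[...,1]>.255)&(X[...,1]<.43)&(X[...,2]>.03)&(z["d"]>0); P=X[m]
    # upper rail face + lower rail face: on slope plane ; ledge plane. rest x dir = (cos a, sin a)
    def res(p):
        a,o,dz=p; u=-(P[:,0]-.52)*np.sin(a-np.pi/2)+(P[:,1]-.3)*np.cos(a-np.pi/2)-o   # along rest +x (approx world y)
        w=P[:,2]-.036-dz
        s=(w-u)/np.sqrt(2); l=(w+u)/np.sqrt(2)    # height above slope plane, along slope
        A=np.where((l>-.0)&(l<.115)&(abs(s)<.015),abs(s),np.inf); B=np.where((s>-.0)&(s<.035)&(abs(l)<.015),abs(l),np.inf)
        return np.minimum(np.minimum(A,B),.006)
    best=None
    for a in np.radians(np.arange(84,97,1)):
        for o in np.arange(-.03,.03,.003):
            f=(res((a,o,0))**2).sum()
            if best is None or f<best[0]: best=(f,a,o)
    from scipy.optimize import minimize
    r=minimize(lambda p:(res(p)**2).sum()*1e4,[best[1],best[2],0],method="Nelder-Mead",options=dict(xatol=1e-5,fatol=1e-6))
    a,o,dz=r.x; ex=np.array([np.sin(np.pi/2-a),0]); print(c,"rest x yaw deg",np.degrees(a),"o",o,"dz",dz,"rms",np.sqrt((res(r.x)**2).mean()),len(P))
    d=np.array([np.cos(a),np.sin(a)]); n=np.array([-np.sin(a),np.cos(a)]) # rest y
    Q=P[:,:2]-[.52,.3]; t=Q@n; print("extent along rest y",np.percentile(t,[.5,99.5]))
    tm=np.percentile(t,[.5,99.5]).mean(); foot=np.array([.52,.3])+d*o+n*tm; print("foot",foot)
```

```text
top rest x yaw deg 95.50828118305955 o 0.007908820236404452 dz -0.0004667526270037797 rms 0.0038319625369335015 2973
extent along rest y [-0.14625223  0.15798644]
foot [0.51340082 0.30730912]
side rest x yaw deg 95.31685724299147 o 0.012213075527689776 dz -0.004674963232129866 rms 0.0037433719696605048 7461
extent along rest y [-0.14905665  0.15756478]
foot [0.51463253 0.31176633]
```

Run:
```python
from h import *
q=onplane("top",[[182.4,221.4],[188.5,330.2]],.047); print("groove ends",q, q.mean(0), np.linalg.norm(q[0]-q[1]), np.degrees(np.arctan2(*(q[0]-q[1])[1::-1])))
q=onplane("top",[[150.8,221],[157.6,334.4]],.036+.069+.01); print("rail",q,q.mean(0),np.linalg.norm(q[0]-q[1]), np.degrees(np.arctan2(*(q[0]-q[1])[1::-1])))
q=onplane("top",[[190.6,221.4],[196.5,330.2]],.057); print("ledge edge",q,q.mean(0),np.linalg.norm(q[0]-q[1]), np.degrees(np.arctan2(*(q[0]-q[1])[1::-1])))
```

```text
groove ends [[0.66615198 0.31613185 0.047     ]
 [0.34938894 0.28678165 0.047     ]] [0.50777046 0.30145675 0.047     ] 0.31811987220227145 5.293720111273705
rail [[0.65861077 0.38819233 0.115     ]
 [0.34284575 0.35666021 0.115     ]] [0.50072826 0.37242627 0.115     ] 0.31733550062602406 5.702618756071394
ledge edge [[0.66566927 0.2891698  0.057     ]
 [0.35132386 0.26091355 0.057     ]] [0.50849657 0.27504168 0.057     ] 0.3156128131936678 5.136465575155958
```

Run:
```python
from h import *
a=np.radians(95.4); d=np.array([np.cos(a),np.sin(a)])
for c in("top","side"):
    z=np.load(f"pics/{c}0.npz"); X=cloud(c,z["d"]); P=X[(X[...,0]>.4)&(X[...,0]<.62)&(z["d"]>0)]
    u=(P[:,:2]-[.506,.303])@d; print(c)
    print([(int(b*1000),*[int(k) for k in np.percentile(P[(u>=b)&(u<b+.004)&(P[:,2]>.02),2]*1000,[20,50,80])]) for b in np.arange(-.04,.1,.004) if ((u>=b)&(u<b+.004)&(P[:,2]>.02)).sum()>10])
```

```text
top
[(-28, 49, 51, 54), (-24, 49, 53, 56), (-20, 53, 56, 58), (-16, 52, 54, 56), (-12, 47, 50, 51), (-8, 43, 46, 48), (-4, 39, 42, 44), (0, 36, 39, 41), (3, 35, 38, 41), (7, 39, 42, 46), (11, 42, 46, 50), (15, 44, 46, 49), (19, 40, 43, 45), (23, 37, 39, 42), (63, 99, 101, 103), (67, 98, 102, 106), (71, 103, 107, 110), (75, 107, 110, 112), (79, 107, 109, 110), (83, 103, 104, 106), (87, 99, 100, 103)]
side
[(-24, 47, 48, 49), (-20, 51, 52, 53), (-16, 50, 52, 54), (-12, 47, 49, 51), (-8, 43, 45, 47), (-4, 39, 41, 43), (0, 35, 37, 39), (3, 34, 35, 36), (7, 36, 38, 39), (11, 40, 42, 43), (15, 43, 45, 46), (19, 41, 43, 45), (23, 37, 39, 40), (27, 38, 39, 39), (67, 97, 98, 99), (71, 101, 102, 103), (75, 105, 106, 107), (79, 107, 109, 110), (83, 104, 106, 107), (87, 100, 102, 103), (91, 97, 99, 100)]
```

Run:
```python
from h import *
z=np.load("pics/top0.npz"); im=z["im"].astype(int)
red=(im[...,0]>1.8*im[...,1])&(im[...,0]>1.8*im[...,2])&(im[...,0]>80); red[:, :415]=0; red[:,445:]=0; red[320:]=0; red[:262]=0
v,u=np.nonzero(red); W=onplane("top",np.c_[u,v],.088)
r=cv2.minAreaRect((W[:,:2]*1000).astype(np.float32)); print(r, len(u)); print(np.round(cv2.boxPoints(r)))
save(z["im"],"valve.png",(400,235,480,320),8)
```

```text
((477.1007080078125, -397.6725158691406), (91.98106384277344, 16.748355865478516), 6.028707981109619) 193
[[ 430. -394.]
 [ 432. -411.]
 [ 524. -401.]
 [ 522. -385.]]
```

View pics/valve.png

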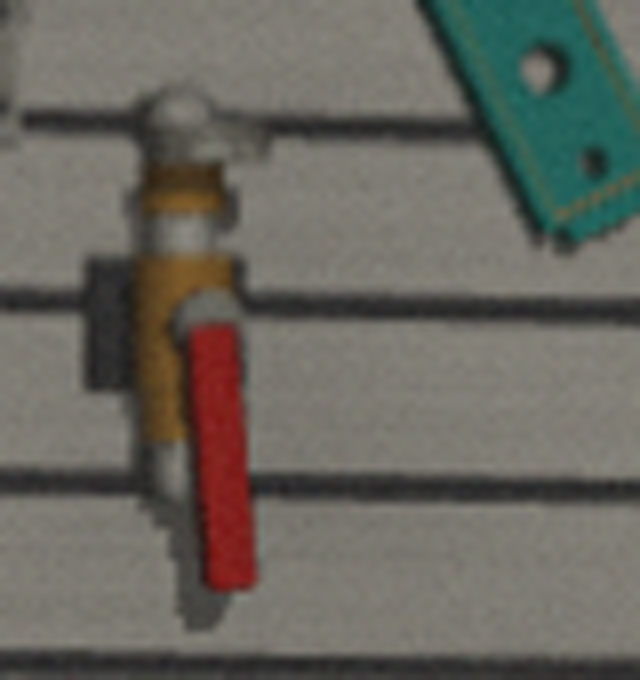

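```bash
cat >> h.py <<'E'
STEM=np.array([.525,-.3925])
def lev(phi,off,r=.07):
    f=np.radians(phi); d=np.array([np.cos(f),np.sin(f)]); n=np.array([np.sin(f),-np.cos(f)]); return STEM+r*d+off*n
E
python3 - <<'E'
from h import *
st(); R=[-np.pi/2,0,-1.225]
p=lev(186,.045); print(p)
go([*p,.15],R); go([*p,.073],R)
E
```

```text
t 0.70 pos [ 0.2118 -0.588   0.2313] rpy [-1.571 -0.    -1.225] F [-0.6  0.1  0.5] w 0.0852 q [ 1.15  0.52 -0.04  1.6   0.02  1.02 -0.11]
[ 0.45067969 -0.35506351]
xyz cm [-13.82   8.13  30.37] rot [-0. -0.  0.] |d| 34.3 deg 0.0
xyz cm [-13.82  15.83  30.37] rot [-0. -0.  0.] |d| 36.9 deg 0.0
```

Candidates for F: dark boards at (278,238), (326,240), (372,241) — chosen. Purple (364,175) and turquoise (468,243) are look-alikes and are left alone. Blanks are at (260,293) and (318,298). The red lever runs (426,275)–(429,308). The crop confirmed all of these.

>>> arm_command(moves=[{"x": -13.8,"y": 8.1,"z": 30.4,"gripper": -1},{"x": -13.8,"y": 8.1,"z": 30.4,"gripper": -1},{"x": -13.8,"y": 8.1,"z": 30.4,"gripper": -1},{"x": -13.8,"y": 8.1,"z": 30.4,"gripper": -1},{"x": -13.8,"y": 8.1,"z": 30.4,"gripper": -1}], squeeze=40)

```text
invalid input at $.moves[0]: expected keys rx, ry, rz, x, y, z, gripper
```

Run:
```python
from h import *
st(); R=[-np.pi/2,0,-1.225]
p=lev(186,.045); print(p)
go([*p,.15],R); go([*p,.073],R)
```

```text
t 0.70 pos [ 0.2118 -0.588   0.2313] rpy [-1.571 -0.    -1.225] F [-0.6  0.1  0.5] w 0.0852 q [ 1.15  0.52 -0.04  1.6   0.02  1.02 -0.11]
[ 0.45067969 -0.35506351]
xyz cm [-13.82   8.13  30.37] rot [-0. -0.  0.] |d| 34.3 deg 0.0
xyz cm [-13.82  15.83  30.37] rot [-0. -0.  0.] |d| 36.9 deg 0.0
```

>>> arm_command(moves=[{"rx": 0,"ry": 0,"rz": 0,"x": -13.8,"y": 8.1,"z": 30.4,"gripper": -1},{"rx": 0,"ry": 0,"rz": 0,"x": -13.8,"y": 8.1,"z": 30.4,"gripper": -1},{"rx": 0,"ry": 0,"rz": 0,"x": -13.8,"y": 8.1,"z": 30.4,"gripper": -1},{"rx": 0,"ry": 0,"rz": 0,"x": -13.8,"y": 8.1,"z": 30.4,"gripper": -1},{"rx": 0,"ry": 0,"rz": 0,"x": -13.8,"y": 8.1,"z": 30.4,"gripper": -1}], squeeze=40)

```text
clock: 1.12
position: [0.3579, -0.4454, 0.1819]
tool_rot: [-1.571, -0.0, -1.225]
force: [-0.0, -1.0, -0.5]
grip_width: 0.0257
```

Run:
```python
from h import *
st(); R=[-np.pi/2,0,-1.225]
p=lev(186,.045); print(p)
go([*p,.15],R); go([*p,.073],R)
```

```text
t 1.12 pos [ 0.3579 -0.4454  0.1819] rpy [-1.571 -0.    -1.225] F [-0.  -1.  -0.5] w 0.0257 q [ 0.84  0.49 -0.07  1.79  0.04  0.86 -0.48]
[ 0.45067969 -0.35506351]
xyz cm [-5.36  3.2  11.78] rot [-0. -0.  0.] |d| 13.3 deg 0.0
xyz cm [-5.36 10.9  11.78] rot [-0. -0.  0.] |d| 16.9 deg 0.0
```

>>> arm_command(moves=[{"rx": 0,"ry": 0,"rz": 0,"x": -5.4,"y": 3.2,"z": 11.8,"gripper": -1},{"rx": 0,"ry": 0,"rz": 0,"x": -5.4,"y": 3.2,"z": 11.8,"gripper": -1},{"rx": 0,"ry": 0,"rz": 0,"x": -5.4,"y": 3.2,"z": 11.8,"gripper": -1},{"rx": 0,"ry": 0,"rz": 0,"x": -5.4,"y": 10.9,"z": 11.8,"gripper": -1},{"rx": 0,"ry": 0,"rz": 0,"x": -5.4,"y": 10.9,"z": 11.8,"gripper": -1}])

```text
clock: 1.53
position: [0.4524, -0.3542, 0.0729]
tool_rot: [-1.568, -0.002, -1.221]
force: [-0.4, -2.1, -1.3]
grip_width: 0.0002
```

Run:
```python
from h import *
st(); R=[-np.pi/2,0,-1.225]
for a in(186,200,215,230,245,260,270,276): go([*lev(a,.022),.073],R)
```

```text
t 1.53 pos [ 0.4524 -0.3542  0.0729] rpy [-1.568 -0.002 -1.221] F [-0.4 -2.1 -1.3] w 0.0002 q [ 0.62  0.65 -0.08  1.85  0.08  0.63 -0.73]
xyz cm [ 2.26 -0.01 -0.75] rot [-0.003  0.004  0.002] |d| 2.4 deg 0.3
xyz cm [ 3.88 -0.   -1.49] rot [-0.003  0.004  0.002] |d| 4.2 deg 0.3
xyz cm [ 5.77 -0.   -1.82] rot [-0.003  0.004  0.002] |d| 6.1 deg 0.3
xyz cm [ 7.68  0.   -1.65] rot [-0.003  0.004  0.002] |d| 7.9 deg 0.3
xyz cm [ 9.48  0.01 -1.  ] rot [-0.003  0.004  0.002] |d| 9.5 deg 0.3
xyz cm [11.05  0.02  0.1 ] rot [-0.003  0.004  0.002] |d| 11.0 deg 0.3
xyz cm [11.91  0.02  1.04] rot [-0.003  0.004  0.002] |d| 12.0 deg 0.3
xyz cm [12.35  0.02  1.68] rot [-0.003  0.004  0.002] |d| 12.5 deg 0.3
```

>>> arm_command(moves=[{"rx": 0,"ry": 0,"rz": 0,"x": 2.2,"y": 0,"z": -0.75,"gripper": -1},{"rx": 0,"ry": 0,"rz": 0,"x": 3.9,"y": 0,"z": -1.5,"gripper": -1},{"rx": 0,"ry": 0,"rz": 0,"x": 5.8,"y": 0,"z": -1.8,"gripper": -1},{"rx": 0,"ry": 0,"rz": 0,"x": 7.7,"y": 0,"z": -1.65,"gripper": -1},{"rx": 0,"ry": 0,"rz": 0,"x": 9.5,"y": 0,"z": -1.0,"gripper": -1}])

```text
clock: 1.95
position: [0.4714, -0.45, 0.073]
tool_rot: [-1.572, 0.001, -1.226]
force: [-0.4, 2.2, 0.4]
grip_width: 0.0001
```

Run:
```python
from h import *
st(); R=[-np.pi/2,0,-1.225]
for a in(245,260,270,276): go([*lev(a,.022),.073],R)
```

```text
t 1.95 pos [ 0.4714 -0.45    0.073 ] rpy [-1.572e+00  1.000e-03 -1.226e+00] F [-0.4  2.2  0.4] w 0.0001 q [ 0.72  0.75 -0.08  1.63  0.08  0.76 -0.62]
xyz cm [-0.18 -0.    0.49] rot [ 0.001 -0.001 -0.001] |d| 0.5 deg 0.1
xyz cm [ 1.39 -0.01  1.6 ] rot [ 0.001 -0.001 -0.001] |d| 2.1 deg 0.1
xyz cm [ 2.24 -0.01  2.55] rot [ 0.001 -0.001 -0.001] |d| 3.4 deg 0.1
xyz cm [ 2.68 -0.01  3.18] rot [ 0.001 -0.001 -0.001] |d| 4.2 deg 0.1
```

>>> arm_command(moves=[{"rx": 0,"ry": 0,"rz": 0,"x": 1.6,"y": 0,"z": 1.1,"gripper": -1},{"rx": 0,"ry": 0,"rz": 0,"x": 2.4,"y": 0,"z": 2.0,"gripper": -1},{"rx": 0,"ry": 0,"rz": 0,"x": 2.8,"y": 0,"z": 2.6,"gripper": -1},{"rx": 0,"ry": 0,"rz": 0,"x": 2.8,"y": 0,"z": 2.6,"gripper": -1}])

```text
clock: 2.28
position: [0.507, -0.4664, 0.0729]
tool_rot: [-1.571, -0.0, -1.225]
force: [0.0, -0.3, 0.0]
grip_width: 0.0001
```

```bash
cat > lv.py <<'E'
from h import *
import sys
im,d=bot.grab_frame("top"); n=sys.argv[1]
i=im.astype(int)
red=(i[...,0]>1.8*i[...,1])&(i[...,0]>1.8*i[...,2])&(i[...,0]>80); red[:, :400]=0; red[:,480:]=0; red[320:]=0; red[:240]=0
v,u=np.nonzero(red); W=onplane("top",np.c_[u,v],.088)
r=cv2.minAreaRect((W[:,:2]*1000).astype(np.float32)); print(r, len(u))
save(im,n,(225,150,485,345),3); st()
E
python3 lv.py valve1.png
```

```text
((525.9727172851562, -435.0042419433594), (17.073501586914062, 78.59749603271484), 1.0764460563659668) 159
t 2.33 pos [ 0.5064 -0.4661  0.0729] rpy [-1.571  0.    -1.225] F [0.4 0.4 0.7] w 0.0001 q [ 0.7   0.8  -0.08  1.52  0.07  0.82 -0.62]
```

View pics/valve1.png

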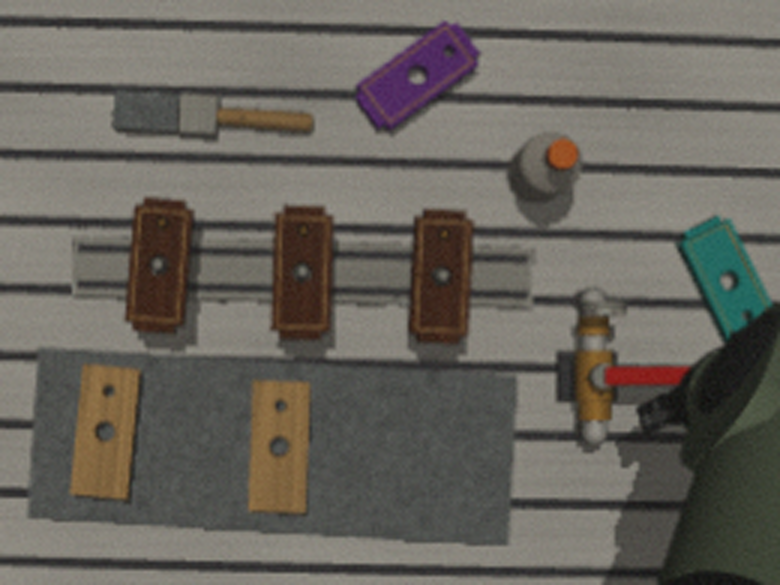

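```bash
cat > meas.py <<'E'
from h import *
def board(im,d,box,kind,ztop):
    x0,y0,x1,y1=box; i=im.astype(float); X=cloud("top",d); 
    hsv=cv2.cvtColor(im,cv2.COLOR_RGB2HSV)
    if kind=="F": m=(i[...,0]-i[...,2]>18)
    else: m=(i[...,0]-i[...,2]>30)
    m&=(X[...,2]>ztop-.012)
    k=np.zeros_like(m); k[y0:y1,x0:x1]=m[y0:y1,x0:x1]
    c,_=cv2.findContours(k.astype(np.uint8),cv2.RETR_EXTERNAL,cv2.CHAIN_APPROX_NONE); c=max(c,key=cv2.contourArea)
    f=np.zeros_like(k,np.uint8); cv2.drawContours(f,[c],-1,1,-1); v,u=np.nonzero(f)
    W=onplane("top",np.c_[u,v],ztop)[:,:2]; mu=W.mean(0); C=np.cov((W-mu).T); w,V=np.linalg.eigh(C); a=V[:,1]*np.sign(V[0,1])
    return mu,np.degrees(np.arctan2(a[1],a[0])),np.sqrt(12*w[::-1])*1000
def circ(im,box,zp,dark=True):
    g=cv2.cvtColor(im,cv2.COLOR_RGB2GRAY).astype(float); x0,y0,x1,y1=box; q=g[y0:y1,x0:x1]
    bg=np.median(q); w=np.clip((bg-q) if dark else (q-bg),0,None); w[w<.4*w.max()]=0
    v,u=np.mgrid[y0:y1,x0:x1]; c=[(w*u).sum()/w.sum(),(w*v).sum()/w.sum()]
    return np.round(c,1),onplane("top",[c],zp)[0,:2]
if __name__=="__main__":
    z=np.load("pics/top0.npz"); im,d=z["im"],z["d"]
    for n,b in(("F0",(262,210,296,272)),("F1",(310,210,344,272)),("F2",(356,210,390,272))): print(n,*board(im,d,b,"F",.072))
    for n,b in(("B0",(243,264,277,322)),("B1",(302,268,334,326))): print(n,*board(im,d,b,"B",.025))
    for n,b,zz,dk in(("F0s",(270,231,284,246),.084,0),("F1s",(318,233,333,248),.084,0),("F2s",(365,233,380,248),.084,0),("B0h",(254,286,266,302),.025,1),("B1h",(311,291,325,307),.025,1),("B0p",(255,275,267,284),.025,1),("B1p",(313,281,323,289),.025,1)): print(n,*circ(im,b,zz,dk))
E
python3 meas.py
```

```text
F0 [0.62182025 0.03275973] -3.4271400586700467 [121.69996653  54.41194014]
F1 [ 0.61818437 -0.10473235] -1.315431343396676 [121.85851184  53.98873189]
F2 [ 0.61760317 -0.23813378] -2.382703283474808 [121.79254608  54.03527165]
B0 [0.46086145 0.08491492] -4.264925672769483 [128.44103345  56.80595302]
B1 [ 0.45030786 -0.08672879] -0.5604147224304703 [127.63507252  55.73599312]
F0s [274.7 237. ] [0.62376564 0.03977349]
F1s [322.9 239.5] [ 0.61992246 -0.0973311 ]
F2s [370.8 239.6] [ 0.62279678 -0.23351872]
B0h [258.6 292.8] [0.46243576 0.08758882]
B1h [317.6 298.1] [ 0.45088937 -0.08625501]
B0p [260.5 279.6] [0.5014508  0.08309445]
B1p [318.1 284.5] [ 0.49080148 -0.0868296 ]
```

Run:
```python
from h import *
st(); R=[-np.pi/2,0,-np.pi/2-.042]
go([.49,-.45,.16],[-np.pi/2,0,-1.225]); go([.6176,-.238,.16],R)
```

```text
t 2.33 pos [ 0.5064 -0.4661  0.0729] rpy [-1.571  0.    -1.225] F [0.4 0.4 0.7] w 0.0001 q [ 0.7   0.8  -0.08  1.52  0.07  0.82 -0.62]
xyz cm [-2.07 -8.71 -0.99] rot [ 0.  0. -0.] |d| 9.0 deg 0.0
xyz cm [-17.69  -8.71  18.2 ] rot [ 0.     0.388 -0.   ] |d| 26.8 deg 22.2
```

>>> arm_command(moves=[{"rx": 0,"ry": 0,"rz": 0,"x": -0.5,"y": -4,"z": -1.0,"gripper": -1},{"rx": 0,"ry": 0,"rz": 0,"x": -1,"y": -8,"z": -1.0,"gripper": -1},{"rx": 0,"ry": 0.388,"rz": 0,"x": -17.7,"y": -8.7,"z": 18.2,"gripper": 0.9},{"rx": 0,"ry": 0.388,"rz": 0,"x": -17.7,"y": -8.7,"z": 18.2,"gripper": 0.9},{"rx": 0,"ry": 0.388,"rz": 0,"x": -17.7,"y": -8.7,"z": 18.2,"gripper": 0.9}])

```text
clock: 2.75
position: [0.5542, -0.3501, 0.1576]
tool_rot: [-1.569, -0.0, -1.608]
force: [1.9, 1.1, -0.0]
grip_width: 0.0359
```

>>> arm_command(moves=[{"rx": 0,"ry": 0.17,"rz": 0,"x": -9.2,"y": 0,"z": 9.7,"gripper": 0.9},{"rx": 0,"ry": 0.17,"rz": 0,"x": -9.2,"y": 0,"z": 9.7,"gripper": 0.9},{"rx": 0,"ry": 0.17,"rz": 0,"x": -9.2,"y": 0,"z": 9.7,"gripper": 0.9},{"rx": 0,"ry": 0.17,"rz": 0,"x": -9.2,"y": 0,"z": 9.7,"gripper": 0.9},{"rx": 0,"ry": 0.17,"rz": 0,"x": -9.2,"y": 0,"z": 9.7,"gripper": 0.9}])

```text
clock: 3.17
position: [0.6562, -0.2574, 0.1562]
tool_rot: [-1.571, 0.002, -1.764]
force: [0.7, -1.0, 0.5]
grip_width: 0.0811
```

Run:
```python
from h import *
st(); R=[-np.pi/2,0,-np.pi/2-.042]
go([.6176,-.238,.16],R)
```

```text
t 3.17 pos [ 0.6562 -0.2574  0.1562] rpy [-1.571  0.002 -1.764] F [ 0.7 -1.   0.5] w 0.0811 q [ 0.26  0.73  0.06  1.43 -0.05  0.98 -1.44]
xyz cm [-1.16 -0.38 -4.16] rot [-0.    -0.152 -0.002] |d| 4.3 deg 8.7
```

>>> arm_command(moves=[{"rx": 0,"ry": -0.152,"rz": 0,"x": -1.16,"y": -0.4,"z": -4.16,"gripper": 0.9},{"rx": 0,"ry": -0.152,"rz": 0,"x": -1.16,"y": -0.4,"z": -4.16,"gripper": 0.9},{"rx": 0,"ry": -0.152,"rz": 0,"x": -1.16,"y": 2.5,"z": -4.16,"gripper": 0.9},{"rx": 0,"ry": -0.152,"rz": 0,"x": -1.16,"y": 6,"z": -4.16,"gripper": 0.9},{"rx": 0,"ry": -0.152,"rz": 0,"x": -1.16,"y": 6,"z": -4.16,"gripper": 0.9}])

```text
clock: 3.58
position: [0.6118, -0.242, 0.0916]
tool_rot: [-1.578, 0.002, -1.619]
force: [-1.0, 0.4, -0.3]
grip_width: 0.0809
```

Run:
```python
from h import *
st(); R=[-np.pi/2,0,-np.pi/2-.042]
go([.6176,-.238,.0423],R)
im,_=bot.grab_frame("side"); save(im,"s1.png",(230,120,480,320),3)
```

```text
t 3.58 pos [ 0.6118 -0.242   0.0916] rpy [-1.578  0.002 -1.619] F [-1.   0.4 -0.3] w 0.0809 q [ 0.28  0.74  0.01  1.61 -0.01  0.81 -1.32]
xyz cm [-0.41  4.93  0.6 ] rot [ 0.007 -0.006 -0.002] |d| 5.0 deg 0.5
```

View pics/s1.png

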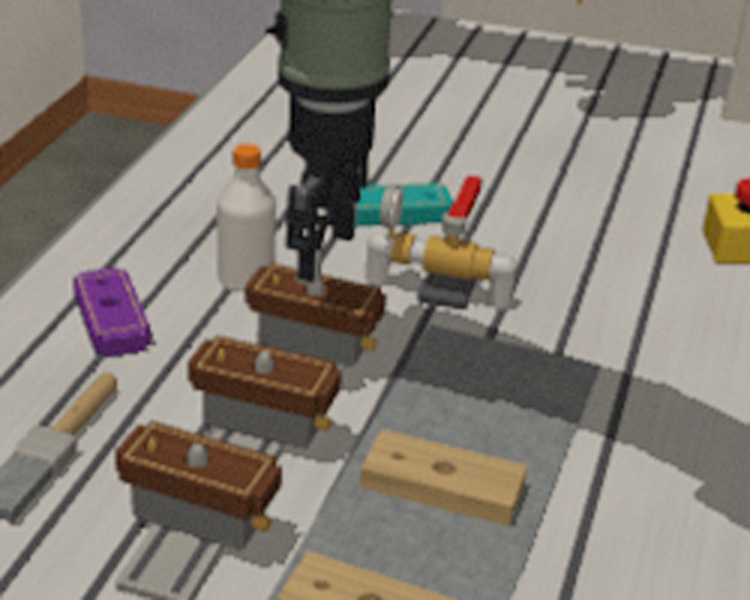

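>>> arm_command(moves=[{"rx": 0,"ry": 0,"rz": 0,"x": 0,"y": 0,"z": 0,"gripper": 0.9}])

```text
clock: 3.72
position: [0.6153, -0.2431, 0.0977]
tool_rot: [-1.571, -0.0, -1.619]
force: [-0.7, -0.2, 0.2]
grip_width: 0.0813
```

Run:
```python
from h import *
st(); R=[-np.pi/2,0,-np.pi/2-.042]
go([.6176,-.238,.0423],R)
```

```text
t 3.72 pos [ 0.6153 -0.2431  0.0977] rpy [-1.571 -0.    -1.619] F [-0.7 -0.2  0.2] w 0.0813 q [ 0.28  0.73  0.01  1.6  -0.01  0.81 -1.32]
xyz cm [-0.52  5.54  0.2 ] rot [ 0.    -0.006  0.   ] |d| 5.6 deg 0.3
```

>>> arm_command(moves=[{"rx": 0,"ry": -0.006,"rz": 0,"x": -0.52,"y": 2,"z": 0.2,"gripper": 0.9},{"rx": 0,"ry": -0.006,"rz": 0,"x": -0.52,"y": 5.5,"z": 0.2,"gripper": 0.9},{"rx": 0,"ry": -0.006,"rz": 0,"x": -0.52,"y": 5.5,"z": 0.2,"gripper": 0.9},{"rx": 0,"ry": -0.006,"rz": 0,"x": -0.52,"y": 5.5,"z": 0.2,"gripper": 0.9}])

```text
clock: 4.05
position: [0.6176, -0.2376, 0.0425]
tool_rot: [-1.572, 0.0, -1.612]
force: [-0.1, -0.0, 0.7]
grip_width: 0.0809
```

>>> arm_command(moves=[{"rx": 0,"ry": 0,"rz": 0,"x": 0,"y": 0,"z": 0,"gripper": -0.2},{"rx": 0,"ry": 0,"rz": 0,"x": 0,"y": 0,"z": 0,"gripper": -1},{"rx": 0,"ry": 0,"rz": 0,"x": 0,"y": 0,"z": 0,"gripper": -1},{"rx": 0,"ry": 0,"rz": 0,"x": 0,"y": 0,"z": 0,"gripper": -1},{"rx": 0,"ry": 0,"rz": 0,"x": 0,"y": 0,"z": 0,"gripper": -1}], squeeze=60)

```text
clock: 4.47
position: [0.619, -0.238, 0.0443]
tool_rot: [-1.568, -0.001, -1.612]
force: [-3.4, 1.7, 13.2]
grip_width: 0.0548
```

Run:
```python
from h import *
st(); print(bot.observe()["moment"])
im,_=bot.grab_frame("side"); save(im,"s2.png",(270,160,430,300),5)
```

```text
t 4.47 pos [ 0.619  -0.238   0.0443] rpy [-1.568e+00 -1.000e-03 -1.612e+00] F [-3.4  1.7 13.2] w 0.0548 q [ 0.27  0.8   0.01  1.62 -0.01  0.72 -1.33]
[0.08654894 0.7199489  0.02150864]
```

View pics/s2.png

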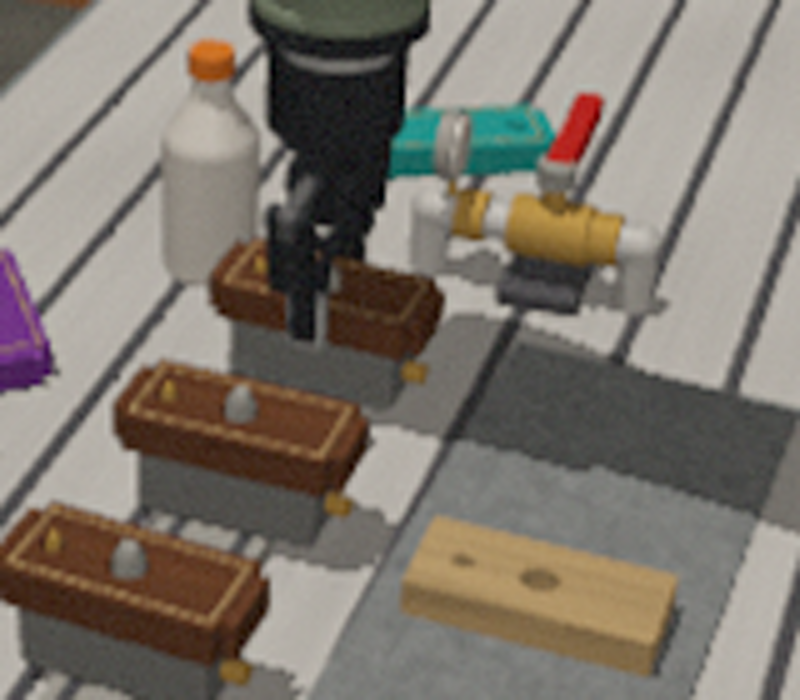

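>>> arm_command(moves=[{"rx": 0,"ry": 0,"rz": 0,"x": 0,"y": -1,"z": 0,"gripper": -1},{"rx": 0,"ry": 0,"rz": 0,"x": 0,"y": -3,"z": 0,"gripper": -1},{"rx": 0,"ry": 0,"rz": 0,"x": 0,"y": -6,"z": 0,"gripper": -1},{"rx": 0,"ry": 0,"rz": 0,"x": 0,"y": -10,"z": 0,"gripper": -1},{"rx": 0,"ry": 0,"rz": 0,"x": 0,"y": -14,"z": 0,"gripper": -1}])

```text
clock: 4.93
position: [0.6174, -0.2373, 0.1845]
tool_rot: [-1.571, 0.0, -1.612]
force: [0.8, -0.9, -1.0]
grip_width: 0.0551
```

```bash
cat > pl.py <<'E'
from h import *
FOOT=np.array([.506,.306]); A=np.radians(95.4); DX=np.array([np.cos(A),np.sin(A)]); NY=np.array([-np.sin(A),np.cos(A)])
RP=[-np.pi/4,0,np.radians(5.4)]
AP=Rn.from_euler("xyz",RP).apply([0,1,0]); UP=Rn.from_euler("xyz",RP).apply([0,0,1])
def slot(k,out=0,up=0,pz=.0187,s=0):
    "k rest-y offset; out: standoff from slope; up: along slope"
    c=np.array([*(FOOT+DX*.0375+NY*k),.036+.053]); return c+AP*(pz-out)+UP*up
E
python3 - <<'E'
from pl import *
st(); print(AP,UP)
for k in(-.1,0,.1): print(k,slot(k),slot(k,.1,.03))
go(slot(-.1,.1,.03),RP)
go([.6,.05,.25],[-np.pi/2,0,-.7])
E
```

```text
t 4.93 pos [ 0.6174 -0.2373  0.1845] rpy [-1.571  0.    -1.612] F [ 0.8 -0.9 -1. ] w 0.0551 q [ 0.26  0.63  0.02  1.54 -0.01  0.97 -1.32]
[-0.06654463  0.70396862 -0.70710678] [-0.06654463  0.70396862  0.70710678]
-0.1 [0.60078275 0.36590862 0.0757771 ] [0.60544087 0.31663081 0.16770098]
0 [0.50122655 0.35649779 0.0757771 ] [0.50588468 0.30721998 0.16770098]
0.1 [0.40167036 0.34708696 0.0757771 ] [0.40632848 0.29780915 0.16770098]
xyz cm [-55.29   1.68  -3.49] rot [ 0.582 -1.609  0.666] |d| 55.4 deg 105.2
xyz cm [-28.63  -6.55  -2.93] rot [-0.    -0.912 -0.   ] |d| 29.5 deg 52.3
```

>>> arm_command(moves=[{"rx": 0,"ry": -0.912,"rz": 0,"x": -28.6,"y": -6.5,"z": -2.9,"gripper": -1},{"rx": 0,"ry": -0.912,"rz": 0,"x": -28.6,"y": -6.5,"z": -2.9,"gripper": -1},{"rx": 0,"ry": -0.912,"rz": 0,"x": -28.6,"y": -6.5,"z": -2.9,"gripper": -1},{"rx": 0,"ry": -0.912,"rz": 0,"x": -28.6,"y": -6.5,"z": -2.9,"gripper": -1},{"rx": 0,"ry": -0.912,"rz": 0,"x": -28.6,"y": -6.5,"z": -2.9,"gripper": -1}])

```text
clock: 5.35
position: [0.6054, -0.0329, 0.23]
tool_rot: [-1.569, -0.002, -0.981]
force: [1.8, 0.1, -0.9]
grip_width: 0.0554
```

Run:
```python
from pl import *
st()
t=slot(-.1,.12,.03)+[0,-.05,.06]
go(t,RP)
```

```text
t 5.35 pos [ 0.6054 -0.0329  0.23  ] rpy [-1.569 -0.002 -0.981] F [ 1.8  0.1 -0.9] w 0.0554 q [ 0.07  0.49 -0.16  1.65  0.09  1.   -1.1 ]
xyz cm [-23.65  -1.2   15.99] rot [ 0.706 -1.017  0.423] |d| 28.6 deg 75.0
```

>>> arm_command(moves=[{"rx": 0.706,"ry": -1.017,"rz": 0.423,"x": -23.6,"y": -1.2,"z": 16,"gripper": -1},{"rx": 0.706,"ry": -1.017,"rz": 0.423,"x": -23.6,"y": -1.2,"z": 16,"gripper": -1},{"rx": 0.706,"ry": -1.017,"rz": 0.423,"x": -23.6,"y": -1.2,"z": 16,"gripper": -1},{"rx": 0.706,"ry": -1.017,"rz": 0.423,"x": -23.6,"y": -1.2,"z": 16,"gripper": -1},{"rx": 0.706,"ry": -1.017,"rz": 0.423,"x": -23.6,"y": -1.2,"z": 16,"gripper": -1}])

```text
clock: 5.77
position: [0.6081, 0.1753, 0.2389]
tool_rot: [-1.192, 0.107, -0.469]
force: [0.5, 1.1, -1.5]
grip_width: 0.055
```

Run:
```python
from pl import *
st()
t=slot(-.1,.12,.03)+[0,-.05,.06]
go(t,RP)
```

```text
t 5.77 pos [0.6081 0.1753 0.2389] rpy [-1.192  0.107 -0.469] F [ 0.5  1.1 -1.5] w 0.0550 q [ 0.16  0.51 -0.5   1.71 -0.15  0.8  -0.65]
xyz cm [-3.62  2.61  6.31] rot [ 0.366 -0.53   0.223] |d| 7.7 deg 39.1
```

>>> arm_command(moves=[{"rx": 0.366,"ry": -0.53,"rz": 0.223,"x": -3.6,"y": 2.6,"z": 6.3,"gripper": -1},{"rx": 0.366,"ry": -0.53,"rz": 0.223,"x": -3.6,"y": 2.6,"z": 6.3,"gripper": -1},{"rx": 0.366,"ry": -0.53,"rz": 0.223,"x": -3.6,"y": 2.6,"z": 6.3,"gripper": -1},{"rx": 0.366,"ry": -0.53,"rz": 0.223,"x": -3.6,"y": 2.6,"z": 6.3,"gripper": -1},{"rx": 0.366,"ry": -0.53,"rz": 0.223,"x": -3.6,"y": 2.6,"z": 6.3,"gripper": -1}])

```text
clock: 6.18
position: [0.6075, 0.2503, 0.2411]
tool_rot: [-0.816, 0.016, 0.05]
force: [-0.0, 0.2, -2.2]
grip_width: 0.0549
```

Run:
```python
from pl import *
st()
go(slot(-.1,.06,.02),RP);go(slot(-.1,.01,.008),RP)
im,_=bot.grab_frame("side"); save(im,"s3.png")
```

```text
t 6.18 pos [0.6075 0.2503 0.2411] rpy [-0.816  0.016  0.05 ] F [-0.   0.2 -2.2] w 0.0549 q [ 0.41  0.75 -0.86  1.65 -0.27  0.81 -0.03]
xyz cm [ 0.2  13.91 -1.08] rot [ 0.03  -0.044  0.019] |d| 14.0 deg 3.2
xyz cm [ 0.15 18.95 -2.13] rot [ 0.03  -0.044  0.019] |d| 19.1 deg 3.2
```

View pics/s3.png

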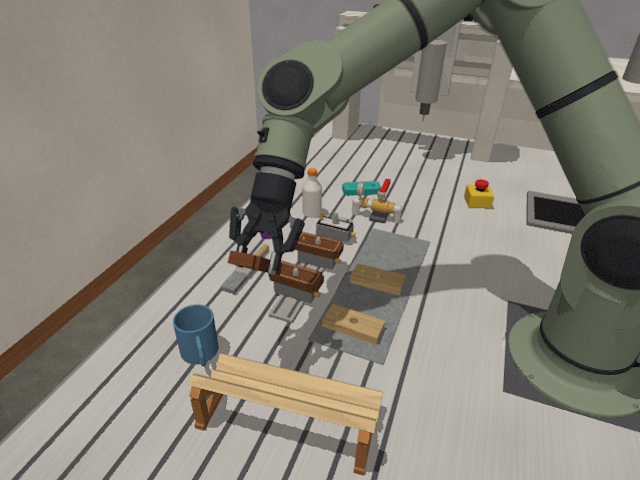

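Run:
```python
from pl import *
im,_=bot.grab_frame("side"); save(im,"s4.png",(200,170,360,300),5)
im,_=bot.grab_frame("top"); save(im,"t4.png",(130,130,340,290),3.7)
c=slot(-.1,.12,.03)+[0,-.05,.06]
p,R,s=pose(); g=p-R.apply([0,.0187,0]); C=[g+R.apply([sx*.028,0.011,sz*.064]) for sx,sz in((1,1),(1,-1),(-1,-1),(-1,1))]
print("expected corners side",np.round(pix("side",C)),"top",np.round(pix("top",C)))
```

```text
expected corners side [[226. 260.]
 [255. 268.]
 [282. 274.]
 [257. 266.]] top [[166. 224.]
 [211. 227.]
 [211. 249.]
 [166. 246.]]
```

View pics/s4.png

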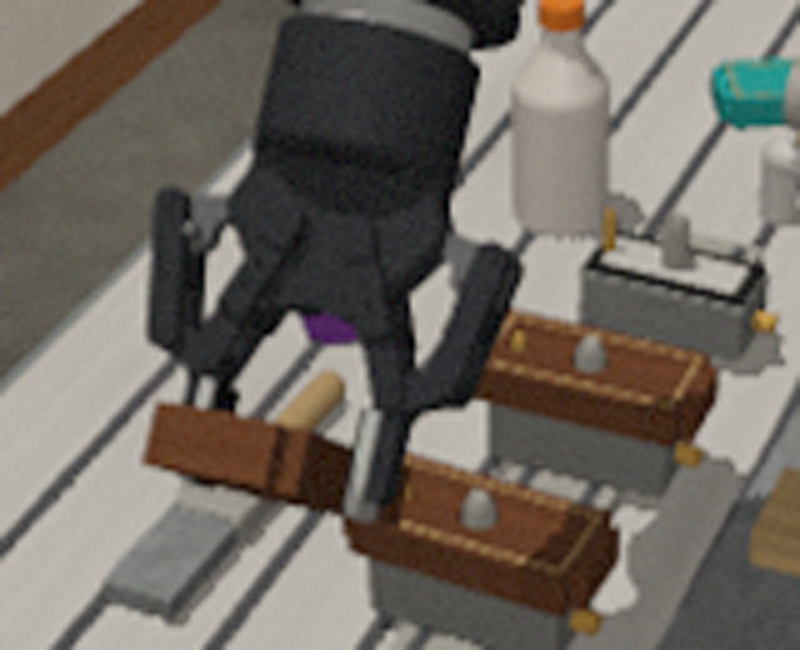

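View pics/t4.png

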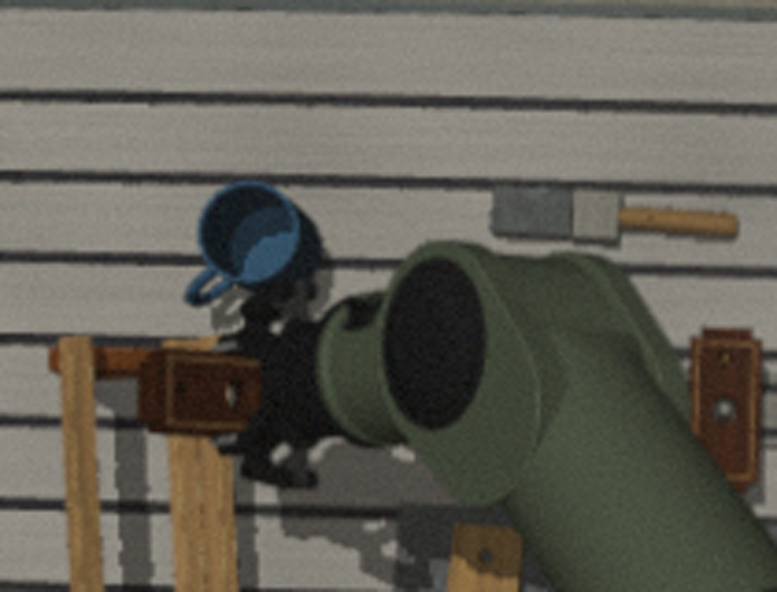

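>>> arm_command(moves=[{"rx": 0.03,"ry": -0.044,"rz": 0.019,"x": 0.2,"y": 3.5,"z": -0.5,"gripper": -1},{"rx": 0.03,"ry": -0.044,"rz": 0.019,"x": 0.2,"y": 7,"z": -1.0,"gripper": -1},{"rx": 0.03,"ry": -0.044,"rz": 0.019,"x": 0.2,"y": 10.5,"z": -1.1,"gripper": -1},{"rx": 0.03,"ry": -0.044,"rz": 0.019,"x": 0.2,"y": 13.9,"z": -1.1,"gripper": -1},{"rx": 0.03,"ry": -0.044,"rz": 0.019,"x": 0.2,"y": 13.9,"z": -1.1,"gripper": -1}])

```text
clock: 6.75
position: [0.5991, 0.3425, 0.1277]
tool_rot: [-0.789, 0.01, 0.094]
force: [-0.4, 0.8, -1.3]
grip_width: 0.0548
```

Run:
```python
from pl import *
st()
go(slot(-.1,.02,.01),RP);go(slot(-.1,.0,.0),RP)
im,_=bot.grab_frame("side"); save(im,"s5.png",(160,300,400,480),3.3)
```

```text
t 6.75 pos [0.5991 0.3425 0.1277] rpy [-0.789  0.01   0.094] F [-0.4  0.8 -1.3] w 0.0548 q [ 0.25  0.94 -0.83  1.67 -0.23  0.58  0.  ]
xyz cm [ 0.42  3.31 -1.01] rot [ 0.004 -0.007 -0.007] |d| 3.5 deg 0.6
xyz cm [ 0.44  5.31 -2.01] rot [ 0.004 -0.007 -0.007] |d| 5.7 deg 0.6
```

View pics/s5.png

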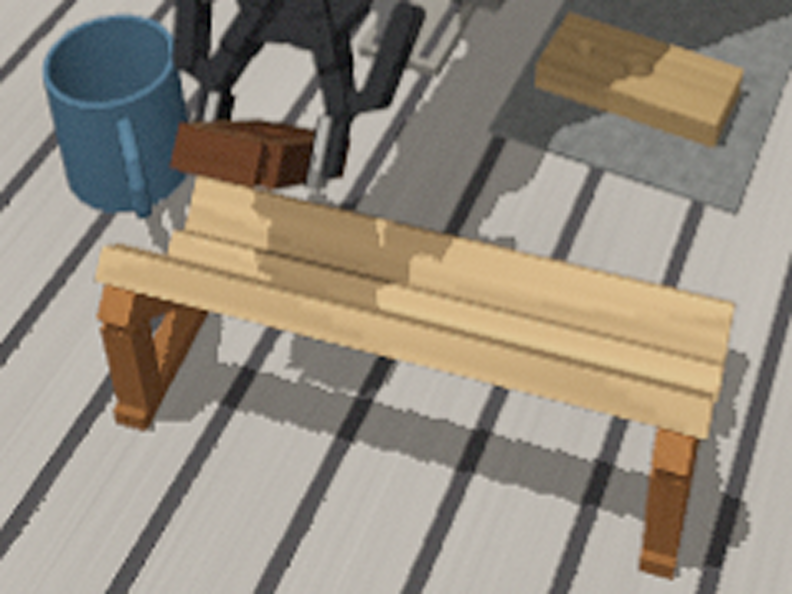

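>>> arm_command(moves=[{"rx": 0.004,"ry": -0.007,"rz": -0.007,"x": 0.4,"y": 2,"z": -0.8,"gripper": -1},{"rx": 0.004,"ry": -0.007,"rz": -0.007,"x": 0.4,"y": 3.8,"z": -1.2,"gripper": -1},{"rx": 0.004,"ry": -0.007,"rz": -0.007,"x": 0.4,"y": 4.6,"z": -1.5,"gripper": -1},{"rx": 0.004,"ry": -0.007,"rz": -0.007,"x": 0.4,"y": 4.9,"z": -1.8,"gripper": -1},{"rx": 0.004,"ry": -0.007,"rz": -0.007,"x": 0.4,"y": 4.9,"z": -1.8,"gripper": -1}])

```text
clock: 7.22
position: [0.605, 0.3594, 0.0831]
tool_rot: [-0.785, -0.005, 0.089]
force: [-0.1, -0.3, -1.7]
grip_width: 0.0552
```

Run:
```python
from pl import *
st()
go(slot(-.1,.0,.0),RP)
im,_=bot.grab_frame("side"); save(im,"s6.png",(160,300,320,420),5)
```

```text
t 7.22 pos [0.605  0.3594 0.0831] rpy [-0.785 -0.005  0.089] F [-0.1 -0.3 -1.7] w 0.0552 q [ 0.22  1.01 -0.82  1.66 -0.22  0.51  0.03]
xyz cm [-0.37  1.   -0.03] rot [-0.001 -0.     0.007] |d| 1.1 deg 0.4
```

View pics/s6.png

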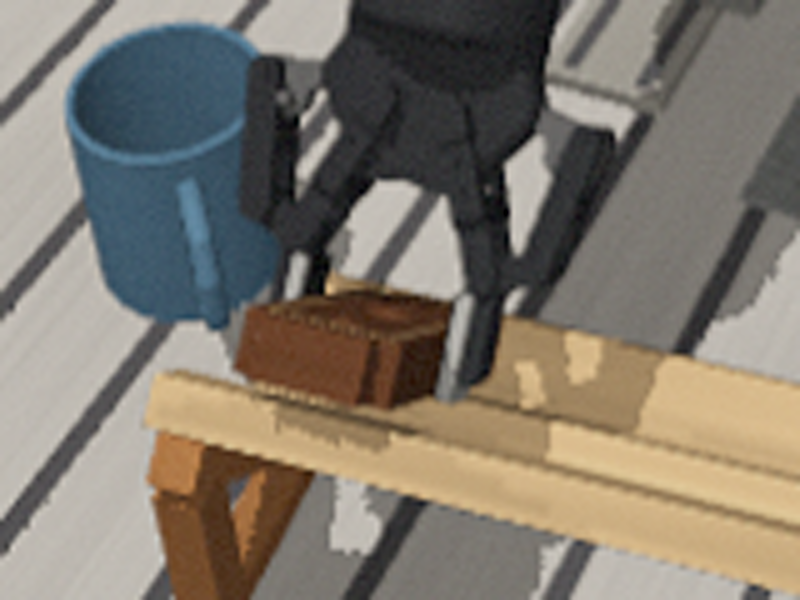

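>>> arm_command(moves=[{"rx": 0,"ry": 0,"rz": 0,"x": -0.4,"y": 0.5,"z": 0.1,"gripper": -1},{"rx": 0,"ry": 0,"rz": 0,"x": -0.4,"y": 0.8,"z": 0.1,"gripper": -1},{"rx": 0,"ry": 0,"rz": 0,"x": -0.4,"y": 0.8,"z": 0.1,"gripper": -1}])

```text
clock: 7.52
position: [0.6002, 0.3659, 0.0781]
tool_rot: [-0.783, -0.005, 0.09]
force: [-0.8, -0.2, -0.7]
grip_width: 0.0549
```

Run:
```python
from pl import *
st()
go(slot(-.1,.0,.0),RP); p,R,s=pose(); print("tool-frame force",R.inv().apply(s["force"]))
im,_=bot.grab_frame("side"); save(im,"s7.png",(160,300,320,420),5)
```

```text
t 7.52 pos [0.6002 0.3659 0.0781] rpy [-0.783 -0.005  0.09 ] F [-0.8 -0.2 -0.7] w 0.0549 q [ 0.21  1.02 -0.82  1.67 -0.22  0.49  0.03]
xyz cm [ 0.06  0.17 -0.17] rot [-0.002  0.     0.007] |d| 0.2 deg 0.4
tool-frame force [-0.81942919  0.44108912 -0.61005302]
```

View pics/s7.png

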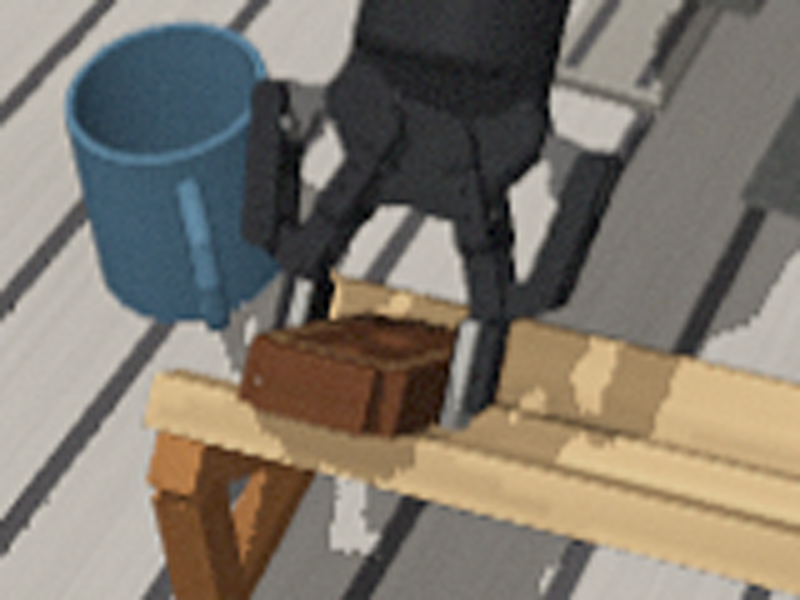

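>>> arm_command(moves=[{"rx": 0,"ry": 0,"rz": 0,"x": 0,"y": 0.2,"z": -0.2,"gripper": -1},{"rx": 0,"ry": 0,"rz": 0,"x": 0,"y": 0.2,"z": -0.4,"gripper": -1},{"rx": 0,"ry": 0,"rz": 0,"x": 0,"y": 0.2,"z": -0.4,"gripper": -1}])

```text
clock: 7.82
position: [0.6013, 0.3651, 0.077]
tool_rot: [-0.781, -0.007, 0.089]
force: [-7.4, -16.1, 39.0]
grip_width: 0.0547
```

Run:
```python
from pl import *
st()
go(slot(-.1,.0,.0),RP); p,R,s=pose(); print("tool-frame force",R.inv().apply(s["force"]))
```

```text
t 7.82 pos [0.6013 0.3651 0.077 ] rpy [-0.781 -0.007  0.089] F [ -7.4 -16.1  39. ] w 0.0547 q [ 0.21  1.02 -0.82  1.67 -0.22  0.49  0.03]
xyz cm [-0.05  0.15 -0.02] rot [-0.005  0.001  0.008] |d| 0.2 deg 0.5
tool-frame force [ -8.56068306 -38.4360895   16.96334132]
```

>>> arm_command(moves=[{"rx": 0,"ry": 0,"rz": 0,"x": 0,"y": -0.2,"z": 0.15,"gripper": -1},{"rx": 0,"ry": 0,"rz": 0,"x": 0,"y": -0.2,"z": 0.15,"gripper": -1}])

```text
clock: 7.98
position: [0.6011, 0.3645, 0.0775]
tool_rot: [-0.782, -0.006, 0.089]
force: [-0.4, 2.4, 9.7]
grip_width: 0.055
```

Run:
```python
from pl import *
st()
p,R,s=pose(); print("tool-frame force",R.inv().apply(s["force"]))
```

```text
t 7.98 pos [0.6011 0.3645 0.0775] rpy [-0.782 -0.006  0.089] F [-0.4  2.4  9.7] w 0.0550 q [ 0.21  1.02 -0.82  1.67 -0.22  0.49  0.03]
tool-frame force [-0.12907857 -5.09391403  8.62662538]
```

Seated lightly. I'll open gently and back straight out.

>>> arm_command(moves=[{"rx": 0,"ry": 0,"rz": 0,"x": 0,"y": 0,"z": 0,"gripper": 0.6},{"rx": 0,"ry": 0,"rz": 0,"x": 0,"y": 0,"z": 0,"gripper": 0.65},{"rx": 0,"ry": 0,"rz": 0,"x": 0,"y": 0,"z": 0,"gripper": 0.65},{"rx": 0,"ry": 0,"rz": 0,"x": 0,"y": -2,"z": 0,"gripper": 0.65},{"rx": 0,"ry": 0,"rz": 0,"x": 0,"y": -5,"z": 0,"gripper": 0.65}])

```text
clock: 8.4
position: [0.6016, 0.3298, 0.1101]
tool_rot: [-0.783, -0.002, 0.092]
force: [0.5, 0.4, -0.1]
grip_width: 0.0702
```

Run:
```python
from pl import *
st()
im,_=bot.grab_frame("side"); save(im,"s8.png",(160,300,320,420),5)
R0=[-np.pi/2,0,-np.pi/2-.03]
go(slot(-.1,.15,.0)+[0,0,.06],RP)
go([.618,-.105,.19],R0)
```

```text
t 8.40 pos [0.6016 0.3298 0.1101] rpy [-0.783 -0.002  0.092] F [ 0.5  0.4 -0.1] w 0.0702 q [ 0.28  0.97 -0.84  1.68 -0.22  0.56  0.04]
xyz cm [  0.05 -13.6    4.47] rot [-0.001 -0.001  0.01 ] |d| 14.3 deg 0.6
xyz cm [ -2.43 -35.75 -24.94] rot [-0.592  1.593 -0.655] |d| 43.7 deg 104.4
```

View pics/s8.png

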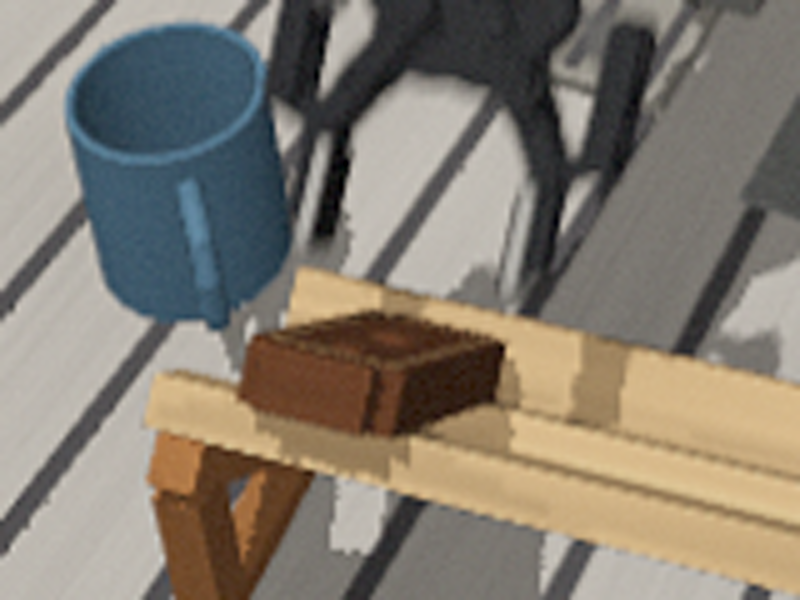

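>>> arm_command(moves=[{"rx": 0,"ry": 0,"rz": 0,"x": 0,"y": -8,"z": 2,"gripper": 0.9},{"rx": 0,"ry": 0,"rz": 0,"x": 0,"y": -13.6,"z": 4.5,"gripper": 0.9},{"rx": 0,"ry": 0,"rz": 0,"x": 0,"y": -13.6,"z": 4.5,"gripper": 0.9},{"rx": -0.592,"ry": 1.593,"rz": -0.655,"x": -2.4,"y": -35.7,"z": -22,"gripper": 0.9},{"rx": -0.592,"ry": 1.593,"rz": -0.655,"x": -2.4,"y": -35.7,"z": -22,"gripper": 0.9}])

```text
clock: 8.87
position: [0.6105, 0.1875, 0.2204]
tool_rot: [-0.874, 0.076, -0.137]
force: [0.7, -0.7, -1.8]
grip_width: 0.0814
```

Run:
```python
from pl import *
st()
go([.618,-.105,.19],[-np.pi/2,0,-np.pi/2-.02])
```

```text
t 8.87 pos [0.6105 0.1875 0.2204] rpy [-0.874  0.076 -0.137] F [ 0.7 -0.7 -1.8] w 0.0814 q [ 0.47  0.71 -0.8   1.71 -0.29  0.75 -0.12]
xyz cm [  4.96 -16.49 -23.85] rot [-0.513  1.363 -0.562] |d| 29.4 deg 89.5
```

>>> arm_command(moves=[{"rx": -0.513,"ry": 1.363,"rz": -0.562,"x": 5,"y": -16.5,"z": -23.8,"gripper": 0.9},{"rx": -0.513,"ry": 1.363,"rz": -0.562,"x": 5,"y": -16.5,"z": -23.8,"gripper": 0.9},{"rx": -0.513,"ry": 1.363,"rz": -0.562,"x": 5,"y": -16.5,"z": -23.8,"gripper": 0.9},{"rx": -0.513,"ry": 1.363,"rz": -0.562,"x": 5,"y": -16.5,"z": -23.8,"gripper": 0.9},{"rx": -0.513,"ry": 1.363,"rz": -0.562,"x": 5,"y": -16.5,"z": -23.8,"gripper": 0.9}])

```text
clock: 9.28
position: [0.6161, -0.0211, 0.1976]
tool_rot: [-1.163, 0.175, -0.726]
force: [0.7, 1.1, -1.1]
grip_width: 0.0812
```

Run:
```python
from pl import *
st()
go([.618,-.105,.19],[-np.pi/2,0,-np.pi/2-.02])
```

```text
t 9.28 pos [ 0.6161 -0.0211  0.1976] rpy [-1.163  0.175 -0.726] F [ 0.7  1.1 -1.1] w 0.0812 q [ 0.5   0.58 -0.48  1.74 -0.25  0.78 -0.49]
xyz cm [ 5.76 -2.66 -5.55] rot [-0.305  0.815 -0.336] |d| 8.4 deg 53.5
```

>>> arm_command(moves=[{"rx": -0.305,"ry": 0.815,"rz": -0.336,"x": 5.8,"y": -2.7,"z": -5.5,"gripper": 0.9},{"rx": -0.305,"ry": 0.815,"rz": -0.336,"x": 5.8,"y": -2.7,"z": -5.5,"gripper": 0.9},{"rx": -0.305,"ry": 0.815,"rz": -0.336,"x": 5.8,"y": -2.7,"z": -5.5,"gripper": 0.9},{"rx": -0.305,"ry": 0.815,"rz": -0.336,"x": 5.8,"y": -2.7,"z": -5.5,"gripper": 0.9},{"rx": -0.305,"ry": 0.815,"rz": -0.336,"x": 5.8,"y": -2.7,"z": -5.5,"gripper": 0.9}])

```text
clock: 9.7
position: [0.6194, -0.1035, 0.1903]
tool_rot: [-1.456, 0.096, -1.316]
force: [0.4, 1.2, 0.5]
grip_width: 0.0815
```

Run:
```python
from pl import *
st()
go([.618,-.105,.12],[-np.pi/2,0,-np.pi/2-.02])
```

```text
t 9.70 pos [ 0.6194 -0.1035  0.1903] rpy [-1.456  0.096 -1.316] F [0.4 1.2 0.5] w 0.0815 q [ 0.23  0.54 -0.12  1.69 -0.09  0.84 -1.14]
xyz cm [ 0.79  6.92 -0.98] rot [-0.101  0.268 -0.111] |d| 7.0 deg 17.6
```

>>> arm_command(moves=[{"rx": -0.101,"ry": 0.268,"rz": -0.111,"x": 0,"y": 0,"z": 0,"gripper": 0.9},{"rx": -0.101,"ry": 0.268,"rz": -0.111,"x": 0.8,"y": 2,"z": -0.3,"gripper": 0.9},{"rx": -0.101,"ry": 0.268,"rz": -0.111,"x": 0.8,"y": 4.5,"z": -0.6,"gripper": 0.9},{"rx": -0.101,"ry": 0.268,"rz": -0.111,"x": 0.8,"y": 6.9,"z": -1,"gripper": 0.9},{"rx": -0.101,"ry": 0.268,"rz": -0.111,"x": 0.8,"y": 6.9,"z": -1,"gripper": 0.9}])

```text
clock: 10.12
position: [0.6158, -0.1023, 0.1156]
tool_rot: [-1.576, 0.003, -1.581]
force: [-1.9, 0.0, -0.8]
grip_width: 0.0814
```

Run:
```python
from pl import *
st()
go([.618,-.105,.0423],[-np.pi/2,0,-np.pi/2-.02])
from meas import *
im,d=bot.grab_frame("top"); save(im,"t5.png",(230,150,480,340),3)
print(board(im,d,(262,210,296,272),"F",.072))
```

```text
t 10.12 pos [ 0.6158 -0.1023  0.1156] rpy [-1.576  0.003 -1.581] F [-1.9  0.  -0.8] w 0.0814 q [ 0.06  0.66  0.02  1.69 -0.02  0.8  -1.49]
xyz cm [0.29 7.33 0.26] rot [ 0.005  0.01  -0.003] |d| 7.3 deg 0.7
(array([0.621979 , 0.0327363]), np.float64(-3.355325335516118), array([121.66500209,  54.58651415]))
```

View pics/t5.png

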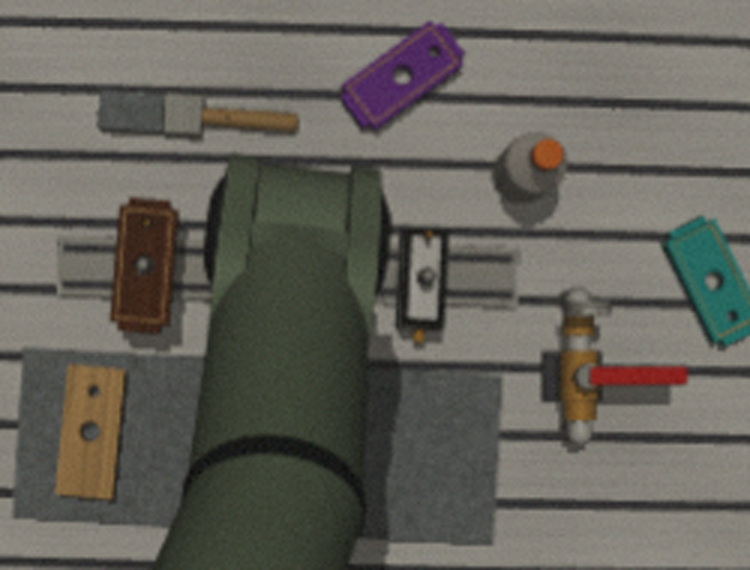

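>>> arm_command(moves=[{"rx": 0,"ry": 0.01,"rz": 0,"x": 0.3,"y": 3,"z": 0.2,"gripper": 0.9},{"rx": 0,"ry": 0.01,"rz": 0,"x": 0.3,"y": 6,"z": 0.2,"gripper": 0.9},{"rx": 0,"ry": 0.01,"rz": 0,"x": 0.3,"y": 6.9,"z": 0.2,"gripper": 0.9},{"rx": 0,"ry": 0.01,"rz": 0,"x": 0.3,"y": 6.9,"z": 0.2,"gripper": 0.9}])

```text
clock: 10.5
position: [0.6192, -0.1073, 0.0502]
tool_rot: [-1.572, 0.003, -1.594]
force: [-0.7, 0.7, 0.4]
grip_width: 0.081
```

Run:
```python
from pl import *
st()
go([.618,-.105,.0423],[-np.pi/2,0,-np.pi/2-.02])
```

```text
t 10.50 pos [ 0.6192 -0.1073  0.0502] rpy [-1.572  0.003 -1.594] F [-0.7  0.7  0.4] w 0.0810 q [ 0.07  0.76  0.02  1.71 -0.02  0.68 -1.5 ]
xyz cm [-0.22  0.79 -0.13] rot [ 0.001 -0.003 -0.003] |d| 0.8 deg 0.2
```

>>> arm_command(moves=[{"rx": 0,"ry": 0,"rz": 0,"x": -0.2,"y": 0.7,"z": -0.1,"gripper": 0.9},{"rx": 0,"ry": 0,"rz": 0,"x": -0.2,"y": 0.7,"z": -0.1,"gripper": 0.5},{"rx": 0,"ry": 0,"rz": 0,"x": -0.2,"y": 0.7,"z": -0.1,"gripper": -0.2},{"rx": 0,"ry": 0,"rz": 0,"x": -0.2,"y": 0.7,"z": -0.1,"gripper": -1},{"rx": 0,"ry": 0,"rz": 0,"x": -0.2,"y": 0.7,"z": -0.1,"gripper": -1}])

```text
clock: 10.92
position: [0.6198, -0.1047, 0.0456]
tool_rot: [-1.568, 0.003, -1.593]
force: [-2.8, 1.2, 7.3]
grip_width: 0.0551
```

>>> arm_command(moves=[{"rx": 0,"ry": 0,"rz": 0,"x": 0,"y": 0,"z": 0,"gripper": -1},{"rx": 0,"ry": 0,"rz": 0,"x": 0,"y": 0,"z": 0,"gripper": -1}])

```text
clock: 11.08
position: [0.6198, -0.1047, 0.0456]
tool_rot: [-1.568, 0.003, -1.593]
force: [-2.1, 1.9, 7.8]
grip_width: 0.055
```

>>> arm_command(moves=[{"rx": 0,"ry": 0,"rz": 0,"x": 0,"y": -1,"z": 0,"gripper": -1},{"rx": 0,"ry": 0,"rz": 0,"x": 0,"y": -3,"z": 0,"gripper": -1},{"rx": 0,"ry": 0,"rz": 0,"x": 0,"y": -6,"z": 0,"gripper": -1},{"rx": 0,"ry": 0,"rz": 0,"x": 0,"y": -10,"z": 0,"gripper": -1},{"rx": 0,"ry": 0,"rz": 0,"x": 0,"y": -14,"z": 0,"gripper": -1}])

```text
clock: 11.5
position: [0.6184, -0.1052, 0.1865]
tool_rot: [-1.57, 0.002, -1.593]
force: [1.1, 0.2, -1.2]
grip_width: 0.0549
```

Run:
```python
from pl import *
st()
t=slot(0,.12,.03)+[0,-.05,.06]; print(t)
go(t,RP)
go([.58,.0,.25],[-np.pi/2,0,-np.pi/2+.6])
```

```text
t 11.50 pos [ 0.6184 -0.1052  0.1865] rpy [-1.57   0.002 -1.593] F [ 1.1  0.2 -1.2] w 0.0549 q [ 0.06  0.57  0.03  1.64 -0.02  0.93 -1.5 ]
[0.50721557 0.24314061 0.24184312]
xyz cm [-34.59  -5.46 -11.89] rot [ 0.584 -1.591  0.658] |d| 37.0 deg 104.2
xyz cm [-10.45  -6.33  -4.07] rot [-0.002 -0.622 -0.002] |d| 12.9 deg 35.7
```

>>> arm_command(moves=[{"rx": 0,"ry": -0.622,"rz": 0,"x": -10.4,"y": -6.3,"z": -4,"gripper": -1},{"rx": 0,"ry": -0.622,"rz": 0,"x": -10.4,"y": -6.3,"z": -4,"gripper": -1},{"rx": 0,"ry": -0.622,"rz": 0,"x": -10.4,"y": -6.3,"z": -4,"gripper": -1},{"rx": 0,"ry": -0.622,"rz": 0,"x": -10.4,"y": -6.3,"z": -4,"gripper": -1},{"rx": 0,"ry": -0.622,"rz": 0,"x": -10.4,"y": -6.3,"z": -4,"gripper": -1}])

```text
clock: 11.92
position: [0.5812, 0.0022, 0.2505]
tool_rot: [-1.565, -0.001, -0.961]
force: [-1.0, -1.6, -1.3]
grip_width: 0.055
```

Run:
```python
from pl import *
st()
t=slot(0,.12,.03)+[0,-.05,.06]; print(t)
go(t,RP)
```

```text
t 11.92 pos [0.5812 0.0022 0.2505] rpy [-1.565e+00 -1.000e-03 -9.610e-01] F [-1.  -1.6 -1.3] w 0.0550 q [-0.    0.43 -0.14  1.7   0.07  1.01 -1.13]
[0.50721557 0.24314061 0.24184312]
xyz cm [-23.99   0.9    7.72] rot [ 0.705 -0.997  0.417] |d| 25.2 deg 73.9
```

>>> arm_command(moves=[{"rx": 0.705,"ry": -0.997,"rz": 0.417,"x": -24,"y": 0.9,"z": 7.7,"gripper": -1},{"rx": 0.705,"ry": -0.997,"rz": 0.417,"x": -24,"y": 0.9,"z": 7.7,"gripper": -1},{"rx": 0.705,"ry": -0.997,"rz": 0.417,"x": -24,"y": 0.9,"z": 7.7,"gripper": -1},{"rx": 0.705,"ry": -0.997,"rz": 0.417,"x": -24,"y": 0.9,"z": 7.7,"gripper": -1},{"rx": 0.705,"ry": -0.997,"rz": 0.417,"x": -24,"y": 0.9,"z": 7.7,"gripper": -1}])

```text
clock: 12.33
position: [0.5211, 0.2006, 0.242]
tool_rot: [-1.186, 0.106, -0.456]
force: [1.8, 2.0, -1.4]
grip_width: 0.0549
```

Run:
```python
from pl import *
st()
t=slot(0,.12,.03)+[0,-.05,.06]; print(t)
go(t,RP)
```

```text
t 12.33 pos [0.5211 0.2006 0.242 ] rpy [-1.186  0.106 -0.456] F [ 1.8  2.  -1.4] w 0.0549 q [ 0.11  0.38 -0.49  1.92 -0.26  0.7  -0.62]
[0.50721557 0.24314061 0.24184312]
xyz cm [-3.1   1.53  2.85] rot [ 0.361 -0.518  0.218] |d| 4.5 deg 38.3
```

>>> arm_command(moves=[{"rx": 0.361,"ry": -0.518,"rz": 0.218,"x": -3.1,"y": 1.5,"z": 2.8,"gripper": -1},{"rx": 0.361,"ry": -0.518,"rz": 0.218,"x": -3.1,"y": 1.5,"z": 2.8,"gripper": -1},{"rx": 0.361,"ry": -0.518,"rz": 0.218,"x": -3.1,"y": 1.5,"z": 2.8,"gripper": -1},{"rx": 0.361,"ry": -0.518,"rz": 0.218,"x": -3.1,"y": 1.5,"z": 2.8,"gripper": -1},{"rx": 0.361,"ry": -0.518,"rz": 0.218,"x": -3.1,"y": 1.5,"z": 2.8,"gripper": -1}])

```text
clock: 12.75
position: [0.5081, 0.2407, 0.2417]
tool_rot: [-0.812, 0.014, 0.055]
force: [-0.2, -0.2, -2.3]
grip_width: 0.0547
```

Run:
```python
from pl import *
st()
go(slot(0,.06,.02),RP)
```

```text
t 12.75 pos [0.5081 0.2407 0.2417] rpy [-0.812  0.014  0.055] F [-0.2 -0.2 -2.3] w 0.0547 q [ 0.48  0.6  -0.87  1.91 -0.46  0.71  0.13]
xyz cm [ 0.22 13.97 -1.16] rot [ 0.026 -0.038  0.017] |d| 14.0 deg 2.8
```

>>> arm_command(moves=[{"rx": 0.026,"ry": -0.038,"rz": 0.017,"x": 0.2,"y": 3.5,"z": -0.5,"gripper": -1},{"rx": 0.026,"ry": -0.038,"rz": 0.017,"x": 0.2,"y": 7,"z": -1,"gripper": -1},{"rx": 0.026,"ry": -0.038,"rz": 0.017,"x": 0.2,"y": 10.5,"z": -1.2,"gripper": -1},{"rx": 0.026,"ry": -0.038,"rz": 0.017,"x": 0.2,"y": 14,"z": -1.2,"gripper": -1},{"rx": 0.026,"ry": -0.038,"rz": 0.017,"x": 0.2,"y": 14,"z": -1.2,"gripper": -1}])

```text
clock: 13.17
position: [0.5005, 0.3316, 0.1272]
tool_rot: [-0.787, 0.009, 0.094]
force: [-2.8, -0.2, -0.4]
grip_width: 0.0548
```

Run:
```python
from pl import *
st()
go(slot(0,.003,.003),RP)
im,_=bot.grab_frame("side"); save(im,"s9.png",(160,300,320,420),5)
```

```text
t 13.17 pos [0.5005 0.3316 0.1272] rpy [-0.787  0.009  0.094] F [-2.8 -0.2 -0.4] w 0.0548 q [ 0.29  0.84 -0.85  1.94 -0.44  0.42  0.18]
xyz cm [ 0.35  5.08 -1.58] rot [ 0.002 -0.006 -0.007] |d| 5.3 deg 0.5
```

View pics/s9.png

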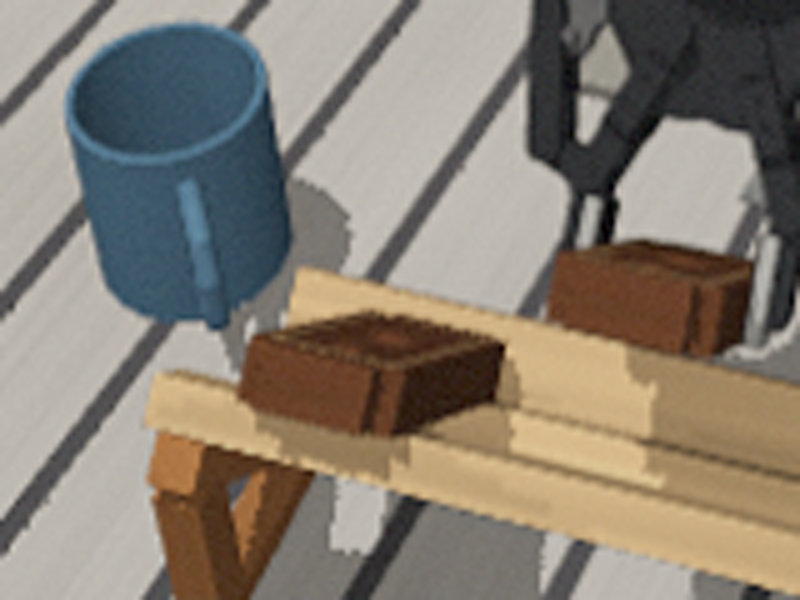

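>>> arm_command(moves=[{"rx": 0,"ry": 0,"rz": 0,"x": 0.1,"y": 2,"z": -0.6,"gripper": -1},{"rx": 0,"ry": 0,"rz": 0,"x": 0.1,"y": 3.8,"z": -1.2,"gripper": -1},{"rx": 0,"ry": 0,"rz": 0,"x": 0.1,"y": 4.8,"z": -1.5,"gripper": -1},{"rx": 0,"ry": 0,"rz": 0,"x": 0.1,"y": 4.8,"z": -1.5,"gripper": -1}])

```text
clock: 13.55
position: [0.5017, 0.3517, 0.0848]
tool_rot: [-0.788, 0.006, 0.09]
force: [-1.7, 0.3, -0.6]
grip_width: 0.055
```

Run:
```python
from pl import *
st(); p,R,s=pose(); print("tool-frame force",R.inv().apply(s["force"]))
go(slot(0,.00,.00),RP)
print("prev-contact rel", Rn.from_euler("xyz",RP).inv().apply(np.array([.6011,.3645,.0775])-slot(-.1)))
```

```text
t 13.55 pos [0.5017 0.3517 0.0848] rpy [-0.788  0.006  0.09 ] F [-1.7  0.3 -0.6] w 0.0550 q [ 0.24  0.92 -0.83  1.93 -0.43  0.34  0.2 ]
tool-frame force [-1.68213227  0.75543843 -0.0484182 ]
xyz cm [ 0.    0.98 -0.3 ] rot [ 0.003 -0.007 -0.002] |d| 1.0 deg 0.5
prev-contact rel [ 0.00018328 -0.00223101  0.00020554]
```

>>> arm_command(moves=[{"rx": 0,"ry": 0,"rz": 0,"x": 0,"y": 0.4,"z": -0.15,"gripper": -1},{"rx": 0,"ry": 0,"rz": 0,"x": 0,"y": 0.6,"z": -0.3,"gripper": -1},{"rx": 0,"ry": 0,"rz": 0,"x": 0,"y": 0.6,"z": -0.3,"gripper": -1}])

```text
clock: 13.8
position: [0.5023, 0.3536, 0.0796]
tool_rot: [-0.788, 0.005, 0.089]
force: [1.3, 1.8, 0.3]
grip_width: 0.0546
```

Run:
```python
from pl import *
st(); p,R,s=pose(); print("tool-frame force",R.inv().apply(s["force"]))
go(slot(0,.00,.00),RP)
```

```text
t 13.80 pos [0.5023 0.3536 0.0796] rpy [-0.788  0.005  0.089] F [1.3 1.8 0.3] w 0.0546 q [ 0.24  0.93 -0.83  1.93 -0.43  0.32  0.2 ]
tool-frame force [1.45181793 0.98259247 1.44376638]
xyz cm [-0.07  0.48 -0.06] rot [ 0.002 -0.007  0.   ] |d| 0.5 deg 0.4
```

>>> arm_command(moves=[{"rx": 0,"ry": 0,"rz": 0,"x": 0,"y": 0.1,"z": -0.1,"gripper": -1},{"rx": 0,"ry": 0,"rz": 0,"x": 0,"y": 0.15,"z": -0.15,"gripper": -1},{"rx": 0,"ry": 0,"rz": 0,"x": 0,"y": 0.15,"z": -0.15,"gripper": -1}])

```text
clock: 14.05
position: [0.5022, 0.3546, 0.0785]
tool_rot: [-0.786, 0.004, 0.09]
force: [0.2, 5.3, 8.9]
grip_width: 0.0547
```

Run:
```python
from pl import *
st(); p,R,s=pose(); print("tool-frame force",R.inv().apply(s["force"]))
go(slot(0,.00,.00),RP)
```

```text
t 14.05 pos [0.5022 0.3546 0.0785] rpy [-0.786  0.004  0.09 ] F [0.2 5.3 8.9] w 0.0547 q [ 0.24  0.93 -0.83  1.93 -0.43  0.32  0.2 ]
tool-frame force [ 0.65111224 -2.54627159 10.01214167]
xyz cm [-0.08  0.33 -0.05] rot [ 0.001 -0.006  0.   ] |d| 0.3 deg 0.3
```

>>> arm_command(moves=[{"rx": 0,"ry": 0,"rz": 0,"x": 0,"y": 0,"z": 0,"gripper": 0.6},{"rx": 0,"ry": 0,"rz": 0,"x": 0,"y": 0,"z": 0,"gripper": 0.65},{"rx": 0,"ry": 0,"rz": 0,"x": 0,"y": 0,"z": 0,"gripper": 0.65},{"rx": 0,"ry": 0,"rz": 0,"x": 0,"y": -2,"z": 0,"gripper": 0.65},{"rx": 0,"ry": 0,"rz": 0,"x": 0,"y": -5,"z": 0,"gripper": 0.65}])

```text
clock: 14.47
position: [0.5035, 0.3194, 0.1117]
tool_rot: [-0.787, 0.008, 0.092]
force: [0.9, -0.5, 1.3]
grip_width: 0.0704
```

>>> arm_command(moves=[{"rx": 0,"ry": 0,"rz": 0,"x": 0,"y": -5,"z": 2,"gripper": 0.9},{"rx": 0,"ry": 0,"rz": 0,"x": 0,"y": -10,"z": 4,"gripper": 0.9},{"rx": 0,"ry": 0,"rz": 0,"x": 0,"y": -14,"z": 5,"gripper": 0.9},{"rx": 0,"ry": 0,"rz": 0,"x": 0,"y": -14,"z": 5,"gripper": 0.9}])

```text
clock: 14.8
position: [0.5124, 0.2539, 0.2501]
tool_rot: [-0.789, 0.003, 0.088]
force: [1.2, -0.3, 0.5]
grip_width: 0.0812
```

Run:
```python
from pl import *
st()
im,_=bot.grab_frame("side"); save(im,"s10.png",(160,300,360,450),4)
go([.622,.0328,.2],[-np.pi/2,0,-np.pi/2-.06])
```

```text
t 14.80 pos [0.5124 0.2539 0.2501] rpy [-0.789  0.003  0.088] F [ 1.2 -0.3  0.5] w 0.0812 q [ 0.47  0.62 -0.89  1.88 -0.46  0.73  0.14]
xyz cm [  8.87 -12.37 -19.9 ] rot [-0.576  1.62  -0.666] |d| 25.1 deg 105.6
```

View pics/s10.png

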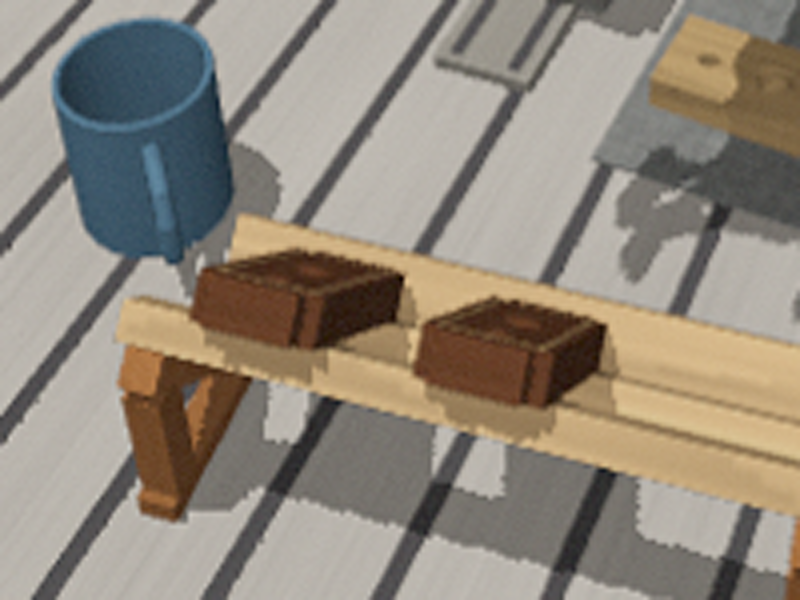

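Two boards are leaning well. Now the third, at (.622, .033). I'll rotate while moving.

>>> arm_command(moves=[{"rx": -0.576,"ry": 1.62,"rz": -0.666,"x": 8.9,"y": -12.4,"z": -19.9,"gripper": 0.9},{"rx": -0.576,"ry": 1.62,"rz": -0.666,"x": 8.9,"y": -12.4,"z": -19.9,"gripper": 0.9},{"rx": -0.576,"ry": 1.62,"rz": -0.666,"x": 8.9,"y": -12.4,"z": -19.9,"gripper": 0.9},{"rx": -0.576,"ry": 1.62,"rz": -0.666,"x": 8.9,"y": -12.4,"z": -19.9,"gripper": 0.9},{"rx": -0.576,"ry": 1.62,"rz": -0.666,"x": 8.9,"y": -12.4,"z": -19.9,"gripper": 0.9}])

```text
clock: 15.27
position: [0.6023, 0.0705, 0.2026]
tool_rot: [-1.043, 0.167, -0.491]
force: [0.8, 1.1, -0.2]
grip_width: 0.0809
```

Run:
```python
from pl import *
st()
go([.622,.0328,.2],[-np.pi/2,0,-np.pi/2-.06])
```

```text
t 15.27 pos [0.6023 0.0705 0.2026] rpy [-1.043  0.167 -0.491] F [ 0.8  1.1 -0.2] w 0.0809 q [ 0.44  0.58 -0.53  1.79 -0.38  0.75 -0.26]
xyz cm [ 3.51 -1.49 -1.91] rot [-0.373  1.066 -0.443] |d| 4.3 deg 69.5
```

>>> arm_command(moves=[{"rx": -0.373,"ry": 1.066,"rz": -0.443,"x": 3.5,"y": -1.5,"z": -1.9,"gripper": 0.9},{"rx": -0.373,"ry": 1.066,"rz": -0.443,"x": 3.5,"y": -1.5,"z": -1.9,"gripper": 0.9},{"rx": -0.373,"ry": 1.066,"rz": -0.443,"x": 3.5,"y": -1.5,"z": -1.9,"gripper": 0.9},{"rx": -0.373,"ry": 1.066,"rz": -0.443,"x": 3.5,"y": -1.5,"z": -1.9,"gripper": 0.9},{"rx": -0.373,"ry": 1.066,"rz": -0.443,"x": 3.5,"y": -1.5,"z": -1.9,"gripper": 0.9}])

```text
clock: 15.68
position: [0.6216, 0.0351, 0.2006]
tool_rot: [-1.34, 0.158, -1.092]
force: [0.4, -0.4, -0.4]
grip_width: 0.0811
```

Run:
```python
from pl import *
st()
go([.622,.0328,.15],[-np.pi/2,0,-np.pi/2-.06])
```

```text
t 15.68 pos [0.6216 0.0351 0.2006] rpy [-1.34   0.158 -1.092] F [ 0.4 -0.4 -0.4] w 0.0811 q [ 0.09  0.5  -0.16  1.76 -0.23  0.75 -1.  ]
xyz cm [ 1.02  4.81 -1.2 ] rot [-0.182  0.517 -0.215] |d| 5.1 deg 33.7
```

>>> arm_command(moves=[{"rx": -0.182,"ry": 0.517,"rz": -0.215,"x": 0.6,"y": 1,"z": -0.3,"gripper": 0.9},{"rx": -0.182,"ry": 0.517,"rz": -0.215,"x": 0.8,"y": 2,"z": -0.6,"gripper": 0.9},{"rx": -0.182,"ry": 0.517,"rz": -0.215,"x": 1,"y": 4.8,"z": -1.2,"gripper": 0.9},{"rx": -0.182,"ry": 0.517,"rz": -0.215,"x": 1,"y": 4.8,"z": -1.2,"gripper": 0.9},{"rx": -0.182,"ry": 0.517,"rz": -0.215,"x": 1,"y": 4.8,"z": -1.2,"gripper": 0.9}])

```text
clock: 16.1
position: [0.6213, 0.0347, 0.1486]
tool_rot: [-1.573, -0.001, -1.629]
force: [-1.2, 0.1, 0.8]
grip_width: 0.0808
```

Run:
```python
from pl import *
from meas import *
st()
im,d=bot.grab_frame("top"); save(im,"t6.png",(230,150,480,340),3)
go([.622,.0328,.045],[-np.pi/2,0,-np.pi/2-.06])
```

```text
t 16.10 pos [0.6213 0.0347 0.1486] rpy [-1.573e+00 -1.000e-03 -1.629e+00] F [-1.2  0.1  0.8] w 0.0808 q [-0.25  0.62  0.15  1.69 -0.11  0.85 -1.68]
xyz cm [ 0.3  10.4   0.04] rot [ 0.003 -0.001  0.002] |d| 10.4 deg 0.2
```

View pics/t6.png

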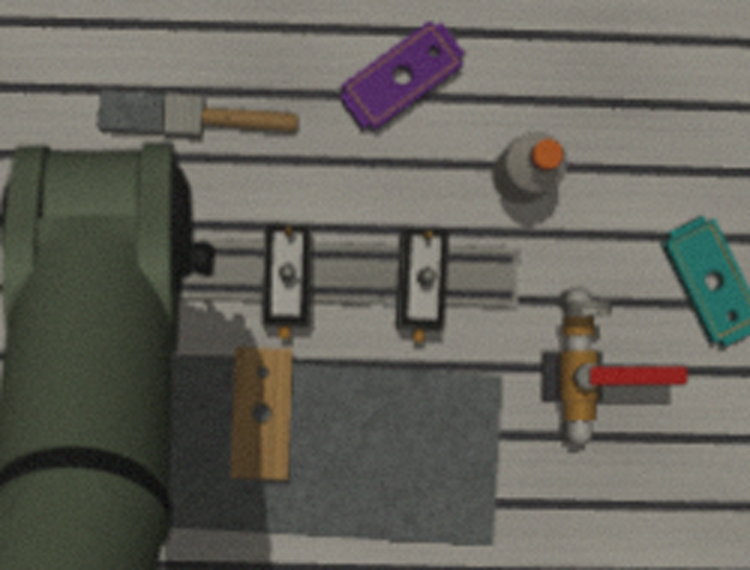

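>>> arm_command(moves=[{"rx": 0,"ry": 0,"rz": 0,"x": 0.25,"y": 4,"z": 0,"gripper": 0.9},{"rx": 0,"ry": 0,"rz": 0,"x": 0.25,"y": 8,"z": 0,"gripper": 0.9},{"rx": 0,"ry": 0,"rz": 0,"x": 0.25,"y": 10.4,"z": 0,"gripper": 0.9},{"rx": 0,"ry": 0,"rz": 0,"x": 0.25,"y": 10.4,"z": 0,"gripper": 0.9},{"rx": 0,"ry": 0,"rz": 0,"x": 0.25,"y": 10.4,"z": 0,"gripper": 0.9}])

```text
clock: 16.57
position: [0.6217, 0.0308, 0.0456]
tool_rot: [-1.571, 0.002, -1.624]
force: [-0.5, -0.3, -0.0]
grip_width: 0.0813
```

Run:
```python
from pl import *
st()
go([.622,.0328,.043],[-np.pi/2,0,-np.pi/2-.06])
```

```text
t 16.57 pos [0.6217 0.0308 0.0456] rpy [-1.571  0.002 -1.624] F [-0.5 -0.3 -0. ] w 0.0813 q [-0.22  0.76  0.12  1.73 -0.13  0.65 -1.65]
xyz cm [-0.2   0.26  0.02] rot [ 0.     0.007 -0.002] |d| 0.3 deg 0.4
```

>>> arm_command(moves=[{"rx": 0,"ry": 0.007,"rz": 0,"x": -0.2,"y": 0.3,"z": 0,"gripper": 0.6},{"rx": 0,"ry": 0.007,"rz": 0,"x": -0.2,"y": 0.3,"z": 0,"gripper": 0.2},{"rx": 0,"ry": 0.007,"rz": 0,"x": -0.2,"y": 0.3,"z": 0,"gripper": -1},{"rx": 0,"ry": 0.007,"rz": 0,"x": -0.2,"y": 0.3,"z": 0,"gripper": -1},{"rx": 0,"ry": 0.007,"rz": 0,"x": -0.2,"y": 0.3,"z": 0,"gripper": -1}])

```text
clock: 16.98
position: [0.6233, 0.0336, 0.0448]
tool_rot: [-1.567, 0.003, -1.631]
force: [-1.2, 0.5, 5.5]
grip_width: 0.055
```

>>> arm_command(moves=[{"rx": 0,"ry": 0,"rz": 0,"x": 0,"y": 0,"z": 0,"gripper": -1},{"rx": 0,"ry": 0,"rz": 0,"x": 0,"y": 0,"z": 0,"gripper": -1}])

```text
clock: 17.15
position: [0.6233, 0.0336, 0.0448]
tool_rot: [-1.567, 0.003, -1.631]
force: [-1.7, 0.6, 5.6]
grip_width: 0.0548
```

>>> arm_command(moves=[{"rx": 0,"ry": 0,"rz": 0,"x": 0,"y": -1,"z": 0,"gripper": -1},{"rx": 0,"ry": 0,"rz": 0,"x": 0,"y": -3,"z": 0,"gripper": -1},{"rx": 0,"ry": 0,"rz": 0,"x": 0,"y": -6,"z": 0,"gripper": -1},{"rx": 0,"ry": 0,"rz": 0,"x": 0,"y": -10,"z": 0,"gripper": -1},{"rx": 0,"ry": 0,"rz": 0,"x": 0,"y": -14,"z": 0,"gripper": -1}])

```text
clock: 17.57
position: [0.6217, 0.0329, 0.1857]
tool_rot: [-1.57, 0.002, -1.632]
force: [0.3, 0.3, -1.0]
grip_width: 0.0552
```

Run:
```python
from pl import *
st()
t=slot(.1,.12,.03)+[0,-.05,.06]; print(t)
go(t,RP)
go([.53,.08,.25],[-np.pi/2,0,-np.pi/2+.6])
```

```text
t 17.57 pos [0.6217 0.0329 0.1857] rpy [-1.57   0.002 -1.632] F [ 0.3  0.3 -1. ] w 0.0552 q [-0.25  0.57  0.16  1.66 -0.11  0.92 -1.68]
[0.40765937 0.23372978 0.24184312]
xyz cm [-18.76  -5.6  -22.57] rot [ 0.574 -1.626  0.673] |d| 29.9 deg 106.1
xyz cm [-4.16 -6.43 -9.43] rot [-0.002 -0.661 -0.002] |d| 12.1 deg 37.9
```

>>> arm_command(moves=[{"rx": 0,"ry": -0.661,"rz": 0,"x": -4.2,"y": -6.4,"z": -9.4,"gripper": -1},{"rx": 0,"ry": -0.661,"rz": 0,"x": -4.2,"y": -6.4,"z": -9.4,"gripper": -1},{"rx": 0,"ry": -0.661,"rz": 0,"x": -4.2,"y": -6.4,"z": -9.4,"gripper": -1},{"rx": 0,"ry": -0.661,"rz": 0,"x": -4.2,"y": -6.4,"z": -9.4,"gripper": -1},{"rx": 0,"ry": -0.661,"rz": 0,"x": -4.2,"y": -6.4,"z": -9.4,"gripper": -1}])

```text
clock: 17.98
position: [0.5303, 0.0816, 0.2503]
tool_rot: [-1.564, -0.0, -0.998]
force: [0.6, -0.4, -0.6]
grip_width: 0.0549
```

Run:
```python
from pl import *
st()
t=slot(.097,.12,.03)+[0,-.05,.06]; print(t)
go(t,RP)
```

```text
t 17.98 pos [0.5303 0.0816 0.2503] rpy [-1.564 -0.    -0.998] F [ 0.6 -0.4 -0.6] w 0.0549 q [-0.27  0.36  0.01  1.82 -0.01  0.96 -1.25]
[0.41064606 0.2340121  0.24184312]
xyz cm [-19.29   0.82  -1.8 ] rot [ 0.699 -1.032  0.432] |d| 19.4 deg 75.5
```

>>> arm_command(moves=[{"rx": 0.699,"ry": -1.032,"rz": 0.432,"x": -19.3,"y": 0.8,"z": -1.8,"gripper": -1},{"rx": 0.699,"ry": -1.032,"rz": 0.432,"x": -19.3,"y": 0.8,"z": -1.8,"gripper": -1},{"rx": 0.699,"ry": -1.032,"rz": 0.432,"x": -19.3,"y": 0.8,"z": -1.8,"gripper": -1},{"rx": 0.699,"ry": -1.032,"rz": 0.432,"x": -19.3,"y": 0.8,"z": -1.8,"gripper": -1},{"rx": 0.699,"ry": -1.032,"rz": 0.432,"x": -19.3,"y": 0.8,"z": -1.8,"gripper": -1}])

```text
clock: 18.4
position: [0.4111, 0.2346, 0.2407]
tool_rot: [-1.202, 0.111, -0.491]
force: [0.0, 1.6, -0.7]
grip_width: 0.0551
```

Run:
```python
from pl import *
st()
t=slot(.097,.12,.03)+[0,-.05,.06]; print(t)
go(t,RP)
```

```text
t 18.40 pos [0.4111 0.2346 0.2407] rpy [-1.202  0.111 -0.491] F [ 0.   1.6 -0.7] w 0.0551 q [-0.16  0.2  -0.32  2.15 -0.43  0.6  -0.64]
[0.41064606 0.2340121  0.24184312]
xyz cm [-0.02 -0.13 -0.03] rot [ 0.371 -0.552  0.23 ] |d| 0.1 deg 40.3
```

>>> arm_command(moves=[{"rx": 0.371,"ry": -0.552,"rz": 0.23,"x": 0,"y": 0,"z": 0,"gripper": -1},{"rx": 0.371,"ry": -0.552,"rz": 0.23,"x": 0,"y": 0,"z": 0,"gripper": -1},{"rx": 0.371,"ry": -0.552,"rz": 0.23,"x": 0,"y": 0,"z": 0,"gripper": -1},{"rx": 0.371,"ry": -0.552,"rz": 0.23,"x": 0,"y": 0,"z": 0,"gripper": -1},{"rx": 0.371,"ry": -0.552,"rz": 0.23,"x": 0,"y": 0,"z": 0,"gripper": -1}])

```text
clock: 18.82
position: [0.4138, 0.2323, 0.2405]
tool_rot: [-0.924, 0.069, -0.102]
force: [-0.6, 0.6, -1.9]
grip_width: 0.0554
```

Run:
```python
from pl import *
st()
go(slot(.097,.06,.02),RP)
```

```text
t 18.82 pos [0.4138 0.2323 0.2405] rpy [-0.924  0.069 -0.102] F [-0.6  0.6 -1.9] w 0.0554 q [ 0.21  0.31 -0.52  2.17 -0.81  0.67  0.24]
xyz cm [-0.78 13.86  0.28] rot [ 0.131 -0.193  0.077] |d| 13.9 deg 14.1
```

>>> arm_command(moves=[{"rx": 0.131,"ry": -0.193,"rz": 0.077,"x": 0,"y": 0,"z": 0,"gripper": -1},{"rx": 0.131,"ry": -0.193,"rz": 0.077,"x": 0,"y": 0,"z": 0,"gripper": -1},{"rx": 0.131,"ry": -0.193,"rz": 0.077,"x": 0,"y": 0,"z": 0,"gripper": -1},{"rx": 0.131,"ry": -0.193,"rz": 0.077,"x": -0.2,"y": 3,"z": 0,"gripper": -1},{"rx": 0.131,"ry": -0.193,"rz": 0.077,"x": -0.4,"y": 6,"z": 0.1,"gripper": -1}])

```text
clock: 19.23
position: [0.4114, 0.269, 0.1922]
tool_rot: [-0.791, 0.004, 0.085]
force: [1.5, 1.2, -0.8]
grip_width: 0.0554
```

Run:
```python
from pl import *
st()
go(slot(.097,.06,.02),RP)
```

```text
t 19.23 pos [0.4114 0.269  0.1922] rpy [-0.791  0.004  0.085] F [ 1.5  1.2 -0.8] w 0.0554 q [ 0.27  0.52 -0.64  2.17 -0.94  0.59  0.62]
xyz cm [ 0.04  7.8  -0.62] rot [ 0.006 -0.01   0.003] |d| 7.8 deg 0.7
```

>>> arm_command(moves=[{"rx": 0.006,"ry": -0.01,"rz": 0.003,"x": 0,"y": 3,"z": -0.3,"gripper": -1},{"rx": 0.006,"ry": -0.01,"rz": 0.003,"x": 0,"y": 6,"z": -0.5,"gripper": -1},{"rx": 0.006,"ry": -0.01,"rz": 0.003,"x": 0,"y": 7.6,"z": -0.6,"gripper": -1},{"rx": 0.006,"ry": -0.01,"rz": 0.003,"x": 0,"y": 7.6,"z": -0.6,"gripper": -1}])

```text
clock: 19.57
position: [0.4037, 0.3206, 0.1327]
tool_rot: [-0.782, 0.005, 0.1]
force: [-1.0, 0.7, -0.5]
grip_width: 0.0551
```

Run:
```python
from pl import *
st()
go(slot(.097,.005,.003),RP)
im,_=bot.grab_frame("side"); save(im,"s11.png",(160,300,400,480),3.3)
```

```text
t 19.57 pos [0.4037 0.3206 0.1327] rpy [-0.782  0.005  0.1  ] F [-1.   0.7 -0.5] w 0.0551 q [ 0.22  0.69 -0.73  2.19 -1.05  0.38  0.74]
xyz cm [ 0.39  5.39 -1.87] rot [-0.003  0.001 -0.008] |d| 5.7 deg 0.5
```

View pics/s11.png

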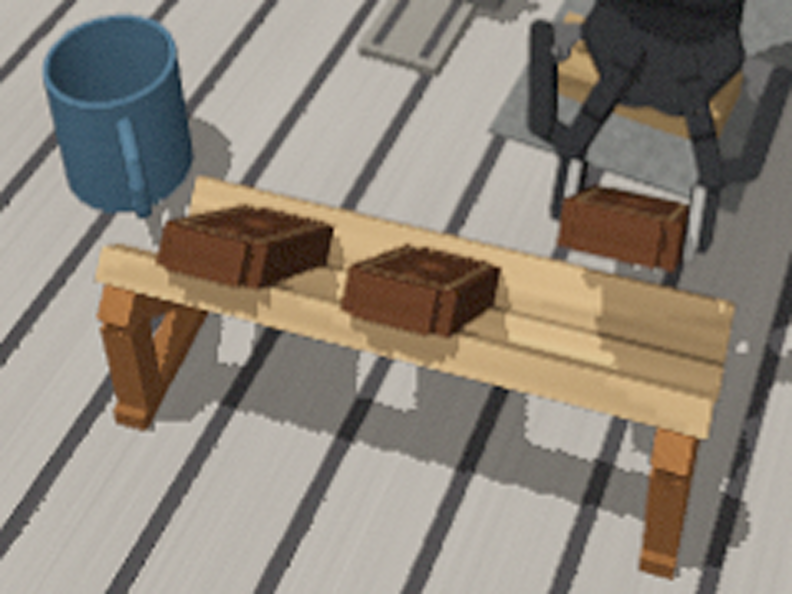

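>>> arm_command(moves=[{"rx": 0,"ry": 0,"rz": 0,"x": 0.4,"y": 2,"z": -0.8,"gripper": -1},{"rx": 0,"ry": 0,"rz": 0,"x": 0.4,"y": 3.8,"z": -1.4,"gripper": -1},{"rx": 0,"ry": 0,"rz": 0,"x": 0.4,"y": 4.9,"z": -1.8,"gripper": -1},{"rx": 0,"ry": 0,"rz": 0,"x": 0.4,"y": 4.9,"z": -1.8,"gripper": -1},{"rx": 0,"ry": 0,"rz": 0,"x": 0.4,"y": 4.9,"z": -1.8,"gripper": -1}])

```text
clock: 20.03
position: [0.4073, 0.3407, 0.0872]
tool_rot: [-0.782, 0.001, 0.098]
force: [-1.0, -0.4, -0.3]
grip_width: 0.0551
```

Run:
```python
from pl import *
st(); p,R,s=pose(); print("tool-frame force",R.inv().apply(s["force"]))
go(slot(.097,.0025,.00),RP)
im,_=bot.grab_frame("side"); save(im,"s12.png",(160,300,400,480),3.3)
```

```text
t 20.03 pos [0.4073 0.3407 0.0872] rpy [-0.782  0.001  0.098] F [-1.  -0.4 -0.3] w 0.0551 q [ 0.22  0.83 -0.79  2.17 -1.1   0.24  0.84]
tool-frame force [-1.01089183  0.0014209  -0.461712  ]
xyz cm [-0.2   1.05 -0.32] rot [-0.003  0.002 -0.004] |d| 1.1 deg 0.3
```

View pics/s12.png

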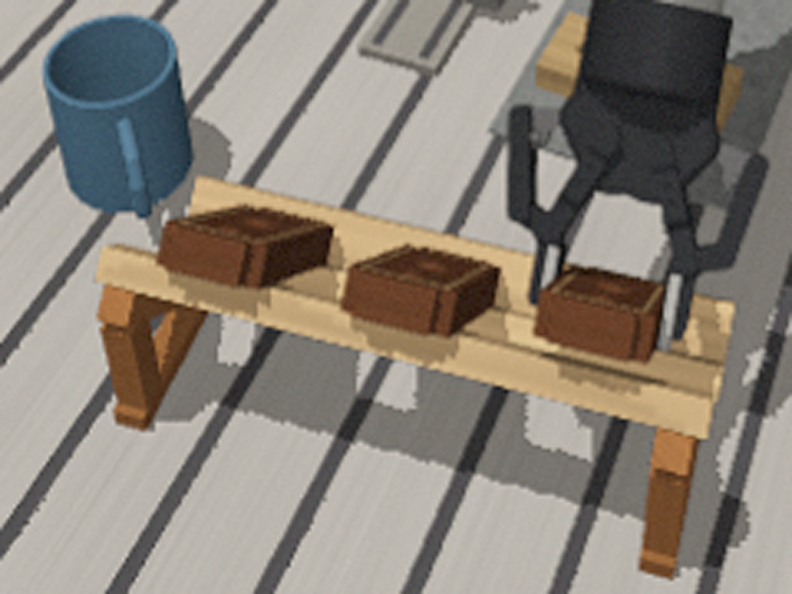

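>>> arm_command(moves=[{"rx": 0,"ry": 0,"rz": 0,"x": 0,"y": 0.5,"z": -0.15,"gripper": -1},{"rx": 0,"ry": 0,"rz": 0,"x": 0,"y": 0.9,"z": -0.25,"gripper": -1},{"rx": 0,"ry": 0,"rz": 0,"x": 0,"y": 0.95,"z": -0.3,"gripper": -1},{"rx": 0,"ry": 0,"rz": 0,"x": 0,"y": 0.95,"z": -0.3,"gripper": -1}])

```text
clock: 20.42
position: [0.4067, 0.3462, 0.078]
tool_rot: [-0.781, 0.001, 0.1]
force: [2.8, 3.3, 4.0]
grip_width: 0.0549
```

Run:
```python
from pl import *
st(); p,R,s=pose(); print("tool-frame force",R.inv().apply(s["force"]))
go(slot(.097,.0025,.00),RP)
```

```text
t 20.42 pos [0.4067 0.3462 0.078 ] rpy [-0.781  0.001  0.1  ] F [2.8 3.3 4. ] w 0.0549 q [ 0.21  0.86 -0.81  2.17 -1.12  0.21  0.87]
tool-frame force [ 3.12854406 -0.68400695  4.91754909]
xyz cm [-0.19  0.   -0.06] rot [-0.004  0.003 -0.004] |d| 0.2 deg 0.4
```

Ledge contact is light. One small press into the slope and ledge, then release.

>>> arm_command(moves=[{"rx": 0,"ry": 0,"rz": 0,"x": 0,"y": 0.1,"z": -0.05,"gripper": -1},{"rx": 0,"ry": 0,"rz": 0,"x": 0,"y": 0.1,"z": -0.05,"gripper": -1}])

```text
clock: 20.58
position: [0.4067, 0.3466, 0.0774]
tool_rot: [-0.78, 0.001, 0.1]
force: [1.2, 1.5, 11.1]
grip_width: 0.0548
```

Run:
```python
from pl import *
st(); p,R,s=pose(); print("tool-frame force",R.inv().apply(s["force"]))
```

```text
t 20.58 pos [0.4067 0.3466 0.0774] rpy [-0.78   0.001  0.1  ] F [ 1.2  1.5 11.1] w 0.0548 q [ 0.21  0.86 -0.81  2.17 -1.12  0.21  0.87]
tool-frame force [ 1.30458777 -6.84138059  8.83916755]
```

>>> arm_command(moves=[{"rx": 0,"ry": 0,"rz": 0,"x": 0,"y": 0,"z": 0,"gripper": 0.55},{"rx": 0,"ry": 0,"rz": 0,"x": 0,"y": 0,"z": 0,"gripper": 0.6},{"rx": 0,"ry": 0,"rz": 0,"x": 0,"y": 0,"z": 0,"gripper": 0.6},{"rx": 0,"ry": 0,"rz": 0,"x": 0,"y": -2,"z": 0,"gripper": 0.6},{"rx": 0,"ry": 0,"rz": 0,"x": 0,"y": -5,"z": 0,"gripper": 0.6}])

```text
clock: 21.0
position: [0.4084, 0.3113, 0.1111]
tool_rot: [-0.78, 0.005, 0.101]
force: [-0.3, 1.0, -0.1]
grip_width: 0.0679
```

>>> arm_command(moves=[{"rx": 0,"ry": 0,"rz": 0,"x": 1,"y": -5,"z": 1,"gripper": 0.9},{"rx": 0,"ry": 0,"rz": 0,"x": 2,"y": -10,"z": 3,"gripper": 0.9},{"rx": 0,"ry": 0,"rz": 0,"x": 4,"y": -14,"z": 4,"gripper": 0.9},{"rx": 0,"ry": 0,"rz": 0,"x": 4,"y": -14,"z": 4,"gripper": 0.9}])

```text
clock: 21.33
position: [0.4583, 0.242, 0.2418]
tool_rot: [-0.784, -0.001, 0.098]
force: [0.8, 0.4, -0.6]
grip_width: 0.0808
```

Run:
```python
from pl import *
from meas import *
st()
im,_=bot.grab_frame("side"); save(im,"s13.png",(160,170,400,480),2.5)
im,d=bot.grab_frame("top"); np.savez("pics/top7.npz",im=im,d=d); save(im,"t7.png",(130,190,450,345),2.5)
```

```text
t 21.33 pos [0.4583 0.242  0.2418] rpy [-0.784 -0.001  0.098] F [ 0.8  0.4 -0.6] w 0.0808 q [ 0.25  0.46 -0.51  2.03 -0.84  0.8   0.52]
```

View pics/s13.png

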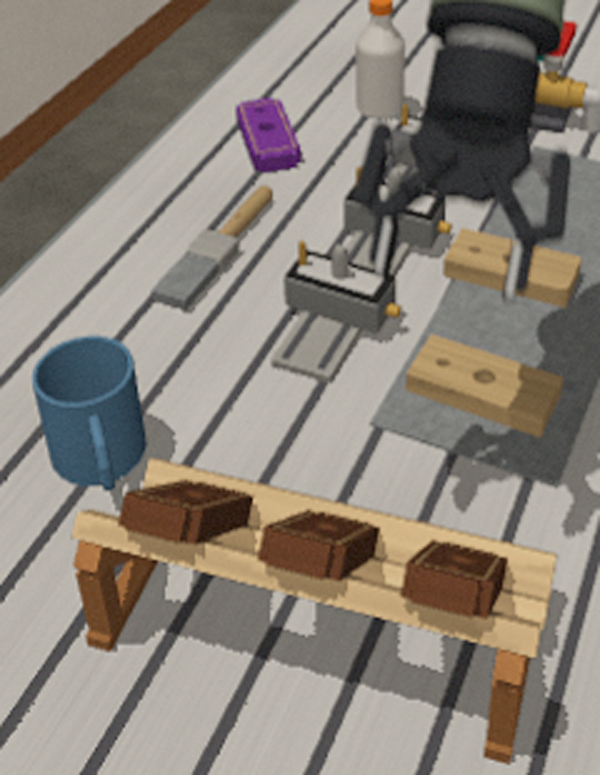

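View pics/t7.png

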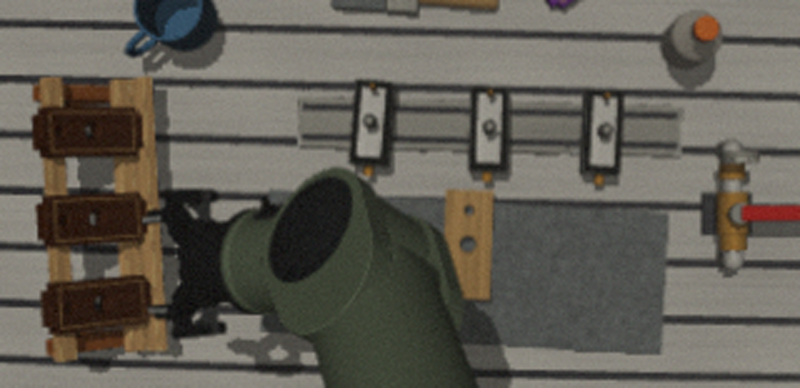

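```bash
cat > pods.py <<'E'
from meas import *
import sys
z=np.load(sys.argv[1]); im,d=z["im"],z["d"]; X=cloud("top",d); g=cv2.cvtColor(im,cv2.COLOR_RGB2GRAY)
def pod(c):
    u,v=pix("top",[[c[0],c[1],.05]])[0].astype(int)
    m=np.zeros((480,640),bool); m[v-24:v+24,u-14:u+14]=(X[v-24:v+24,u-14:u+14,2]>.036)
    # ignore brass fitting by restricting in world
    W=onplane("top",np.stack(np.nonzero(m)[::-1],1),.05)[:,:2]; 
    rc=cv2.minAreaRect((W*1000).astype(np.float32)); mu=W.mean(0); w,V=np.linalg.eigh(np.cov((W-mu).T)); a=V[:,1]*np.sign(V[0,1])
    return mu,np.degrees(np.arctan2(a[1],a[0])),np.sqrt(12*w[::-1])*1000,np.round(rc[0],1),np.round(rc[1],1),round(rc[2],1)
if __name__=="__main__":
  for c in((.622,.033),(.618,-.105),(.618,-.238)): print(*pod(c))
  print("B1",*board(im,d,(302,258,336,322),"B",.025))
  save(im,sys.argv[2],(255,200,410,320),5)
E
python3 pods.py pics/top7.npz pods7.png
```

```text
[0.6161725 0.0338156] -10.380241020923215 [112.67303746  51.38466952] [622.9  36.6] [ 72.3 137.3] 87.7
[ 0.61648065 -0.10480463] -0.781377737150842 [99.85700115 45.94143582] [ 612.3 -105.4] [104.9  49.4] 1.4
[ 0.61781843 -0.23821256] -1.6386089543595048 [98.59668257 46.90296162] [ 620. -244.] [137.3  58.6] 1.0
B1 [ 0.4880528  -0.08592501] 6.501832568050585 [120.36704183  50.89548132]
```

View pics/pods7.png

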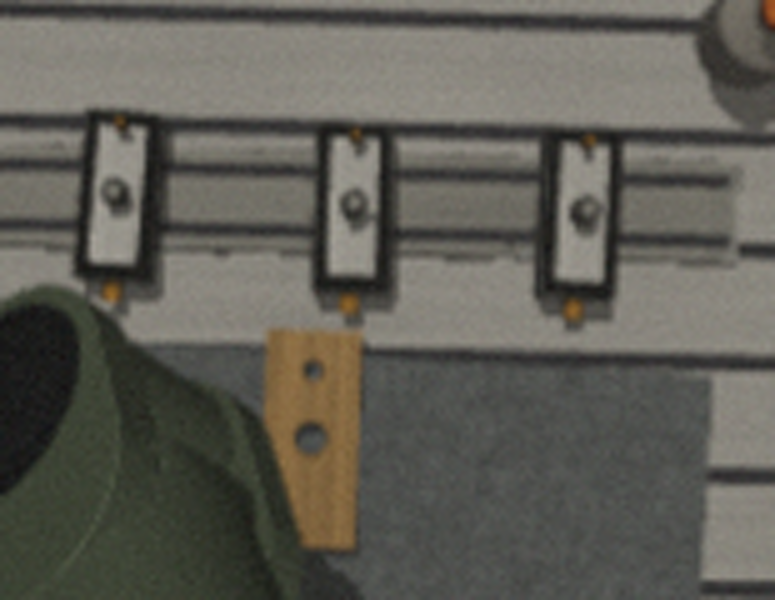

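Run:
```python
from pl import *
go([.5,-.1,.24],[-np.pi/2,0,-np.pi/2])
```

```text
xyz cm [  0.69 -24.28 -24.45] rot [-0.596  1.573 -0.649] |d| 34.5 deg 103.3
```

>>> arm_command(moves=[{"rx": -0.596,"ry": 1.573,"rz": -0.649,"x": 0.7,"y": -24.3,"z": -24.4,"gripper": 0.9},{"rx": -0.596,"ry": 1.573,"rz": -0.649,"x": 0.7,"y": -24.3,"z": -24.4,"gripper": 0.9},{"rx": -0.596,"ry": 1.573,"rz": -0.649,"x": 0.7,"y": -24.3,"z": -24.4,"gripper": 0.9},{"rx": -0.596,"ry": 1.573,"rz": -0.649,"x": 0.7,"y": -24.3,"z": -24.4,"gripper": 0.9},{"rx": -0.596,"ry": 1.573,"rz": -0.649,"x": 0.7,"y": -24.3,"z": -24.4,"gripper": 0.9}])

```text
clock: 21.85
position: [0.481, 0.0352, 0.2369]
tool_rot: [-1.045, 0.163, -0.476]
force: [0.7, 0.9, 0.6]
grip_width: 0.081
```

Run:
```python
from pl import *
st()
go([.48,-.3,.24],[-np.pi/2,0,-np.pi/2])
```

```text
t 21.85 pos [0.481  0.0352 0.2369] rpy [-1.045  0.163 -0.476] F [0.7 0.9 0.6] w 0.0810 q [ 0.33  0.34 -0.21  2.04 -0.66  0.85  0.08]
xyz cm [ 15.01 -17.38 -24.42] rot [-0.381  1.024 -0.428] |d| 33.5 deg 67.2
```

>>> arm_command(moves=[{"rx": -0.381,"ry": 1.024,"rz": -0.428,"x": 15,"y": -17.4,"z": -24.4,"gripper": 0.9},{"rx": -0.381,"ry": 1.024,"rz": -0.428,"x": 15,"y": -17.4,"z": -24.4,"gripper": 0.9},{"rx": -0.381,"ry": 1.024,"rz": -0.428,"x": 15,"y": -17.4,"z": -24.4,"gripper": 0.9},{"rx": -0.381,"ry": 1.024,"rz": -0.428,"x": 15,"y": -17.4,"z": -24.4,"gripper": 0.9},{"rx": -0.381,"ry": 1.024,"rz": -0.428,"x": 15,"y": -17.4,"z": -24.4,"gripper": 0.9}])

```text
clock: 22.27
position: [0.4815, -0.1728, 0.2387]
tool_rot: [-1.35, 0.149, -1.073]
force: [1.8, 0.3, -0.7]
grip_width: 0.0809
```

Run:
```python
from pl import *
st()
go([.48,-.3,.24],[-np.pi/2,0,-np.pi/2])
```

```text
t 22.27 pos [ 0.4815 -0.1728  0.2387] rpy [-1.35   0.149 -1.073] F [ 1.8  0.3 -0.7] w 0.0809 q [ 0.32  0.34  0.09  1.92 -0.38  0.9  -0.44]
xyz cm [10.96 -3.09 -5.67] rot [-0.179  0.479 -0.2  ] |d| 12.7 deg 31.4
```

>>> arm_command(moves=[{"rx": -0.179,"ry": 0.479,"rz": -0.2,"x": 11,"y": -3.1,"z": -5.7,"gripper": 0.9},{"rx": -0.179,"ry": 0.479,"rz": -0.2,"x": 11,"y": -3.1,"z": -5.7,"gripper": 0.9},{"rx": -0.179,"ry": 0.479,"rz": -0.2,"x": 11,"y": -3.1,"z": -5.7,"gripper": 0.9},{"rx": -0.179,"ry": 0.479,"rz": -0.2,"x": 11,"y": -3.1,"z": -5.7,"gripper": 0.9},{"rx": -0.179,"ry": 0.479,"rz": -0.2,"x": 11,"y": -3.1,"z": -5.7,"gripper": 0.9}])

```text
clock: 22.68
position: [0.4813, -0.2998, 0.239]
tool_rot: [-1.572, -0.001, -1.573]
force: [0.1, 0.4, -0.7]
grip_width: 0.0809
```

```bash
python3 - <<'E'
from pl import *
st()
im,d=bot.grab_frame("top"); np.savez("pics/top8.npz",im=im,d=d)
from meas import *
print(*board(im,d,(302,258,336,322),"B",.025)); print(*board(im,d,(243,264,277,322),"B",.025))
save(im,"t8.png",(225,205,425,340),4)
E
python3 pods.py pics/top8.npz pods8.png
```

```text
t 22.68 pos [ 0.4813 -0.2998  0.239 ] rpy [-1.572e+00 -1.000e-03 -1.573e+00] F [ 0.1  0.4 -0.7] w 0.0809 q [ 0.21  0.44  0.34  1.76 -0.17  0.97 -0.96]
[ 0.48236426 -0.0831426 ] -0.49364916159912425 [125.22729572  55.90901397]
[0.46082791 0.08488567] -4.326022732163486 [128.10081726  56.66126673]
[0.62179224 0.03145564] -2.6692082535119424 [98.83954975 47.0697738 ] [627.8  26.8] [114.6  67.9] 6.7
[ 0.61672336 -0.10492685] -1.2205120569714027 [100.0080823   46.29835631] [ 620.1 -110.3] [ 62.2 127.2] 85.2
[ 0.61763285 -0.23777653] -1.6127873900306244 [97.22925252 47.88380624] [ 620.9 -227.8] [104.8  67.5] 0.8
B1 [ 0.48236426 -0.0831426 ] -0.49364916159912425 [125.22729572  55.90901397]
```

View pics/t8.png

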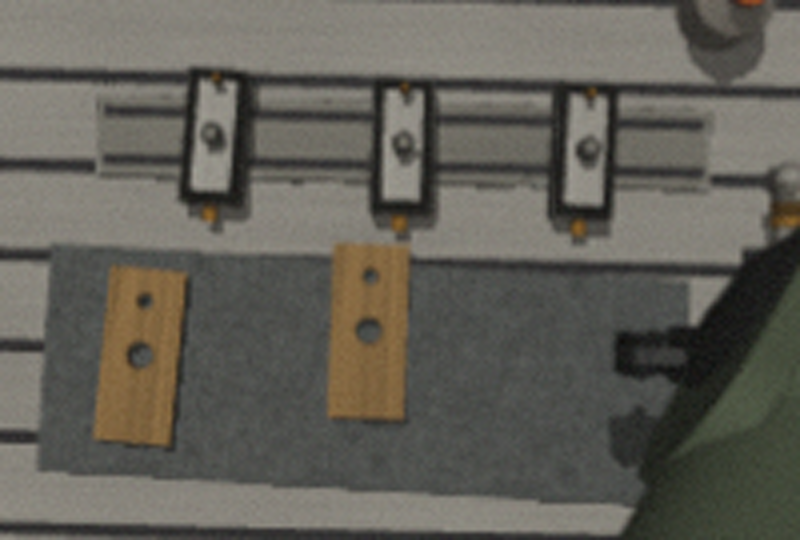

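```bash
cat > m2.py <<'E'
from meas import *
def colB(im,box,zt):
    x0,y0,x1,y1=box; i=im.astype(float); w=(i[...,0]-i[...,2])[y0:y1,x0:x1]
    m=(w>0.5*np.percentile(w,90)).astype(np.uint8); c,_=cv2.findContours(m,cv2.RETR_EXTERNAL,cv2.CHAIN_APPROX_NONE); c=max(c,key=cv2.contourArea)
    f=np.zeros_like(m); cv2.drawContours(f,[c],-1,1,-1); v,u=np.nonzero(f); W=onplane("top",np.c_[u+x0,v+y0],zt)[:,:2]; mu=W.mean(0); e,V=np.linalg.eigh(np.cov((W-mu).T)); a=V[:,1]*np.sign(V[0,1])
    return np.round(mu,4),round(np.degrees(np.arctan2(a[1],a[0])),2),np.sqrt(12*e[::-1])*1000
def hole(im,c,zt,r=6):
    u,v=pix("top",[[c[0],c[1],zt]])[0]; u0,v0=int(round(u)),int(round(v)); g=cv2.cvtColor(im,cv2.COLOR_RGB2GRAY).astype(float)
    q=g[v0-r:v0+r+1,u0-r:u0+r+1]; bg=np.percentile(q,75); w=np.clip(bg-q,0,None); w[w<.3*w.max()]=0
    vv,uu=np.mgrid[v0-r:v0+r+1,u0-r:u0+r+1]; cc=[(w*uu).sum()/w.sum(),(w*vv).sum()/w.sum()]; return np.round(cc,2),onplane("top",[cc],zt)[0,:2].round(4)
if __name__=="__main__":
    im=np.load("pics/top8.npz")["im"]
    for b in((302,258,336,322),(243,264,277,322)):
        mu,a,s=colB(im,b,.025); print(mu,a,s,"hole",hole(im,mu,.025),"pin",hole(im,mu+.04*np.array([np.cos(np.radians(a)),np.sin(np.radians(a))]),.025,4))
E
python3 m2.py
```

```text
[ 0.4821 -0.083 ] -0.81 [128.75587376  56.12984871] hole (array([316.69, 287.  ]), array([ 0.4834, -0.0829])) pin (array([317.13, 273.34]), array([ 0.5236, -0.0833]))
[0.4608 0.0848] -4.19 [127.70856436  56.45362165] hole (array([259.17, 293.18]), array([0.4614, 0.0859])) pin (array([260.53, 279.7 ]), array([0.5011, 0.083 ]))
```

Run:
```python
from pl import *
st()
R=[-np.pi/2,0,-np.pi/2-.014]
go([.4822,-.083,.12],R); go([.4822,-.083,.02],R)
```

```text
t 22.73 pos [ 0.482  -0.2978  0.2388] rpy [-1.572  0.    -1.57 ] F [ 1.5  1.4 -0.2] w 0.0815 q [ 0.2   0.44  0.34  1.76 -0.17  0.97 -0.96]
xyz cm [-21.48  11.88   0.05] rot [ 0.001  0.014 -0.   ] |d| 24.5 deg 0.8
xyz cm [-21.48  21.88   0.07] rot [ 0.001  0.014 -0.   ] |d| 30.7 deg 0.8
```

>>> arm_command(moves=[{"rx": 0,"ry": 0.014,"rz": 0,"x": -21.5,"y": 11.5,"z": 0,"gripper": 0.75},{"rx": 0,"ry": 0.014,"rz": 0,"x": -21.5,"y": 11.5,"z": 0,"gripper": 0.75},{"rx": 0,"ry": 0.014,"rz": 0,"x": -21.5,"y": 11.5,"z": 0,"gripper": 0.75},{"rx": 0,"ry": 0.014,"rz": 0,"x": -21.5,"y": 11.5,"z": 0,"gripper": 0.75},{"rx": 0,"ry": 0.014,"rz": 0,"x": -21.5,"y": 11.5,"z": 0,"gripper": 0.75}])

```text
clock: 23.15
position: [0.4797, -0.1129, 0.141]
tool_rot: [-1.569, 0.003, -1.578]
force: [2.0, -0.2, -0.0]
grip_width: 0.0744
```

>>> arm_command(moves=[{"rx": 0,"ry": 0,"rz": 0,"x": -1,"y": 0,"z": 0,"gripper": 0.75},{"rx": 0,"ry": 0,"rz": 0,"x": -1,"y": 0,"z": 0,"gripper": 0.75}])

```text
clock: 23.32
position: [0.4799, -0.1013, 0.1408]
tool_rot: [-1.572, 0.004, -1.573]
force: [-1.1, -0.5, 0.4]
grip_width: 0.0748
```

Run:
```python
from pl import *
st()
R=[-np.pi/2,0,-np.pi/2-.014]
go([.4822,-.083,.02],R)
```

```text
t 23.32 pos [ 0.4799 -0.1013  0.1408] rpy [-1.572  0.004 -1.573] F [-1.1 -0.5  0.4] w 0.0748 q [-0.12  0.46  0.27  2.04 -0.2   0.67 -1.29]
xyz cm [-1.78 12.09  0.24] rot [ 0.001  0.012 -0.004] |d| 12.2 deg 0.7
```

>>> arm_command(moves=[{"rx": 0,"ry": 0.012,"rz": -0.004,"x": -1.8,"y": 3,"z": 0.2,"gripper": 0.75},{"rx": 0,"ry": 0.012,"rz": -0.004,"x": -1.8,"y": 6.5,"z": 0.2,"gripper": 0.75},{"rx": 0,"ry": 0.012,"rz": -0.004,"x": -1.8,"y": 9,"z": 0.2,"gripper": 0.75},{"rx": 0,"ry": 0.012,"rz": -0.004,"x": -1.8,"y": 9,"z": 0.2,"gripper": 0.75},{"rx": 0,"ry": 0.012,"rz": -0.004,"x": -1.8,"y": 9,"z": 0.2,"gripper": 0.75}])

```text
clock: 23.73
position: [0.4824, -0.0876, 0.0521]
tool_rot: [-1.571, -0.002, -1.592]
force: [1.3, 0.6, 1.7]
grip_width: 0.0747
```

Run:
```python
from pl import *
st()
R=[-np.pi/2,0,-np.pi/2-.014]
go([.4822,-.083,.005],R)
im,_=bot.grab_frame("side"); save(im,"s14.png",(290,180,450,320),5)
```

```text
t 23.73 pos [ 0.4824 -0.0876  0.0521] rpy [-1.571 -0.002 -1.592] F [1.3 0.6 1.7] w 0.0747 q [-0.1   0.62  0.21  2.09 -0.26  0.46 -1.28]
xyz cm [-0.47  4.71 -0.03] rot [ 0.    -0.007  0.002] |d| 4.7 deg 0.4
```

View pics/s14.png

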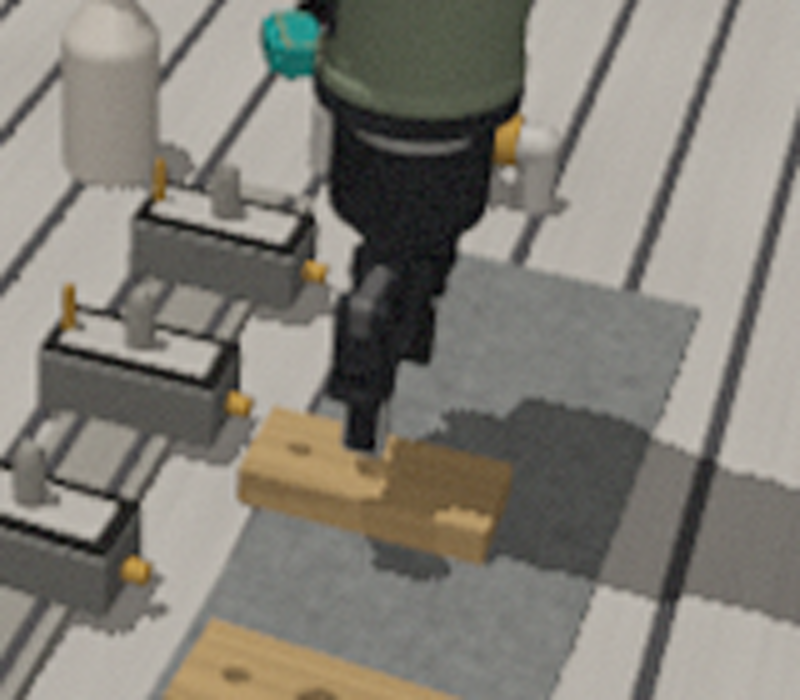

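>>> arm_command(moves=[{"rx": 0,"ry": 0,"rz": 0,"x": -0.45,"y": 0.5,"z": 0,"gripper": 0.75},{"rx": 0,"ry": 0,"rz": 0,"x": -0.45,"y": 2.5,"z": 0,"gripper": 0.75},{"rx": 0,"ry": 0,"rz": 0,"x": -0.45,"y": 4,"z": 0,"gripper": 0.75},{"rx": 0,"ry": 0,"rz": 0,"x": -0.45,"y": 4.5,"z": 0,"gripper": 0.75},{"rx": 0,"ry": 0,"rz": 0,"x": -0.45,"y": 4.5,"z": 0,"gripper": 0.75}])

```text
clock: 24.2
position: [0.4835, -0.0824, 0.0074]
tool_rot: [-1.569, -0.002, -1.592]
force: [-1.4, -0.7, -0.3]
grip_width: 0.075
```

Run:
```python
from pl import *
st()
R=[-np.pi/2,0,-np.pi/2-.014]
go([.4822,-.083,.003],R)
```

```text
t 24.20 pos [ 0.4835 -0.0824  0.0074] rpy [-1.569 -0.002 -1.592] F [-1.4 -0.7 -0.3] w 0.0750 q [-0.07  0.7   0.16  2.1  -0.29  0.36 -1.27]
xyz cm [ 0.07  0.44 -0.13] rot [-0.002 -0.007  0.002] |d| 0.5 deg 0.4
```

>>> arm_command(moves=[{"rx": 0,"ry": -0.007,"rz": 0,"x": 0,"y": 0.2,"z": -0.1,"gripper": 0.6},{"rx": 0,"ry": -0.007,"rz": 0,"x": 0,"y": 0.2,"z": -0.1,"gripper": 0.2},{"rx": 0,"ry": -0.007,"rz": 0,"x": 0,"y": 0.2,"z": -0.1,"gripper": -1},{"rx": 0,"ry": -0.007,"rz": 0,"x": 0,"y": 0.2,"z": -0.1,"gripper": -1},{"rx": 0,"ry": -0.007,"rz": 0,"x": 0,"y": 0.2,"z": -0.1,"gripper": -1}], squeeze=80)

```text
clock: 24.62
position: [0.4828, -0.0825, 0.0066]
tool_rot: [-1.567, -0.002, -1.585]
force: [-2.9, 0.0, 13.1]
grip_width: 0.054
```

>>> arm_command(moves=[{"rx": 0,"ry": 0,"rz": 0,"x": 0,"y": 0,"z": 0,"gripper": -1},{"rx": 0,"ry": 0,"rz": 0,"x": 0,"y": 0,"z": 0,"gripper": -1}])

```text
clock: 24.78
position: [0.4828, -0.0825, 0.0066]
tool_rot: [-1.567, -0.002, -1.585]
force: [-3.3, -0.4, 13.5]
grip_width: 0.0541
```

Run:
```python
from pl import *
st()
im,_=bot.grab_frame("side"); save(im,"s15.png",(290,180,450,320),5)
```

```text
t 24.78 pos [ 0.4828 -0.0825  0.0066] rpy [-1.567 -0.002 -1.585] F [-3.3 -0.4 13.5] w 0.0541 q [-0.07  0.7   0.16  2.1  -0.29  0.36 -1.26]
```

View pics/s15.png

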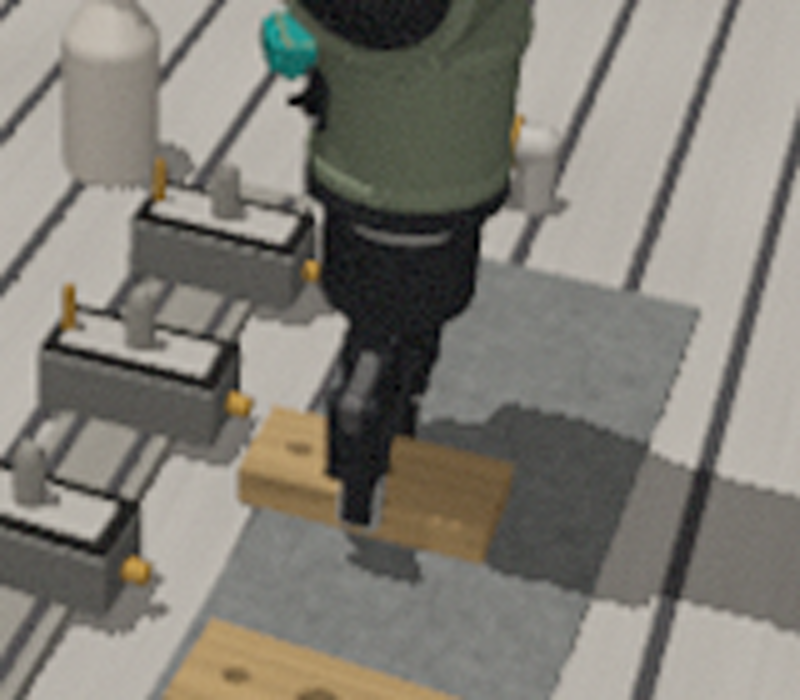

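>>> arm_command(moves=[{"rx": 0,"ry": 0,"rz": 0,"x": 0,"y": -1,"z": 0,"gripper": -1},{"rx": 0,"ry": 0,"rz": 0,"x": 0,"y": -4,"z": 0,"gripper": -1},{"rx": 0,"ry": 0,"rz": 0,"x": 0,"y": -8,"z": 0,"gripper": -1},{"rx": 0,"ry": 0,"rz": 0,"x": 0,"y": -12,"z": 0,"gripper": -1},{"rx": 0,"ry": 0,"rz": 0,"x": 0,"y": -12,"z": 0,"gripper": -1}])

```text
clock: 25.25
position: [0.4848, -0.0828, 0.1324]
tool_rot: [-1.56, -0.002, -1.586]
force: [2.3, -0.2, -0.1]
grip_width: 0.054
```

Run:
```python
from pl import *
st()
R=[-np.pi/2,0,-1.592]
go([.6179,-.1048,.115],R)
```

```text
t 25.25 pos [ 0.4848 -0.0828  0.1324] rpy [-1.56  -0.002 -1.586] F [ 2.3 -0.2 -0.1] w 0.0540 q [-0.17  0.47  0.28  2.06 -0.21  0.63 -1.33]
xyz cm [ 2.    1.89 13.32] rot [-0.011  0.006  0.002] |d| 13.6 deg 0.7
```

>>> arm_command(moves=[{"rx": -0.011,"ry": 0.006,"rz": 0.002,"x": 2,"y": 0,"z": 13.3,"gripper": -1},{"rx": -0.011,"ry": 0.006,"rz": 0.002,"x": 2,"y": 0,"z": 13.3,"gripper": -1},{"rx": -0.011,"ry": 0.006,"rz": 0.002,"x": 2,"y": 0.5,"z": 13.3,"gripper": -1},{"rx": -0.011,"ry": 0.006,"rz": 0.002,"x": 2,"y": 1,"z": 13.3,"gripper": -1},{"rx": -0.011,"ry": 0.006,"rz": 0.002,"x": 2,"y": 1,"z": 13.3,"gripper": -1}])

```text
clock: 25.67
position: [0.6168, -0.1044, 0.1154]
tool_rot: [-1.579, -0.001, -1.591]
force: [-0.6, 0.4, -1.2]
grip_width: 0.0539
```

Run:
```python
from pl import *
st()
R=[-np.pi/2,0,-1.592]
go([.6179,-.1048,.095],R)
im,_=bot.grab_frame("side"); save(im,"s16.png",(250,180,410,300),5)
```

```text
t 25.67 pos [ 0.6168 -0.1044  0.1154] rpy [-1.579e+00 -1.000e-03 -1.591e+00] F [-0.6  0.4 -1.2] w 0.0539 q [-0.11  0.68  0.27  1.7  -0.24  0.8  -1.32]
xyz cm [0.04 2.04 0.13] rot [0.008 0.001 0.001] |d| 2.0 deg 0.5
```

View pics/s16.png

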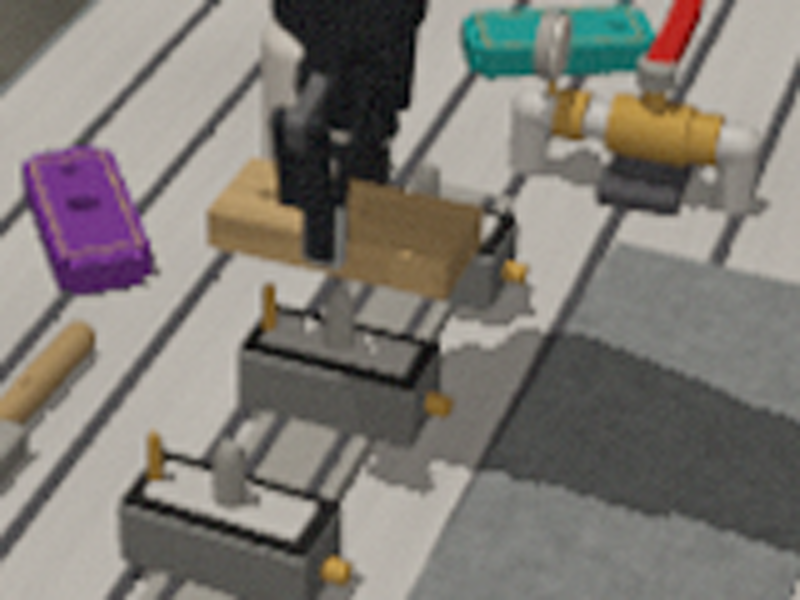

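```bash
cat > ov.py <<'E'
from h import *
import sys
def box(c,yaw,L,W,z0,z1):
    a=np.radians(yaw); e=np.array([np.cos(a),np.sin(a)]); n=np.array([-e[1],e[0]])
    return np.array([[*(np.array(c)+sx*L/2*e+sy*W/2*n),z] for z in(z0,z1) for sx,sy in((1,1),(1,-1),(-1,-1),(-1,1))])
def draw(im,c,P,col,crop,k):
    q=((pix(c,P)-[crop[0],crop[1]]+.5)*k).astype(int)
    for i in range(4):
        for a,b in((i,(i+1)%4),(4+i,4+(i+1)%4),(i,4+i)): cv2.line(im,tuple(map(int,q[a])),tuple(map(int,q[b])),col,1,cv2.LINE_AA)
def show(c,items,crop,k,name):
    im,d=bot.grab_frame(c); x=cv2.resize(im[crop[1]:crop[3],crop[0]:crop[2]],None,fx=k,fy=k,interpolation=cv2.INTER_CUBIC)
    for P,col in items: draw(x,c,P,col,crop,k)
    cv2.imwrite("pics/"+name,x[:,:,::-1])
E
python3 - <<'E'
from ov import *
p,R,s=pose()
b=box(p[:2]+[-.0007,0],-.8,.128,.056,p[2]-.0036,p[2]+.0184); pod=box([.6172,-.1048],-1.2,.1,.046,.02,.05); sp=box([.6172,-.1048],-1.2,.016,.016,.05,.084)
show("side",[(b,(255,0,0)),(pod,(0,255,0)),(sp,(0,255,255))],(285,205,385,280),8,"ov1.png")
show("top",[(b,(255,0,0)),(pod,(0,255,0)),(sp,(0,255,255))],(290,200,370,290),6,"ov2.png")
E
```

```text
(no output)
```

View pics/ov1.png

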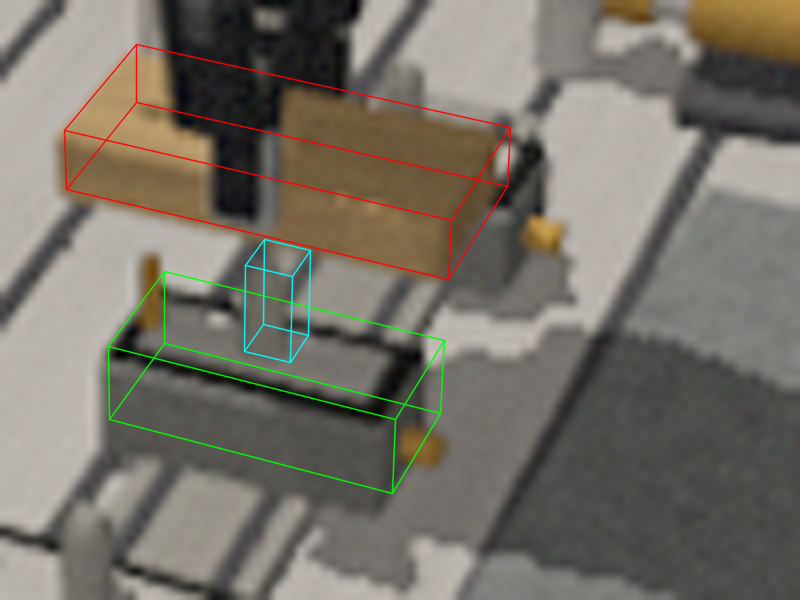

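View pics/ov2.png

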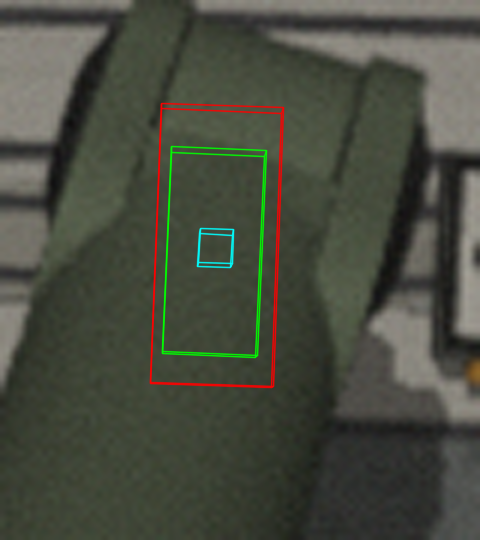

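Run:
```python
from h import *
im,d=bot.grab_frame("side"); np.savez("pics/side9.npz",im=im,d=d)
save(im,"raw9.png",(288,208,362,276),10)
P=[[.6172,-.1048,.084],[.6172,-.1048,.05]]; a=np.radians(-1.2)
P+= [[.6172+.04*np.cos(a),-.1048+.04*np.sin(a),z] for z in(.078,.05)]
print((pix("side",P)-[288,208]+.5)*10)
```

```text
[[317.70434037 292.4586759 ]
 [315.69272522 399.31271404]
 [174.94503922 276.89638582]
 [175.21740114 364.2047142 ]]
```

View pics/raw9.png

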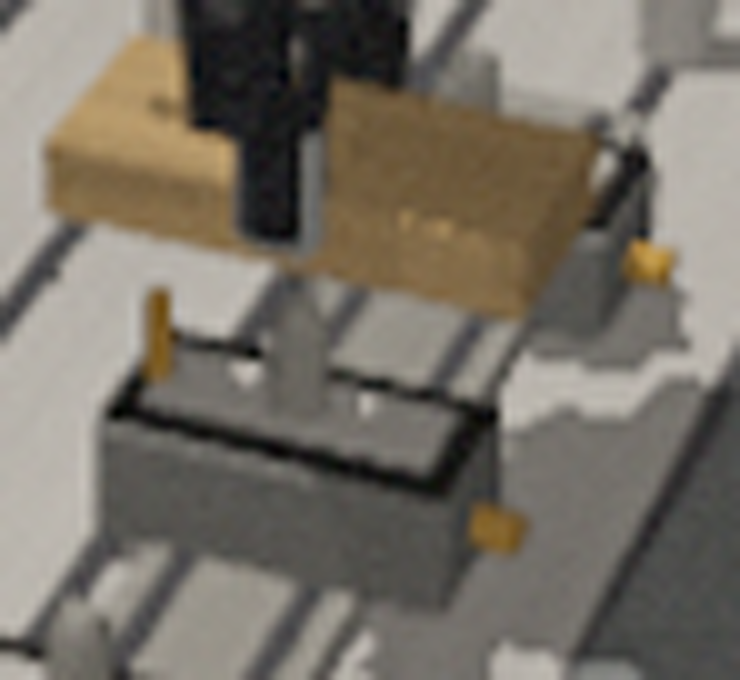

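Run:
```python
from h import *
z=np.load("pics/top8.npz"); im=z["im"]
save(im,"sp.png",(312,222,342,262),16)
for n,(u,v) in dict(P0=(212,136),P1=(403,143),P2=(588,149)).items():
    print(n,onplane("top",[[u/4+225-.4,v/4+205-.4]],.08)[0])
    print(" pin",onplane("top",[[{"P0":218,"P1":405,"P2":591}[n]/4+225-.4,{"P0":76,"P1":89,"P2":92}[n]/4+205-.4]],.076)[0])
print((pix("top",[[.6172,-.1048,.084],[.6172,-.1048,.05],[.6172+.05,-.1058,.05],[.6172-.05,-.1038,.05]])-[312,222]+.5)*16)
```

```text
P0 [0.61972011 0.03179135 0.08      ]
 pin [0.66311688 0.02903713 0.076     ]
P1 [ 0.61789335 -0.10428516  0.08      ]
 pin [ 0.6569238  -0.10494756  0.076     ]
P2 [ 0.61668091 -0.23649965  0.08      ]
 pin [ 0.65798867 -0.23848035  0.076     ]
[[224.88713033 304.04276392]
 [220.8719204  316.59896043]
 [232.35618191  43.06092486]
 [209.32977303 591.39771291]]
```

View pics/sp.png

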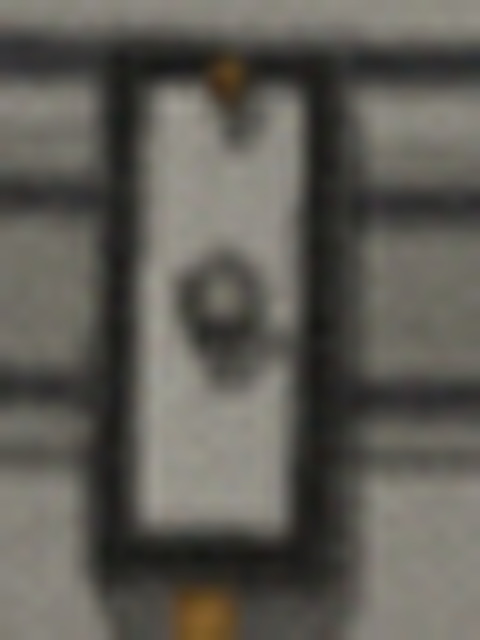

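Run:
```python
from pl import *
st()
R=[-np.pi/2,0,-1.589]
go([.6192,-.1046,.088],R)
go([.6192,-.1046,.075],R)
```

```text
t 25.87 pos [ 0.6142 -0.104   0.1165] rpy [-1.579  0.    -1.591] F [-0.4  0.2 -0.6] w 0.0544 q [-0.11  0.68  0.27  1.7  -0.24  0.8  -1.32]
xyz cm [0.05 2.84 0.52] rot [ 0.009 -0.002 -0.   ] |d| 2.9 deg 0.5
xyz cm [0.05 4.14 0.54] rot [ 0.009 -0.002 -0.   ] |d| 4.2 deg 0.5
```

>>> arm_command(moves=[{"rx": 0.012,"ry": 0,"rz": 0,"x": 0.05,"y": 1,"z": 0.5,"gripper": -1},{"rx": 0.012,"ry": 0,"rz": 0,"x": 0.05,"y": 2,"z": 0.5,"gripper": -1},{"rx": 0.012,"ry": 0,"rz": 0,"x": 0.05,"y": 2.6,"z": 0.5,"gripper": -1},{"rx": 0.012,"ry": 0,"rz": 0,"x": 0.05,"y": 2.6,"z": 0.5,"gripper": -1},{"rx": 0.012,"ry": 0,"rz": 0,"x": 0.05,"y": 2.6,"z": 0.5,"gripper": -1}])

```text
clock: 26.28
position: [0.6192, -0.1046, 0.0895]
tool_rot: [-1.569, 0.0, -1.591]
force: [-0.1, -0.6, 0.3]
grip_width: 0.054
```

Run:
```python
from pl import *
st()
R=[-1.567,0,-1.589]
go([.6192,-.1046,.075],R)
im,d=bot.grab_frame("side"); save(im,"raw10.png",(288,208,362,276),10)
```

```text
t 26.28 pos [ 0.6192 -0.1046  0.0895] rpy [-1.569  0.    -1.591] F [-0.1 -0.6  0.3] w 0.0540 q [-0.1   0.72  0.26  1.71 -0.25  0.74 -1.31]
xyz cm [-0.    1.45 -0.  ] rot [ 0.002 -0.002 -0.   ] |d| 1.5 deg 0.1
```

View pics/raw10.png

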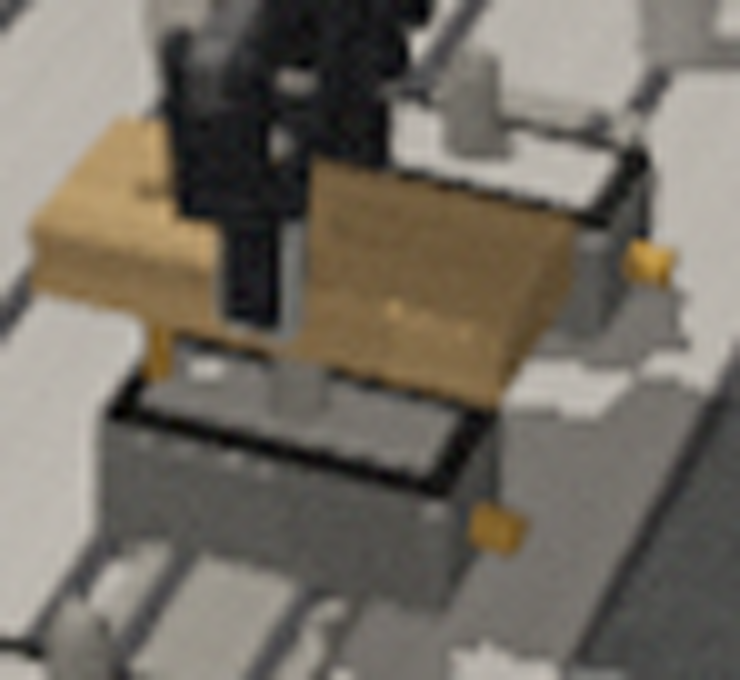

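Run:
```python
from ov import *
b=box([.6185,-.1046],-.9,.128,.056,.0859,.1079); pd=box([.6185,-.1046],-.9,.1,.046,.02,.05)
print("board near bottom L,R",[np.round((pix("side",[b[i]])[0]-[288,208]+.5)*10) for i in(0,3)]); print("pod near top L,R",[np.round((pix("side",[pd[4+i]])[0]-[288,208]+.5)*10) for i in(0,3)])
```

```text
board near bottom L,R [array([ 41., 288.]), array([511., 402.])]
pod near top L,R [array([100., 403.]), array([460., 493.])]
```

>>> arm_command(moves=[{"rx": 0,"ry": 0,"rz": 0,"x": 0,"y": 0.4,"z": 0,"gripper": -1},{"rx": 0,"ry": 0,"rz": 0,"x": 0,"y": 0.8,"z": 0,"gripper": -1},{"rx": 0,"ry": 0,"rz": 0,"x": 0,"y": 1.2,"z": 0,"gripper": -1},{"rx": 0,"ry": 0,"rz": 0,"x": 0,"y": 1.2,"z": 0,"gripper": -1}])

```text
clock: 26.67
position: [0.6193, -0.1045, 0.0767]
tool_rot: [-1.569, 0.0, -1.591]
force: [-1.0, 0.3, -0.6]
grip_width: 0.0542
```

Run:
```python
from pl import *
st()
R=[-1.567,0,-1.589]
go([.6192,-.1046,.0536],R); print(bot.observe()["moment"])
```

```text
t 26.67 pos [ 0.6193 -0.1045  0.0767] rpy [-1.569  0.    -1.591] F [-1.   0.3 -0.6] w 0.0542 q [-0.09  0.73  0.25  1.72 -0.25  0.72 -1.3 ]
xyz cm [ 0.01  2.31 -0.01] rot [ 0.002 -0.002 -0.   ] |d| 2.3 deg 0.1
[ 0.00480018  0.01379345 -0.0546599 ]
```

Board bottom is at 73 mm: it has passed both tips with no force. Continuing down.

>>> arm_command(moves=[{"rx": 0,"ry": 0,"rz": 0,"x": 0,"y": 0.5,"z": 0,"gripper": -1},{"rx": 0,"ry": 0,"rz": 0,"x": 0,"y": 1,"z": 0,"gripper": -1},{"rx": 0,"ry": 0,"rz": 0,"x": 0,"y": 1.5,"z": 0,"gripper": -1},{"rx": 0,"ry": 0,"rz": 0,"x": 0,"y": 1.9,"z": 0,"gripper": -1},{"rx": 0,"ry": 0,"rz": 0,"x": 0,"y": 1.9,"z": 0,"gripper": -1}])

```text
clock: 27.08
position: [0.6193, -0.1044, 0.0575]
tool_rot: [-1.569, 0.0, -1.591]
force: [-1.1, 2.9, -3.9]
grip_width: 0.0541
```

Run:
```python
from pl import *
st()
R=[-1.567,0,-1.589]
go([.6192,-.1046,.0536],R); print(bot.observe()["moment"])
```

```text
t 27.08 pos [ 0.6193 -0.1044  0.0575] rpy [-1.569  0.    -1.591] F [-1.1  2.9 -3.9] w 0.0541 q [-0.09  0.76  0.24  1.72 -0.26  0.69 -1.3 ]
xyz cm [ 0.02  0.39 -0.01] rot [ 0.002 -0.002 -0.   ] |d| 0.4 deg 0.1
[0.80355483 0.36036385 0.16971579]
```

>>> arm_command(moves=[{"rx": 0,"ry": 0,"rz": 0,"x": -0.05,"y": 0.2,"z": 0,"gripper": -1},{"rx": 0,"ry": 0,"rz": 0,"x": -0.05,"y": 0.4,"z": 0,"gripper": -1},{"rx": 0,"ry": 0,"rz": 0,"x": -0.05,"y": 0.4,"z": 0,"gripper": -1}])

```text
clock: 27.33
position: [0.6198, -0.1041, 0.0544]
tool_rot: [-1.567, -0.0, -1.591]
force: [-1.1, 2.9, -1.7]
grip_width: 0.0538
```

Run:
```python
from pl import *
st()
R=[-1.567,0,-1.589]
go([.6192,-.1046,.0536],R); print(bot.observe()["moment"])
im,d=bot.grab_frame("side"); save(im,"raw11.png",(288,208,362,276),10)
```

```text
t 27.33 pos [ 0.6198 -0.1041  0.0544] rpy [-1.567 -0.    -1.591] F [-1.1  2.9 -1.7] w 0.0538 q [-0.09  0.77  0.24  1.72 -0.26  0.68 -1.3 ]
xyz cm [ 0.05  0.08 -0.06] rot [ 0.    -0.002  0.   ] |d| 0.1 deg 0.1
[0.64916068 0.30386983 0.0793893 ]
```

View pics/raw11.png

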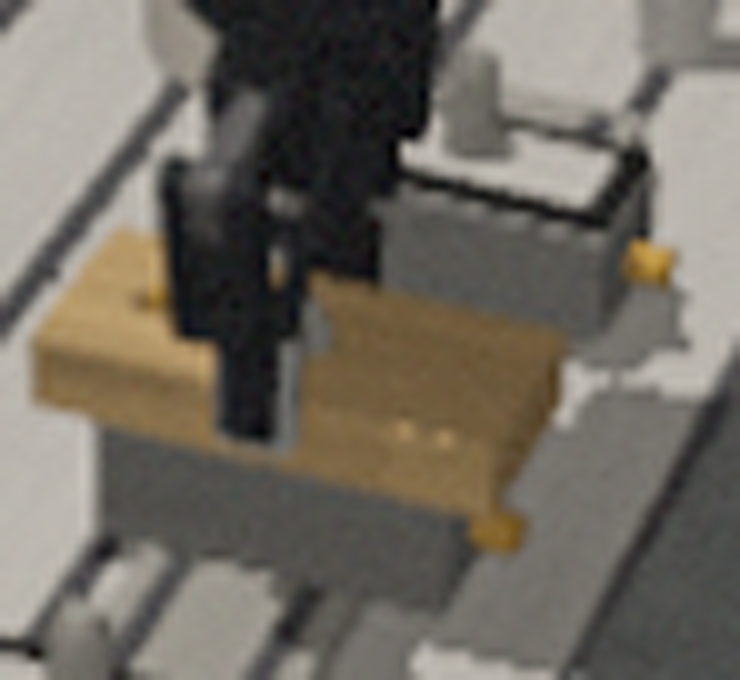

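>>> arm_command(moves=[{"rx": 0,"ry": 0,"rz": 0,"x": 0,"y": 0.1,"z": 0,"gripper": -1},{"rx": 0,"ry": 0,"rz": 0,"x": 0,"y": 0.15,"z": 0,"gripper": -1},{"rx": 0,"ry": 0,"rz": 0,"x": 0,"y": 0.15,"z": 0,"gripper": -1}])

```text
clock: 27.63
position: [0.6199, -0.1041, 0.0537]
tool_rot: [-1.567, 0.0, -1.591]
force: [-4.6, 3.7, 7.9]
grip_width: 0.0542
```

Run:
```python
from pl import *
st()
```

```text
t 27.63 pos [ 0.6199 -0.1041  0.0537] rpy [-1.567  0.    -1.591] F [-4.6  3.7  7.9] w 0.0542 q [-0.08  0.77  0.24  1.72 -0.26  0.68 -1.3 ]
```

Seated at the predicted height (TCP z 53.7 mm) with an 8 N upward reaction. Releasing.

>>> arm_command(moves=[{"rx": 0,"ry": 0,"rz": 0,"x": 0,"y": 0,"z": 0,"gripper": 0.5},{"rx": 0,"ry": 0,"rz": 0,"x": 0,"y": 0,"z": 0,"gripper": 0.75},{"rx": 0,"ry": 0,"rz": 0,"x": 0,"y": 0,"z": 0,"gripper": 0.75},{"rx": 0,"ry": 0,"rz": 0,"x": 0,"y": -2.5,"z": 0,"gripper": 0.75},{"rx": 0,"ry": 0,"rz": 0,"x": 0,"y": -6,"z": 0,"gripper": 0.75}])

```text
clock: 28.05
position: [0.618, -0.1042, 0.1114]
tool_rot: [-1.572, -0.0, -1.591]
force: [0.5, 0.4, 1.2]
grip_width: 0.0748
```

Run:
```python
from pl import *
st()
im,d=bot.grab_frame("side"); save(im,"raw12.png",(270,190,400,310),6)
go([.54,-.2,.2],[-np.pi/2,0,-1.6])
```

```text
t 28.05 pos [ 0.618  -0.1042  0.1114] rpy [-1.572 -0.    -1.591] F [0.5 0.4 1.2] w 0.0748 q [-0.11  0.69  0.27  1.7  -0.24  0.79 -1.31]
xyz cm [ 9.65 -8.09 -7.89] rot [-0.008  0.008  0.001] |d| 14.9 deg 0.7
```

View pics/raw12.png

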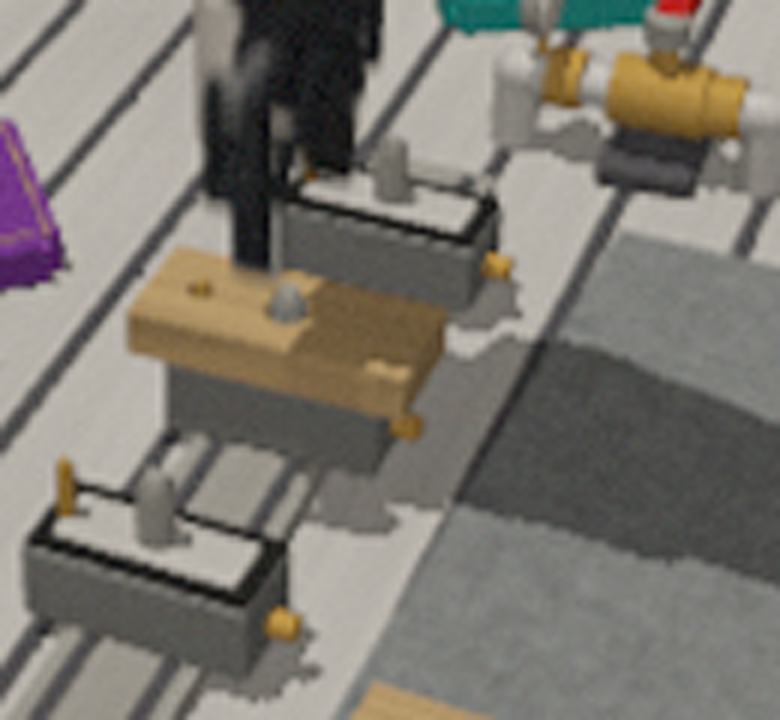

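Run:
```python
from pl import *
from m2 import *
im,d=bot.grab_frame("top"); save(im,"t9.png",(225,205,425,340),4)
mu,a,s=colB(im,(243,264,277,322),.025); print(mu,a,s)
st(); go([.4608,.0848,.12],[-1.571,0,-1.644])
```

```text
[0.4607 0.0849] -4.04 [127.5733586   56.35498505]
t 28.15 pos [ 0.622  -0.1052  0.1178] rpy [-1.561e+00 -1.000e-03 -1.592e+00] F [ 1.8 -1.   0.7] w 0.0746 q [-0.11  0.68  0.27  1.7  -0.24  0.79 -1.32]
xyz cm [-18.66  -0.41 -16.51] rot [-0.01   0.052  0.001] |d| 24.9 deg 3.1
```

View pics/t9.png

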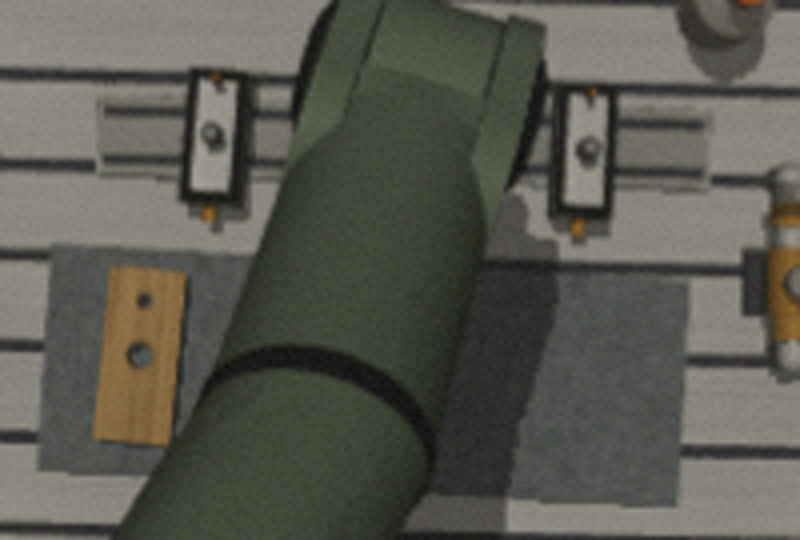

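>>> arm_command(moves=[{"rx": -0.01,"ry": 0.052,"rz": 0,"x": -18.7,"y": -2,"z": -16.5,"gripper": 0.75},{"rx": -0.01,"ry": 0.052,"rz": 0,"x": -18.7,"y": -2,"z": -16.5,"gripper": 0.75},{"rx": -0.01,"ry": 0.052,"rz": 0,"x": -18.7,"y": -2,"z": -16.5,"gripper": 0.75},{"rx": -0.01,"ry": 0.052,"rz": 0,"x": -18.7,"y": -2,"z": -16.5,"gripper": 0.75},{"rx": -0.01,"ry": 0.052,"rz": 0,"x": -18.7,"y": -2,"z": -16.5,"gripper": 0.75}])

```text
clock: 28.57
position: [0.4841, 0.0552, 0.1295]
tool_rot: [-1.577, 0.0, -1.644]
force: [1.2, 1.3, 0.4]
grip_width: 0.0744
```

Run:
```python
from pl import *
st(); go([.4608,.0848,.06],[-1.571,0,-1.644])
```

```text
t 28.57 pos [0.4841 0.0552 0.1295] rpy [-1.577  0.    -1.644] F [1.2 1.3 0.4] w 0.0744 q [-0.47  0.48  0.31  2.06 -0.24  0.64 -1.64]
xyz cm [-2.79  6.96 -2.5 ] rot [ 0.006  0.    -0.   ] |d| 7.9 deg 0.3
```

>>> arm_command(moves=[{"rx": 0,"ry": 0,"rz": 0,"x": -2.8,"y": 0,"z": -2.4,"gripper": 0.75},{"rx": 0,"ry": 0,"rz": 0,"x": -2.8,"y": 2,"z": -2.4,"gripper": 0.75},{"rx": 0,"ry": 0,"rz": 0,"x": -2.8,"y": 5,"z": -2.4,"gripper": 0.75},{"rx": 0,"ry": 0,"rz": 0,"x": -2.8,"y": 7,"z": -2.4,"gripper": 0.75},{"rx": 0,"ry": 0,"rz": 0,"x": -2.8,"y": 7,"z": -2.4,"gripper": 0.75}])

```text
clock: 28.98
position: [0.4615, 0.0837, 0.0568]
tool_rot: [-1.581, -0.002, -1.642]
force: [-0.8, -0.2, 0.1]
grip_width: 0.0749
```

>>> arm_command(moves=[{"rx": 0,"ry": 0,"rz": 0,"x": 0,"y": 0,"z": 0,"gripper": 0.75}])

```text
clock: 29.07
position: [0.4627, 0.0834, 0.0593]
tool_rot: [-1.579, -0.001, -1.644]
force: [1.0, 0.4, 0.8]
grip_width: 0.0748
```

Run:
```python
from pl import *
st(); go([.4612,.0849,.006],[-1.571,0,-1.644])
```

```text
t 29.07 pos [0.4627 0.0834 0.0593] rpy [-1.579e+00 -1.000e-03 -1.644e+00] F [1.  0.4 0.8] w 0.0748 q [-0.48  0.59  0.24  2.13 -0.3   0.46 -1.66]
xyz cm [-0.14  5.33 -0.12] rot [0.008 0.    0.001] |d| 5.3 deg 0.4
```

>>> arm_command(moves=[{"rx": 0.008,"ry": 0,"rz": 0,"x": -0.15,"y": 1.5,"z": -0.1,"gripper": 0.75},{"rx": 0.008,"ry": 0,"rz": 0,"x": -0.15,"y": 3.5,"z": -0.1,"gripper": 0.75},{"rx": 0.008,"ry": 0,"rz": 0,"x": -0.15,"y": 4.7,"z": -0.1,"gripper": 0.75},{"rx": 0.008,"ry": 0,"rz": 0,"x": -0.15,"y": 5.3,"z": -0.1,"gripper": 0.75},{"rx": 0.008,"ry": 0,"rz": 0,"x": -0.15,"y": 5.3,"z": -0.1,"gripper": 0.75}])

```text
clock: 29.48
position: [0.462, 0.0853, 0.0067]
tool_rot: [-1.569, -0.0, -1.643]
force: [-0.1, -0.1, 1.1]
grip_width: 0.0749
```

Run:
```python
from pl import *
st(); go([.4612,.0849,.005],[-1.571,0,-1.644])
im,d=bot.grab_frame("side"); save(im,"raw13.png",(290,250,450,370),5)
```

```text
t 29.48 pos [0.462  0.0853 0.0067] rpy [-1.569 -0.    -1.643] F [-0.1 -0.1  1.1] w 0.0749 q [-0.44  0.69  0.17  2.15 -0.34  0.33 -1.63]
xyz cm [ 0.05  0.17 -0.08] rot [-0.002  0.001  0.   ] |d| 0.2 deg 0.1
```

View pics/raw13.png

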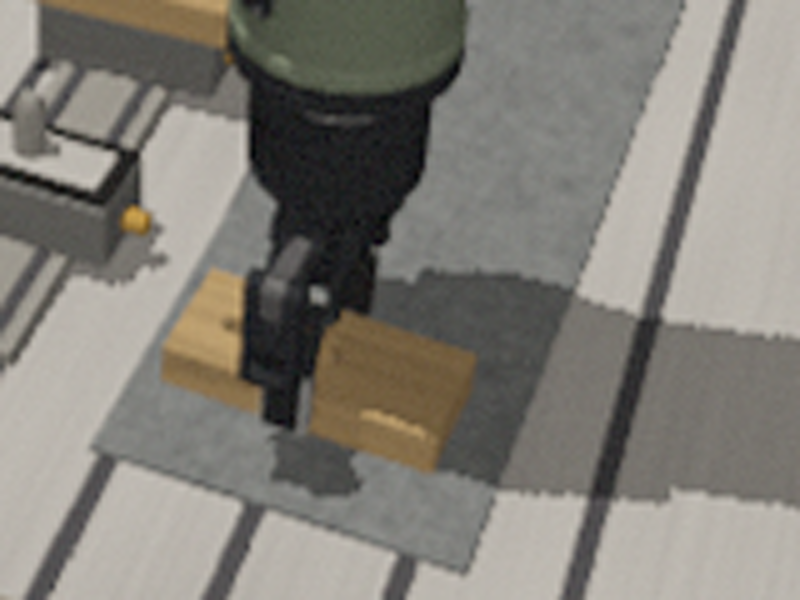

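>>> arm_command(moves=[{"rx": 0,"ry": 0,"rz": 0,"x": 0.05,"y": 0.2,"z": -0.1,"gripper": 0.6},{"rx": 0,"ry": 0,"rz": 0,"x": 0.05,"y": 0.2,"z": -0.1,"gripper": 0.2},{"rx": 0,"ry": 0,"rz": 0,"x": 0.05,"y": 0.2,"z": -0.1,"gripper": -1},{"rx": 0,"ry": 0,"rz": 0,"x": 0.05,"y": 0.2,"z": -0.1,"gripper": -1},{"rx": 0,"ry": 0,"rz": 0,"x": 0.05,"y": 0.2,"z": -0.1,"gripper": -1}])

```text
clock: 29.95
position: [0.461, 0.0851, 0.0056]
tool_rot: [-1.569, 0.0, -1.643]
force: [-3.4, -0.8, 16.9]
grip_width: 0.0544
```

>>> arm_command(moves=[{"rx": 0,"ry": 0,"rz": 0,"x": 0,"y": 0,"z": 0,"gripper": -1},{"rx": 0,"ry": 0,"rz": 0,"x": 0,"y": 0,"z": 0,"gripper": -1}])

```text
clock: 30.12
position: [0.461, 0.0851, 0.0056]
tool_rot: [-1.568, 0.0, -1.643]
force: [-3.7, -0.6, 17.8]
grip_width: 0.0541
```

>>> arm_command(moves=[{"rx": 0,"ry": 0,"rz": 0,"x": 0,"y": -1,"z": 0,"gripper": -1},{"rx": 0,"ry": 0,"rz": 0,"x": 0,"y": -4,"z": 0,"gripper": -1},{"rx": 0,"ry": 0,"rz": 0,"x": 0,"y": -8,"z": 0,"gripper": -1},{"rx": 0,"ry": 0,"rz": 0,"x": 0,"y": -12,"z": 0,"gripper": -1},{"rx": 0,"ry": 0,"rz": 0,"x": 0,"y": -12,"z": 0,"gripper": -1}])

```text
clock: 30.53
position: [0.463, 0.0855, 0.1311]
tool_rot: [-1.562, 0.004, -1.644]
force: [2.8, -0.1, -1.0]
grip_width: 0.0541
```

Run:
```python
from pl import *
st(); go([.62,.033,.115],[-1.571,0,-1.626])
```

```text
t 30.53 pos [0.463  0.0855 0.1311] rpy [-1.562  0.004 -1.644] F [ 2.8 -0.1 -1. ] w 0.0541 q [-0.56  0.45  0.32  2.11 -0.25  0.61 -1.71]
xyz cm [ 4.1   1.73 16.03] rot [-0.009 -0.018 -0.003] |d| 16.6 deg 1.2
```

>>> arm_command(moves=[{"rx": 0,"ry": -0.018,"rz": 0,"x": 4.1,"y": 0,"z": 16,"gripper": -1},{"rx": 0,"ry": -0.018,"rz": 0,"x": 4.1,"y": 0,"z": 16,"gripper": -1},{"rx": 0,"ry": -0.018,"rz": 0,"x": 4.1,"y": 0,"z": 16,"gripper": -1},{"rx": 0,"ry": -0.018,"rz": 0,"x": 4.1,"y": 1,"z": 16,"gripper": -1},{"rx": 0,"ry": -0.018,"rz": 0,"x": 4.1,"y": 1,"z": 16,"gripper": -1}])

```text
clock: 30.95
position: [0.6221, 0.0295, 0.1142]
tool_rot: [-1.566, -0.002, -1.627]
force: [-1.8, -0.5, -1.6]
grip_width: 0.0539
```

>>> arm_command(moves=[{"rx": 0,"ry": 0,"rz": 0,"x": 0,"y": 0.5,"z": 0,"gripper": -1},{"rx": 0,"ry": 0,"rz": 0,"x": 0,"y": 0.5,"z": 0,"gripper": -1}])

```text
clock: 31.12
position: [0.6161, 0.0328, 0.1092]
tool_rot: [-1.571, -0.0, -1.625]
force: [-0.4, -0.0, -1.6]
grip_width: 0.0545
```

Run:
```python
from pl import *
st(); go([.6219,.0328,.088],[-1.568,0,-1.625])
im,d=bot.grab_frame("side"); save(im,"raw14.png",(255,225,335,305),8)
```

```text
t 31.12 pos [0.6161 0.0328 0.1092] rpy [-1.571 -0.    -1.625] F [-0.4 -0.  -1.6] w 0.0545 q [-0.35  0.68  0.3   1.73 -0.27  0.77 -1.55]
xyz cm [-0.04  2.12  0.57] rot [ 0.003 -0.     0.   ] |d| 2.2 deg 0.2
```

View pics/raw14.png

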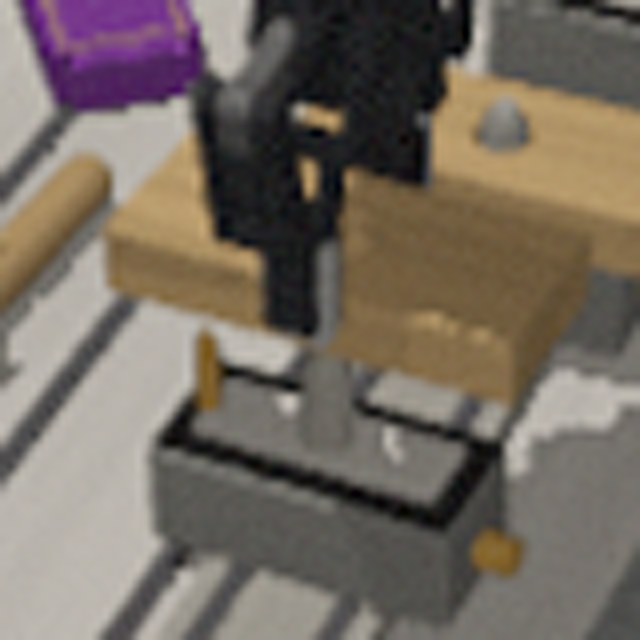

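Held level; the pod is directly below and slightly toward +x. Aligning to 89 mm.

>>> arm_command(moves=[{"rx": 0.003,"ry": 0,"rz": 0,"x": 0,"y": 0.5,"z": 0.57,"gripper": -1},{"rx": 0.003,"ry": 0,"rz": 0,"x": 0,"y": 1.2,"z": 0.57,"gripper": -1},{"rx": 0.003,"ry": 0,"rz": 0,"x": 0,"y": 1.9,"z": 0.57,"gripper": -1},{"rx": 0.003,"ry": 0,"rz": 0,"x": 0,"y": 1.9,"z": 0.57,"gripper": -1},{"rx": 0.003,"ry": 0,"rz": 0,"x": 0,"y": 1.9,"z": 0.57,"gripper": -1}])

```text
clock: 31.58
position: [0.6224, 0.0325, 0.0902]
tool_rot: [-1.568, -0.0, -1.625]
force: [-0.3, 0.8, -1.8]
grip_width: 0.0539
```

Run:
```python
from ov import *
st(); go([.6219,.0328,.0526],[-1.568,0,-1.625])
p,R,s=pose()
b=box(p[:2]+[-.0003,0],-3.1,.128,.056,p[2]-.0026,p[2]+.0194); pod=box([.6216,.0328],-3.0,.1,.046,.02,.05); sp=box([.6216,.0328],-3,.016,.016,.05,.084)
show("side",[(b,(255,0,0)),(pod,(0,255,0)),(sp,(0,255,255))],(255,225,335,305),8,"ov3.png")
```

```text
t 31.58 pos [0.6224 0.0325 0.0902] rpy [-1.568 -0.    -1.625] F [-0.3  0.8 -1.8] w 0.0539 q [-0.34  0.71  0.29  1.73 -0.28  0.74 -1.54]
xyz cm [-0.03  3.76 -0.06] rot [-0.  0.  0.] |d| 3.8 deg 0.0
```

View pics/ov3.png

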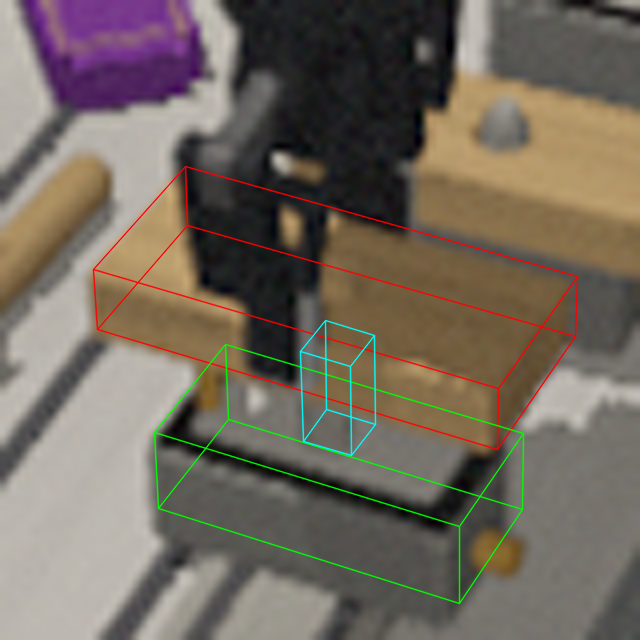

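Run:
```python
from h import *
z=np.load("pics/side9.npz"); im=z["im"]
save(im,"p0.png",(265,245,325,300),12); save(im,"p1.png",(290,225,350,275),12)
for n,c,yaw,o in(("P0",(.6216,.0328),-3.0,(265,245)),("P1",(.6186,-.1043),-1.0,(290,225))):
    a=np.radians(yaw); e=np.array([np.cos(a),np.sin(a)]); nn=np.array([-e[1],e[0]]); c=np.array(c)
    P=[[*c,.05],[*c,.084],[*(c+.04*e),.05],[*(c+.04*e),.078]]+[[*(c+sx*.05*e+sy*.023*nn),.05] for sx,sy in((1,1),(-1,1),(-1,-1),(1,-1))]
    print(n,np.round((pix("side",P)-o+.5)*12).tolist())
hsv=cv2.cvtColor(im,cv2.COLOR_RGB2HSV).astype(int); m=(hsv[...,1]>140)&(hsv[...,0]>10)&(hsv[...,0]<28)
nl,l,s,c=cv2.connectedComponentsWithStats(m.astype(np.uint8)); 
for i in range(1,nl):
    if s[i,4]>4 and 240<c[i][0]<400 and 180<c[i][1]<320: print(s[i],c[i])
```

```text
P0 [[389.0, 409.0], [387.0, 275.0], [210.0, 355.0], [205.0, 246.0], [111.0, 409.0], [570.0, 550.0], [666.0, 410.0], [219.0, 277.0]]
P1 [[348.0, 275.0], [350.0, 147.0], [179.0, 233.0], [179.0, 128.0], [95.0, 280.0], [527.0, 388.0], [600.0, 270.0], [179.0, 168.0]]
[361 198   7  10  46] [363.65217391 202.32608696]
[372 199  22  14 236] [382.08050847 205.78389831]
[351 232   4   4  13] [352.46153846 233.84615385]
[302 238   4   8  17] [303.47058824 241.47058824]
[335 259   5   4  16] [337.0625 260.6875]
[279 267   4   9  19] [280.47368421 271.42105263]
[314 291   6   6  22] [316.72727273 293.54545455]
```

View pics/p0.png

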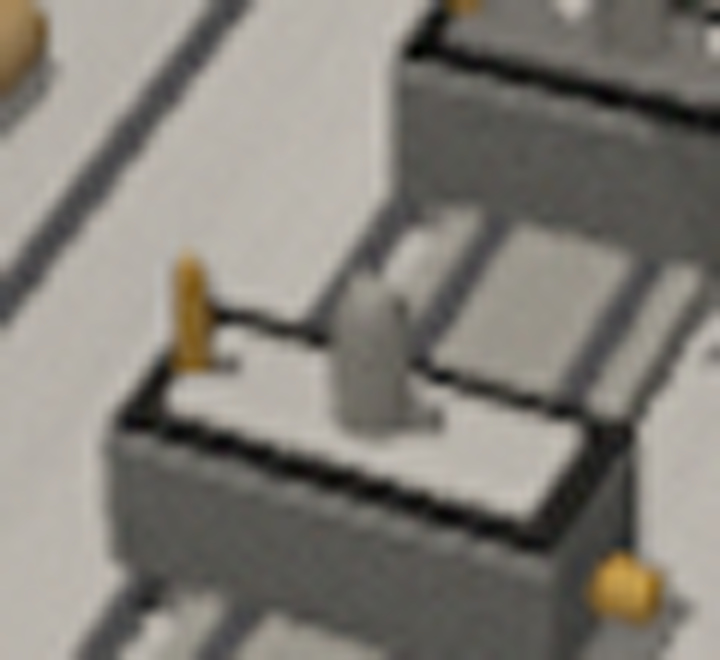

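View pics/p1.png

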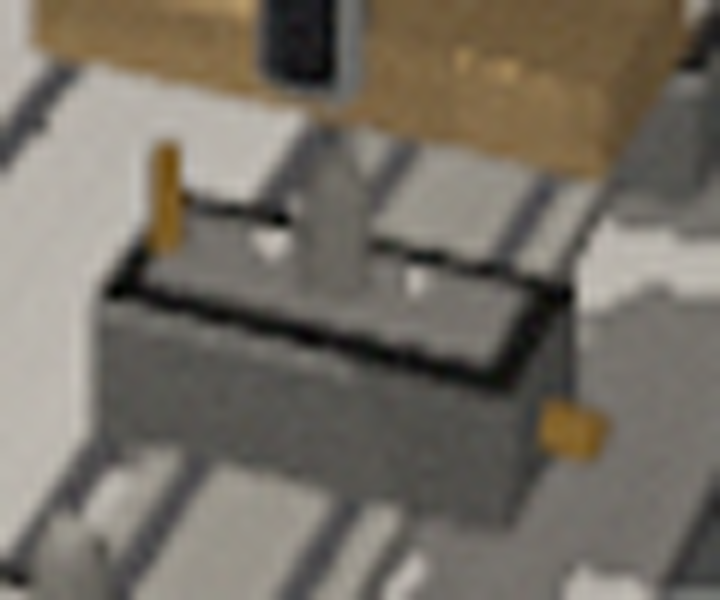

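>>> arm_command(moves=[{"rx": 0,"ry": 0,"rz": 0,"x": -0.1,"y": 0.2,"z": 0,"gripper": -1},{"rx": 0,"ry": 0,"rz": 0,"x": -0.1,"y": 0.5,"z": 0,"gripper": -1},{"rx": 0,"ry": 0,"rz": 0,"x": -0.1,"y": 0.9,"z": 0,"gripper": -1},{"rx": 0,"ry": 0,"rz": 0,"x": -0.1,"y": 0.9,"z": 0,"gripper": -1}])

```text
clock: 31.97
position: [0.6226, 0.0335, 0.0809]
tool_rot: [-1.567, -0.0, -1.625]
force: [-0.3, -0.4, -1.9]
grip_width: 0.0542
```

Run:
```python
from pl import *
st(); go([.6222,.0336,.0526],[-1.568,0,-1.625]); print(bot.observe()["moment"])
```

```text
t 31.97 pos [0.6226 0.0335 0.0809] rpy [-1.567 -0.    -1.625] F [-0.3 -0.4 -1.9] w 0.0542 q [-0.33  0.73  0.28  1.73 -0.28  0.72 -1.54]
xyz cm [-0.01  2.83 -0.05] rot [-0.001  0.     0.   ] |d| 2.8 deg 0.0
[-0.000707   -0.01172349 -0.00904393]
```

>>> arm_command(moves=[{"rx": 0,"ry": 0,"rz": 0,"x": 0,"y": 0.4,"z": 0,"gripper": -1},{"rx": 0,"ry": 0,"rz": 0,"x": 0,"y": 0.7,"z": 0,"gripper": -1},{"rx": 0,"ry": 0,"rz": 0,"x": 0,"y": 1.0,"z": 0,"gripper": -1},{"rx": 0,"ry": 0,"rz": 0,"x": 0,"y": 1.0,"z": 0,"gripper": -1}])

```text
clock: 32.3
position: [0.6227, 0.0334, 0.071]
tool_rot: [-1.567, -0.0, -1.625]
force: [0.2, -0.3, -2.0]
grip_width: 0.0545
```

Run:
```python
from pl import *
st(); go([.6222,.0336,.0526],[-1.568,0,-1.625]); print(bot.observe()["moment"])
```

```text
t 32.30 pos [0.6227 0.0334 0.071 ] rpy [-1.567 -0.    -1.625] F [ 0.2 -0.3 -2. ] w 0.0545 q [-0.33  0.74  0.27  1.73 -0.28  0.7  -1.53]
xyz cm [-0.02  1.84 -0.05] rot [-0.001  0.     0.   ] |d| 1.8 deg 0.0
[-0.00597233  0.05480939  0.00821313]
```

Clean entry, no side force. Continuing.

>>> arm_command(moves=[{"rx": 0,"ry": 0,"rz": 0,"x": 0,"y": 0.5,"z": 0,"gripper": -1},{"rx": 0,"ry": 0,"rz": 0,"x": 0,"y": 1.0,"z": 0,"gripper": -1},{"rx": 0,"ry": 0,"rz": 0,"x": 0,"y": 1.5,"z": 0,"gripper": -1},{"rx": 0,"ry": 0,"rz": 0,"x": 0,"y": 1.75,"z": 0,"gripper": -1},{"rx": 0,"ry": 0,"rz": 0,"x": 0,"y": 1.75,"z": 0,"gripper": -1}])

```text
clock: 32.72
position: [0.6227, 0.0333, 0.0534]
tool_rot: [-1.568, -0.0, -1.625]
force: [0.4, 0.4, -1.4]
grip_width: 0.0541
```

Run:
```python
from pl import *
st(); go([.6222,.0336,.0526],[-1.568,0,-1.625]); print(bot.observe()["moment"])
im,d=bot.grab_frame("side"); save(im,"raw15.png",(255,225,335,305),8)
```

```text
t 32.72 pos [0.6227 0.0333 0.0534] rpy [-1.568 -0.    -1.625] F [ 0.4  0.4 -1.4] w 0.0541 q [-0.32  0.76  0.26  1.74 -0.29  0.67 -1.53]
xyz cm [-0.02  0.08 -0.05] rot [-0.  0.  0.] |d| 0.1 deg 0.0
[-0.0275657  -0.00496702  0.066226  ]
```

View pics/raw15.png

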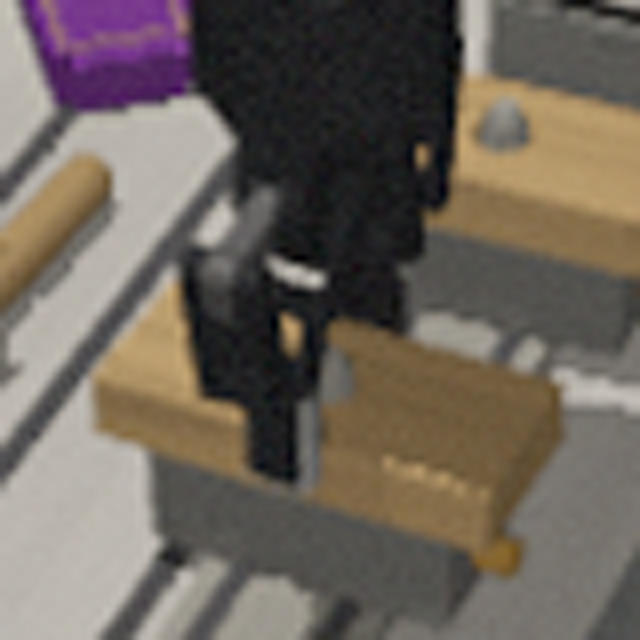

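>>> arm_command(moves=[{"rx": 0,"ry": 0,"rz": 0,"x": 0,"y": 0.1,"z": 0,"gripper": -1},{"rx": 0,"ry": 0,"rz": 0,"x": 0,"y": 0.15,"z": 0,"gripper": -1},{"rx": 0,"ry": 0,"rz": 0,"x": 0,"y": 0.15,"z": 0,"gripper": -1}])

```text
clock: 33.02
position: [0.6232, 0.0334, 0.0529]
tool_rot: [-1.566, -0.0, -1.625]
force: [0.2, -0.1, -0.7]
grip_width: 0.0543
```

>>> arm_command(moves=[{"rx": 0,"ry": 0,"rz": 0,"x": 0,"y": 0,"z": 0,"gripper": 0.5},{"rx": 0,"ry": 0,"rz": 0,"x": 0,"y": 0,"z": 0,"gripper": 0.75},{"rx": 0,"ry": 0,"rz": 0,"x": 0,"y": 0,"z": 0,"gripper": 0.75},{"rx": 0,"ry": 0,"rz": 0,"x": 0,"y": -3,"z": 0,"gripper": 0.75},{"rx": 0,"ry": 0,"rz": 0,"x": 0,"y": -7,"z": 0,"gripper": 0.75}])

```text
clock: 33.43
position: [0.6209, 0.0333, 0.121]
tool_rot: [-1.572, -0.001, -1.625]
force: [0.5, -0.3, 1.3]
grip_width: 0.075
```

Run:
```python
from pl import *
st()
im,d=bot.grab_frame("side"); save(im,"raw16.png",(255,205,375,305),6)
go([.56,-.25,.25],[-1.571,0,-1.571])
```

```text
t 33.43 pos [0.6209 0.0333 0.121 ] rpy [-1.572e+00 -1.000e-03 -1.625e+00] F [ 0.5 -0.3  1.3] w 0.0750 q [-0.35  0.67  0.3   1.71 -0.26  0.8  -1.55]
xyz cm [ 28.61 -12.04  -4.82] rot [-0.01  -0.055 -0.   ] |d| 31.4 deg 3.2
```

View pics/raw16.png

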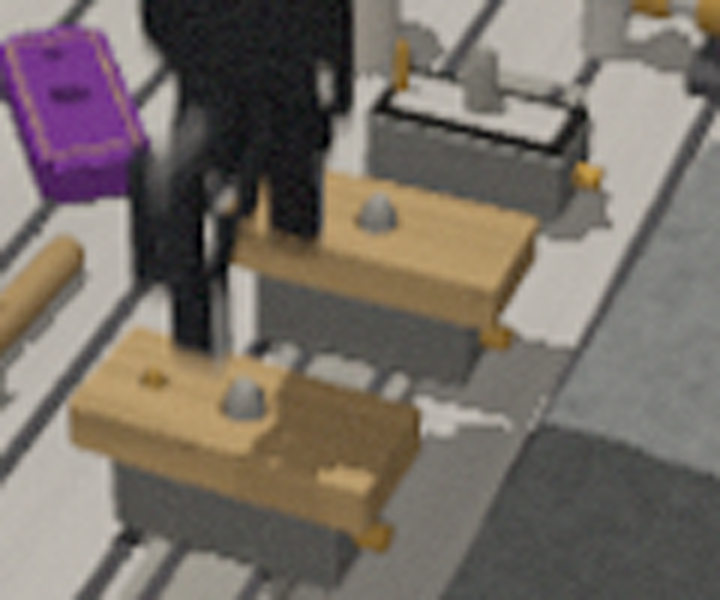

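>>> arm_command(moves=[{"rx": 0,"ry": 0,"rz": 0,"x": 0,"y": -6,"z": -1,"gripper": -1},{"rx": 0,"ry": 0,"rz": 0,"x": 8,"y": -12,"z": -3,"gripper": -1},{"rx": 0,"ry": 0,"rz": 0,"x": 28.6,"y": -12,"z": -4.8,"gripper": -1},{"rx": 0,"ry": 0,"rz": 0,"x": 28.6,"y": -12,"z": -4.8,"gripper": -1},{"rx": 0,"ry": 0,"rz": 0,"x": 28.6,"y": -12,"z": -4.8,"gripper": -1}], squeeze=40)

```text
clock: 33.9
position: [0.5831, -0.1168, 0.2173]
tool_rot: [-1.565, 0.0, -1.624]
force: [1.3, -0.5, -0.4]
grip_width: 0.0141
```

Run:
```python
from pl import *
st()
p=lev(270,-.042); print(p)
go([*p,.19],[-1.571,0,-1.571])
```

```text
t 33.90 pos [ 0.5831 -0.1168  0.2173] rpy [-1.565  0.    -1.624] F [ 1.3 -0.5 -0.4] w 0.0141 q [-0.15  0.51  0.36  1.72 -0.21  0.95 -1.33]
[ 0.567  -0.4625]
xyz cm [34.61  2.73  0.21] rot [-0.006 -0.053  0.   ] |d| 34.7 deg 3.0
```

>>> arm_command(moves=[{"rx": 0,"ry": -0.053,"rz": 0,"x": 34.6,"y": 2.7,"z": 0.2,"gripper": -1},{"rx": 0,"ry": -0.053,"rz": 0,"x": 34.6,"y": 2.7,"z": 0.2,"gripper": -1},{"rx": 0,"ry": -0.053,"rz": 0,"x": 34.6,"y": 2.7,"z": 0.2,"gripper": -1},{"rx": 0,"ry": -0.053,"rz": 0,"x": 34.6,"y": 2.7,"z": 0.2,"gripper": -1},{"rx": 0,"ry": -0.053,"rz": 0,"x": 34.6,"y": 2.7,"z": 0.2,"gripper": -1}])

```text
clock: 34.32
position: [0.5732, -0.3249, 0.2002]
tool_rot: [-1.566, -0.0, -1.572]
force: [0.5, 0.9, 0.2]
grip_width: -0.0002
```

Run:
```python
from pl import *
st()
p=lev(270,-.042); print(p)
go([*p,.16],[-1.571,0,-1.571])
im,d=bot.grab_frame("top"); np.savez("pics/top10.npz",im=im,d=d); save(im,"t10.png",(135,170,455,345),2.5)
im2,d2=bot.grab_frame("side"); np.savez("pics/side10.npz",im=im2,d=d2); save(im2,"s20.png")
# board poses on rest via depth normals
for c,dd in(("top",d),("side",d2)):
    X=cloud(c,dd)
    for k in(-.104,0,.096):
        # region: points in rest frame
        P=X.reshape(-1,3); q=P[:,:2]-FOOT; u=q@DX; t=q@NY; w=P[:,2]-.036
        s=(w-u)/np.sqrt(2); l=(w+u)/np.sqrt(2); m=(abs(t-k)<.02)&(s>.012)&(s<.034)&(l>.015)&(l<.115)
        Q=P[m]; mu=Q.mean(0); _,_,V=np.linalg.svd(Q-mu); n=V[2]*np.sign(V[2][2]); print(c,k,m.sum(),"tilt deg",round(np.degrees(np.arccos(n[2])),1),"mean s mm",round(s[m].mean()*1000,1), "l range",np.round(np.percentile(l[(abs(t-k)<.02)&(s>.012)&(s<.034)&(l>-.02)&(l<.16)],[2,98])*1000))
from m2 import *
for n,b in(("P0",(258,212,298,270)),("P1",(305,212,346,270))): 
    m,a,sz=colB(im,b,.072); print(n,m,a,sz)
```

```text
t 34.32 pos [ 0.5732 -0.3249  0.2002] rpy [-1.566 -0.    -1.572] F [0.5 0.9 0.2] w -0.0002 q [ 0.21  0.63  0.34  1.55 -0.24  1.   -0.95]
[ 0.567  -0.4625]
xyz cm [13.75  4.02 -0.62] rot [-0.005 -0.001  0.   ] |d| 14.3 deg 0.3
top -0.104 422 tilt deg 45.1 mean s mm 21.9 l range [ -9. 128.]
top 0 418 tilt deg 44.6 mean s mm 21.6 l range [ -8. 128.]
top 0.096 418 tilt deg 44.7 mean s mm 22.1 l range [ -6. 129.]
side -0.104 203 tilt deg 44.9 mean s mm 18.8 l range [ -5. 130.]
side 0 211 tilt deg 45.1 mean s mm 18.6 l range [ -4. 130.]
side 0.096 228 tilt deg 45.2 mean s mm 18.7 l range [ -4. 130.]
P0 [0.6224 0.0322] -3.17 [127.78223009  56.32127606]
P1 [ 0.6191 -0.1051] -1.34 [128.6863075   56.11263312]
```

View pics/t10.png

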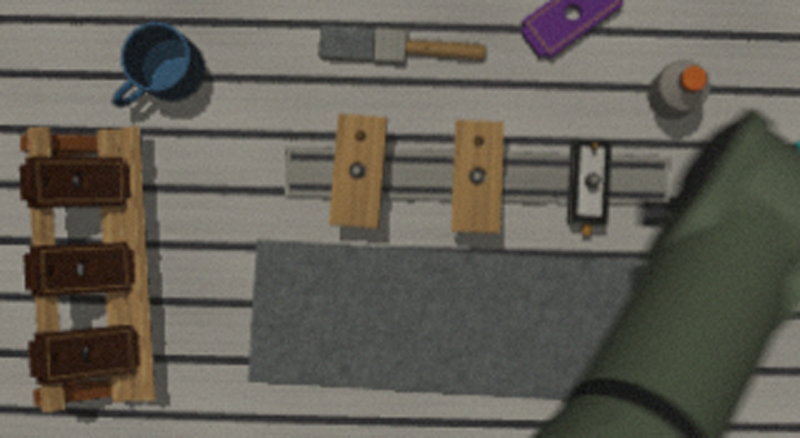

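View pics/s20.png

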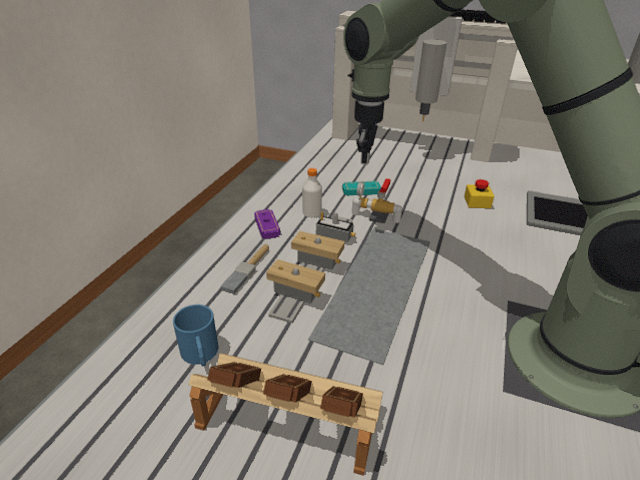

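All three dark boards lean at 45°, both blanks are flush, and nothing else has moved. Now the valve.

>>> arm_command(moves=[{"rx": 0,"ry": 0,"rz": 0,"x": 13.7,"y": 1,"z": -0.6,"gripper": -1},{"rx": 0,"ry": 0,"rz": 0,"x": 13.7,"y": 2,"z": -0.6,"gripper": -1},{"rx": 0,"ry": 0,"rz": 0,"x": 13.7,"y": 4,"z": -0.6,"gripper": -1},{"rx": 0,"ry": 0,"rz": 0,"x": 13.7,"y": 4,"z": -0.6,"gripper": -1},{"rx": 0,"ry": 0,"rz": 0,"x": 13.7,"y": 4,"z": -0.6,"gripper": -1}])

```text
clock: 34.83
position: [0.5644, -0.4642, 0.1571]
tool_rot: [-1.57, -0.001, -1.577]
force: [-0.5, -0.0, 0.1]
grip_width: -0.0
```

>>> arm_command(moves=[{"rx": 0,"ry": 0,"rz": 0,"x": 0,"y": 0,"z": 0,"gripper": -1}])

```text
clock: 34.92
position: [0.5666, -0.4608, 0.1591]
tool_rot: [-1.568, 0.0, -1.574]
force: [-0.2, 0.3, 0.1]
grip_width: -0.0002
```

Run:
```python
from pl import *
st()
p=lev(270,-.042)
go([*p,.074],[-1.571,0,-1.571])
im,d=bot.grab_frame("side"); save(im,"s21.png",(320,120,440,240),5)
```

```text
t 34.92 pos [ 0.5666 -0.4608  0.1591] rpy [-1.568  0.    -1.574] F [-0.2  0.3  0.1] w -0.0002 q [ 0.42  0.79  0.32  1.36 -0.27  1.03 -0.78]
xyz cm [0.17 8.51 0.01] rot [-0.003 -0.003 -0.   ] |d| 8.5 deg 0.2
```

View pics/s21.png

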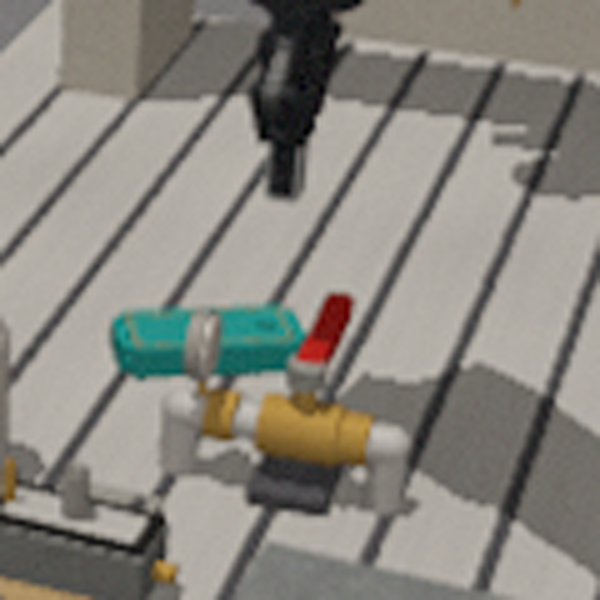

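>>> arm_command(moves=[{"rx": 0,"ry": 0,"rz": 0,"x": 0.2,"y": 3,"z": 0,"gripper": -1},{"rx": 0,"ry": 0,"rz": 0,"x": 0.2,"y": 6,"z": 0,"gripper": -1},{"rx": 0,"ry": 0,"rz": 0,"x": 0.2,"y": 8.5,"z": 0,"gripper": -1},{"rx": 0,"ry": 0,"rz": 0,"x": 0.2,"y": 8.5,"z": 0,"gripper": -1},{"rx": 0,"ry": 0,"rz": 0,"x": 0.2,"y": 8.5,"z": 0,"gripper": -1}])

```text
clock: 35.38
position: [0.5684, -0.4607, 0.0754]
tool_rot: [-1.567, 0.001, -1.571]
force: [0.1, -1.0, 0.4]
grip_width: -0.0003
```

Run:
```python
from pl import *
st()
for a in(270,258,245,232,219,206,193,183): go([*lev(a,-.022),.074],[-1.571,0,-1.571])
```

```text
t 35.38 pos [ 0.5684 -0.4607  0.0754] rpy [-1.567e+00  1.000e-03 -1.571e+00] F [ 0.1 -1.   0.4] w -0.0003 q [ 0.44  0.88  0.29  1.4  -0.29  0.9  -0.76]
xyz cm [ 0.18  0.13 -2.14] rot [-0.004  0.    -0.001] |d| 2.2 deg 0.2
xyz cm [ 0.48  0.12 -3.64] rot [-0.004  0.    -0.001] |d| 3.7 deg 0.2
xyz cm [ 0.45  0.12 -5.3 ] rot [-0.004  0.    -0.001] |d| 5.3 deg 0.2
xyz cm [ 0.05  0.11 -6.92] rot [-0.004  0.    -0.001] |d| 6.9 deg 0.2
xyz cm [-0.71  0.1  -8.4 ] rot [-0.004  0.    -0.001] |d| 8.4 deg 0.2
xyz cm [-1.78  0.1  -9.67] rot [-0.004  0.    -0.001] |d| 9.8 deg 0.2
xyz cm [ -3.1    0.1  -10.66] rot [-0.004  0.    -0.001] |d| 11.1 deg 0.2
xyz cm [ -4.26   0.1  -11.21] rot [-0.004  0.    -0.001] |d| 12.0 deg 0.2
```

>>> arm_command(moves=[{"rx": 0,"ry": 0,"rz": 0,"x": 0.2,"y": 0.1,"z": -2.1,"gripper": -1},{"rx": 0,"ry": 0,"rz": 0,"x": 0.5,"y": 0.1,"z": -3.6,"gripper": -1},{"rx": 0,"ry": 0,"rz": 0,"x": 0.45,"y": 0.1,"z": -5.3,"gripper": -1},{"rx": 0,"ry": 0,"rz": 0,"x": 0.05,"y": 0.1,"z": -6.9,"gripper": -1},{"rx": 0,"ry": 0,"rz": 0,"x": -0.7,"y": 0.1,"z": -8.4,"gripper": -1}])

```text
clock: 35.8
position: [0.4847, -0.456, 0.0769]
tool_rot: [-1.563, -0.003, -1.572]
force: [2.8, -0.7, -0.2]
grip_width: 0.0003
```

>>> arm_command(moves=[{"rx": 0,"ry": 0,"rz": 0,"x": -1.1,"y": 0,"z": -1.3,"gripper": -1},{"rx": 0,"ry": 0,"rz": 0,"x": -2.4,"y": 0,"z": -2.3,"gripper": -1},{"rx": 0,"ry": 0,"rz": 0,"x": -3.4,"y": 0,"z": -2.7,"gripper": -1},{"rx": 0,"ry": 0,"rz": 0,"x": -3.4,"y": 0,"z": -2.7,"gripper": -1}])

```text
clock: 36.13
position: [0.4579, -0.4199, 0.0764]
tool_rot: [-1.564, -0.001, -1.571]
force: [0.4, -0.4, 1.1]
grip_width: 0.0002
```

```bash
python3 lv.py valve2.png
```

```text
((478.40911865234375, -396.3486022949219), (87.9975357055664, 17.310274124145508), 0.8096213936805725) 122
t 36.18 pos [ 0.4583 -0.4208  0.0761] rpy [-1.564 -0.002 -1.571] F [1.  0.1 0.1] w 0.0001 q [ 0.46  0.73  0.28  1.74 -0.29  0.71 -0.67]
```

View pics/valve2.png

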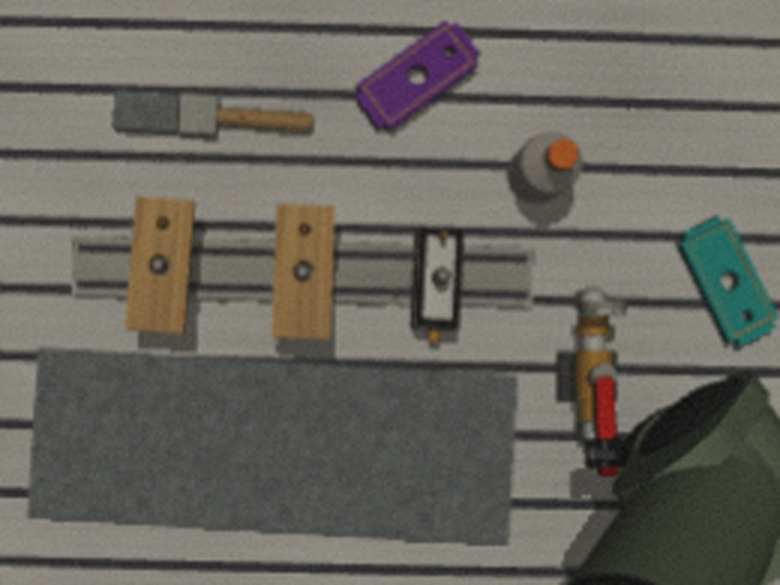

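>>> arm_command(moves=[{"rx": 0,"ry": 0,"rz": 0,"x": -0.2,"y": 0,"z": 0,"gripper": -1},{"rx": 0,"ry": 0,"rz": 0,"x": -0.3,"y": 0,"z": 0,"gripper": -1},{"rx": 0,"ry": 0,"rz": 0,"x": -0.3,"y": 0,"z": 0,"gripper": -1}])

```text
clock: 36.43
position: [0.4576, -0.4184, 0.074]
tool_rot: [-1.566, -0.001, -1.572]
force: [0.9, -1.3, 1.1]
grip_width: -0.0002
```

```bash
python3 lv.py valve3.png
```

```text
((495.3901672363281, -394.6863708496094), (54.003265380859375, 14.446794509887695), 0.734813928604126) 119
t 36.48 pos [ 0.4574 -0.4184  0.0738] rpy [-1.566e+00 -1.000e-03 -1.572e+00] F [ 0.4 -1.   0.5] w 0.0001 q [ 0.46  0.73  0.28  1.74 -0.29  0.7  -0.68]
```

>>> arm_command(moves=[{"rx": 0,"ry": 0,"rz": 0,"x": -0.2,"y": 0,"z": 0,"gripper": -1},{"rx": 0,"ry": 0,"rz": 0,"x": -0.2,"y": 0,"z": 0,"gripper": -1}])

```text
clock: 36.65
position: [0.457, -0.4162, 0.0736]
tool_rot: [-1.566, -0.001, -1.572]
force: [0.3, -2.6, 1.9]
grip_width: 0.0001
```

>>> arm_command(moves=[{"rx": 0,"ry": 0,"rz": 0,"x": 2,"y": 0,"z": 0,"gripper": -1},{"rx": 0,"ry": 0,"rz": 0,"x": 4,"y": 0,"z": 0,"gripper": -1},{"rx": 0,"ry": 0,"rz": 0,"x": 4,"y": -4,"z": 0,"gripper": -1},{"rx": 0,"ry": 0,"rz": 0,"x": 8,"y": -8,"z": -4,"gripper": -1},{"rx": 0,"ry": 0,"rz": 0,"x": 12,"y": -12,"z": -6,"gripper": -1}])

```text
clock: 37.07
position: [0.4148, -0.5057, 0.1648]
tool_rot: [-1.568, 0.002, -1.569]
force: [0.1, -0.4, 0.2]
grip_width: 0.0
```

>>> arm_command(moves=[{"rx": 0,"ry": 0,"rz": 0,"x": 0,"y": 0,"z": 0,"gripper": -1},{"rx": 0,"ry": 0,"rz": 0,"x": 0,"y": 0,"z": 0,"gripper": -1}])

```text
clock: 37.23
position: [0.414, -0.5085, 0.1656]
tool_rot: [-1.565, -0.002, -1.575]
force: [0.8, 0.3, -0.1]
grip_width: 0.0002
```

```bash
python3 lv.py valve4.png
python3 - <<'E'
from h import *
im,_=bot.grab_frame("side"); save(im,"s22.png")
E
```

```text
((476.98809814453125, -394.76251220703125), (91.1303939819336, 17.212310791015625), 2.8130528926849365) 194
t 37.28 pos [ 0.4149 -0.5067  0.1643] rpy [-1.566 -0.    -1.573] F [-0.1  0.8  0.2] w -0.0000 q [ 0.59  0.66  0.32  1.59 -0.25  0.92 -0.57]
```

View pics/valve4.png

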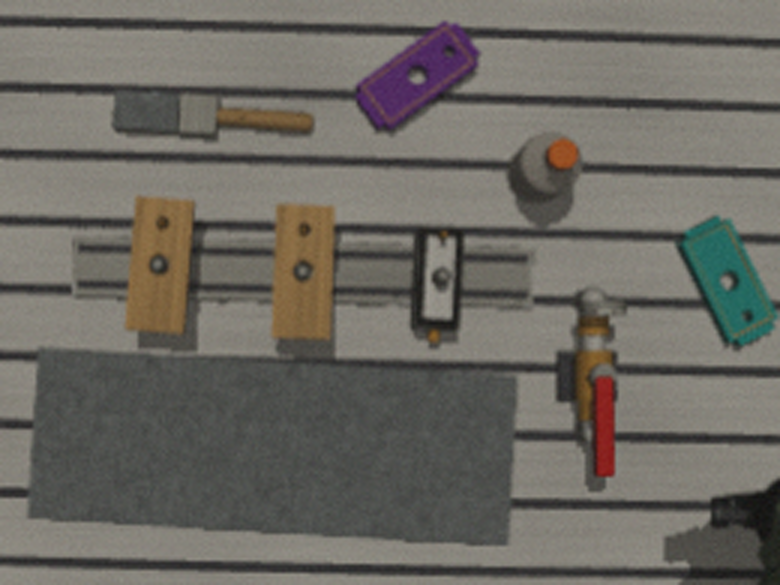

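View pics/s22.png

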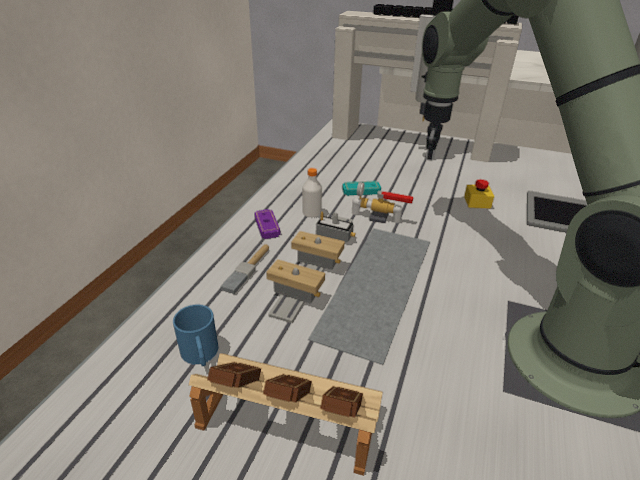

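Run:
```python
from workcell import bot
print(bot.job_done()); print(bot.observe()["clock"])
```

```text
the job is handed in; nothing more can be done
None
the job is handed in; nothing more can be done
```

The job is handed in, with the last robot reading at 37.3 s of the 210 s allowed; it gave no verdict.

I shut the vacuum off first. Then I leaned the three dark boards on the rest, fitted both light blanks on two of the pods, and turned the vacuum back on. The third pod is empty, as there were only two blanks. One blank was knocked about 3 cm aside during the run, so I measured it again before picking it up.

**Dark boards (last measured just before the valve was turned back on):** they lean at 44.6–45.2° in both cameras. Their outer faces are 22 mm off the slope in the top camera and 19 mm in the side camera, against a board thickness of 22 mm. That is within the camera calibration. The last picture shows them unchanged.

**Blanks (measured at the same point):** both have the spigot and pin through their holes and look flush in the side view. They lie within about 1 mm and 1° of where I estimated the pods to be.

**Vacuum valve:** the lever is in line with the pipe to about 3°. I pushed it that way until the force rose slightly, to about 3 N, but I did not clearly feel its end stop.

**Everything else:** the mug, glue bottle, brush and the purple and turquoise look-alikes look unmoved. The arm is clear of everything.

One estimate disagreed: for one pod, the top and side cameras differed by 1–3 mm. I set down between the two, and the blank went on with no side force.

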